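Dress the roll-out tray with melting sets

TASK

Get the roll-out tray ready for the rack: first swing the handles of all three saucepans round to the back, so that each points straight back over the tray and none hangs over a neighbouring pan or the tray's end, with the pans staying in their wells. Then stand every round-bottomed bowl that is there upright and level in the mouth of a saucepan, one bowl to a pan, and only then push the tray back on its runners until you feel it against its stop. Leave the stapler and the box cutter alone.

Things in the scene. Friction and masses are not known exactly. Their poses are not given: they have to be found in the camera images.
- tray (a joint): Roll-out tray: plywood board with aluminium edges in a low grey steel base. 0 m = pulled out toward the robot (start); slides straight back along the base's x axis to its stop at 0.080 m and stays where left; takes 4 to 8 N. Board 240 mm deep, 398 wide, top 30 mm above the worktop, edge strips 40 mm. Front edge 76 mm before the row of wells, back edge 169 mm behind it.
- pull_bar (a point): Middle of the tray's steel pull bar: round, 11 mm thick, straight for 94 mm across the tray, 19 mm ahead of the tray's front edge, 34 mm above the worktop. Push on its robot side. Axes as the tray: x to the back, y to the left, z up.
- well_left (a point): Centre of the floor of the left of the tray's three round wells (93 mm in diameter, 8 mm deep, 135 mm apart in a row across the tray; left is +y). Moves with the tray; its axes are the tray's: x to the back, y to the left, z up.
- well_middle (a point): Centre of the floor of the middle of the tray's three round wells (93 mm in diameter, 8 mm deep, 135 mm apart in a row across the tray; left is +y). Moves with the tray; its axes are the tray's: x to the back, y to the left, z up.
- well_right (a point): Centre of the floor of the right of the tray's three round wells (93 mm in diameter, 8 mm deep, 135 mm apart in a row across the tray; left is +y). Moves with the tray; its axes are the tray's: x to the back, y to the left, z up.
- pan_left: Small aluminium saucepan in the left well, its smooth foot free to turn there; all alike. 88 mm outside, 82 mm inside the mouth, 62 mm high, about 0.42 kg. Origin at the centre of its underside, z up, handle along its own x axis. The handle leaves the wall 46 mm up and rises above all the rims. At the start it points roughly to the right (-y), over the next pan or past the tray's end.
- pan_middle: Small aluminium saucepan in the middle well, its smooth foot free to turn there; all alike. 88 mm outside, 82 mm inside the mouth, 62 mm high, about 0.42 kg. Origin at the centre of its underside, z up, handle along its own x axis. The handle leaves the wall 46 mm up and rises above all the rims. At the start it points roughly to the right (-y), over the next pan or past the tray's end.
- pan_right: Small aluminium saucepan in the right well, its smooth foot free to turn there; all alike. 88 mm outside, 82 mm inside the mouth, 62 mm high, about 0.42 kg. Origin at the centre of its underside, z up, handle along its own x axis. The handle leaves the wall 46 mm up and rises above all the rims. At the start it points roughly to the right (-y), over the next pan or past the tray's end.
- tip_left (a point): Point in the far end of the left pan's handle, 144 mm from the pan's axis, 82 mm above its underside. The black grip is straight, 17 mm wide, 11 mm thick, from 65 to 147 mm from the pan's axis; its middle lies 72 mm (near end) to 83 mm (far end) above the pan's underside.
- tip_middle (a point): Point in the far end of the middle pan's handle, 144 mm from the pan's axis, 82 mm above its underside. The black grip is straight, 17 mm wide, 11 mm thick, from 65 to 147 mm from the pan's axis; its middle lies 72 mm (near end) to 83 mm (far end) above the pan's underside.
- tip_right (a point): Point in the far end of the right pan's handle, 144 mm from the pan's axis, 82 mm above its underside. The black grip is straight, 17 mm wide, 11 mm thick, from 65 to 147 mm from the pan's axis; its middle lies 72 mm (near end) to 83 mm (far end) above the pan's underside.
- bowl_0: White stoneware bowl, 100 mm outside, 74 mm high, about 0.25 kg; may be absent (None). Half-ball below (radius 50 mm, a 20 mm flat at its lowest point), straight upright wall over the top 24 mm, 8 mm thick; 36 mm free depth inside. Origin at the lowest point outside, z through the mouth's centre. In a pan's mouth it rests on the rim, origin 43 mm above the pan's underside; friction keeps it at whatever tilt it is left.
- bowl_1: White stoneware bowl, 100 mm outside, 74 mm high, about 0.25 kg; may be absent (None). Half-ball below (radius 50 mm, a 20 mm flat at its lowest point), straight upright wall over the top 24 mm, 8 mm thick; 36 mm free depth inside. Origin at the lowest point outside, z through the mouth's centre. In a pan's mouth it rests on the rim, origin 43 mm above the pan's underside; friction keeps it at whatever tilt it is left.
- bowl_2: White stoneware bowl, 100 mm outside, 74 mm high, about 0.25 kg; may be absent (None). Half-ball below (radius 50 mm, a 20 mm flat at its lowest point), straight upright wall over the top 24 mm, 8 mm thick; 36 mm free depth inside. Origin at the lowest point outside, z through the mouth's centre. In a pan's mouth it rests on the rim, origin 43 mm above the pan's underside; friction keeps it at whatever tilt it is left.
- stapler_red: Red desk stapler, 120 x 32 x 44 mm, right of the tray: a bystander. Origin at its underside.
- cutter: Box cutter lying flat, 131 x 18 mm, 14 mm high, right of the tray: a bystander. Origin at its underside.
Not all that is in view belongs to the job. What is shaped like the bowl_2 but orange or purple is not meant.

How it is judged:
By the outcome, as a careful person would: the job done as asked, in the order asked, and still so for the second after the job is handed in, with the robot touching nothing.
Of bowl_0, bowl_1, bowl_2 only 2 to 3 are there at a start; the rules pass over those that are not, and their reading is None.
At some moment in a run one of bowl_0, bowl_1, bowl_2 may be knocked a few centimetres aside while the robot is not near it.
Once in a run the grip may slacken for a moment while it holds something.
It also fails if it takes over 205 s, if anything falls off the work surface, if the arm or the gripper's body presses on something with over 40 N, if the wrist force passes 120 N, or if a joint passes its speed limit or range.

ROBOT

A 6-joint arm with a two-finger parallel gripper is mounted at the origin on a cart in front of the work surface, level with it; the furniture and walls round the work are solid. World frame = base frame: x ahead of the robot, y to its left, z up, the work surface at z = 0. Lengths are in m, angles in degrees, forces in N, time in s.
With the tool pointing down it reaches from about 0.275 to 0.725 m from the base axis. Payload 5.6 kg.
Tool frame: the origin (TCP) lies at the very end of the fingers, on their centre line; the grasp point (between the pads) lies 19 mm behind it; z points along the fingers, y is the direction in which the jaws open and shut (so a half turn about z gives the same grasp; the last joint's range is limited). The gripper opens to 85 mm and grips with 20 to 120 N. Pads are 22 mm wide; open, the fingers measure 114 mm over their backs; the gripper's body (76 mm by 85 mm) begins 54 mm behind the grasp point. The pads swing forward as they close: fully open they stand 13 mm farther back than shut.
Start: joints at [-51.99, 14.616, 6.199, 0, -81.583, -16.306], TCP at [0.203, -0.511, 0.231] pointing down, gripper open.
Joint ranges: [-168.99, 168.99], [-69.2, 112.95], [-62.41, 85.93], [-164.36, 98.24], [-168.68, -3.75], [-174.98, 174.98]. Speed limits (degrees/s): [147.25, 147.25, 180, 180, 180, 180].

INTERFACE

Orientations are given as [roll, pitch, yaw] about the fixed x, y, z axes, in that order (R = Rz(yaw) Ry(pitch) Rx(roll)).
In Python, from cell import r, imaging, search_frame gives the robot as it stands.
- The arm moves only by the tool move_arm, never from a script. Its argument "moves" is a list of rows, each an object of numbers: "rx", "ry", "rz": the turn, a rotation vector about the tool's x, y, z in rad; "x", "y", "z": the shift along the tool's x, y, z in m; "hand": the opening, from 0 (shut) to 1 (fully open). In form: [{"rx": .., "ry": .., "rz": .., "x": .., "y": .., "z": .., "hand": ..}, ...]. A call has 1 to 20 rows; each row shifts and turns the pose as measured when the row begins, along the tool's axes as they then stand; what a row does not reach is not made up. A row lasts 1/12 s, in which the tool goes at most 41.7 mm and 7.16 degrees, less where a joint would pass 70% of its speed; a pose out of reach is approached as far as the arm can. A call is refused whole if a number of a shift passes 0.0417 or a number of a turn 0.125, either way. A call with a gripper value outside its range is refused whole. The fingers move at their own pace and stop on an object; "squeeze" is the grip in N (left out, the last holds). Time passes only in rows, so rows that do not move let the fingers close. It gives the time, the measured TCP pose, the force and the opening at its end, in the units of the state.
- r.get_obs(): the state, without advancing time (a new reading comes with each control period).
- imaging.grab_frame(name): name is "scene" or "top" or "wrist"; returns a dict with "img" (480x640x3 uint8, red, green, blue), "z_map" (480x640 float32, m along the optical axis (not along the pixel's ray), 0 where there is no reading), "K" (3x3 intrinsics, pixels), "view" (4x4, takes a point from world to camera coordinates); the wrist camera has in their place "tool_from_camera" (4x4, takes a point from camera to tool coordinates, whose origin is the TCP and whose axes are the flange's). Camera axes: x right, y down, z forward; pixel columns grow to the right and rows downward; lengths in m; the calibration is good to about 2 mm. A picture is of the moment at which its call begins: read the wrist's pose just before it.
- r.sign_off(): hands the job in, once; it reports no verdict.
Trained networks look in a picture, given as the dict that the camera call returned (one of the last four; its "shot" number tells which), for a name from the list of things; names that differ only in an ending like _2 or _b are one class to them, and where a whole thing is asked for, a point or a joint stands for the part that bears it (a point fixed in the world has none). Each returns a list of dicts, best first, with "conf" (0 to 1); they miss things now and then, are a little off and sometimes report something else, mostly with a low value. They report only what shows in the picture. A call takes as long as a camera call. They do not tell look-alikes from the thing itself.
- search_frame(picture, query): "xyz" ([x, y, z] in m, in world coordinates, good to about 4 mm: the middle of the surface that is visible of it).
The state is a dict: "clock": time; "joint_positions": joint angles; "qvel": joint speeds; "joint_torque": joint torques, N m; "eef_pos": TCP position; "tool_rot": TCP orientation; "ft_force": force on the tool from outside, world axes, zero at the start; "wrist_torque": the same for the moment, N m; "grip_width": opening from 0.0 (shut) to 1.0 (fully open).
Only numpy, scipy, OpenCV 4.12 (cv2) and the standard library are available. Lean on these libraries where they do the work, as an engineer would, in place of code of your own. Each camera call takes 0.05 s, during which the arm holds its last target.

## Working session

There is one attempt and no reset: what is moved stays moved. The work goes in short steps, Python scripts to look and compute and a tool call to move; the robot and the scene stay as the last step left them, time stands still between calls to the robot, and variables do not carry over. Pictures are saved under pics/ and viewed, and the job is handed in when it is done.

Besides the shell and the picture viewer there is one more tool, called after "Emit:" by a JSON object that holds its "api" and its "payload". move_arm: Moves the arm, as the interface text tells. Its arguments: {"type":"object","properties":{"moves":{"type":"array","items":{"type":"object","properties":{"rx":{"type":"number"},"ry":{"type":"number"},"rz":{"type":"number"},"x":{"type":"number"},"y":{"type":"number"},"z":{"type":"number"},"hand":{"type":"number"}}}},"squeeze":{"type":"number"}},"required":["moves"]}

```bash
ls; mkdir -p pics
cat > h.py <<'E'
import numpy as np, cv2, sys
from cell import r, imaging, search_frame
def grab(n,name=None):
    f=imaging.grab_frame(n)
    if name: cv2.imwrite(f'pics/{name}.png',f['img'][:,:,::-1])
    return f
def px2w(f,u,v,z=None):
    K=np.array(f['K']);V=np.array(f['view']);
    d=f['z_map'][int(v),int(u)] if z is None else z
    p=np.array([(u-K[0,2])/K[0,0]*d,(v-K[1,2])/K[1,1]*d,d,1])
    return (np.linalg.inv(V)@p)[:3]
def cloud(f,V=None):
    K=np.array(f['K']);V=np.array(f['view']) if V is None else V
    d=f['z_map'];v,u=np.mgrid[:480,:640]
    P=np.stack([(u-K[0,2])/K[0,0]*d,(v-K[1,2])/K[1,1]*d,d,np.ones_like(d)],-1)
    W=P@np.linalg.inv(V).T
    W[d==0]=np.nan
    return W[...,:3]
E
python3 - <<'E'
from h import *
print(r.get_obs())
for n in ['scene','top']:
    f=grab(n,n+'0')
    for q in ['bowl_0','pan_left','tip_left','pull_bar','well_left','well_middle','well_right','stapler_red','cutter','tray']:
        for x in search_frame(f,q): print(n,q,np.round(x['xyz'],3),round(x['conf'],2))
grab('wrist','wrist0')
E
```

```text
pics
{'clock': 0.0, 'joint_positions': array([-5.19919331e+01,  1.46543324e+01,  6.13096145e+00, -2.81830486e-02,
       -8.15829106e+01, -1.63057410e+01]), 'qvel': array([ 0.03463093,  0.04488426, -0.00976775, -0.09039337,  0.10626884,
       -0.07235362]), 'joint_torque': array([-1.49238640e-04, -3.86624801e+01,  2.37935150e+01,  5.36519095e+00,
       -6.23085798e-03, -1.48616999e-05]), 'eef_pos': array([ 0.20325449, -0.51053422,  0.23038333]), 'tool_rot': array([ 1.79890167e+02, -3.08947901e-03, -1.58301822e+02]), 'ft_force': array([-0.89220338,  0.31228919,  0.57227873]), 'wrist_torque': array([0.04234135, 0.02404305, 0.00516854]), 'grip_width': 1.0012332848343053}
scene bowl_0 [0.513 0.41  0.054] 0.97
scene bowl_0 [0.373 0.105 0.055] 0.95
scene bowl_0 [0.443 0.258 0.053] 0.89
scene bowl_0 [ 0.376 -0.174  0.059] 0.81
scene bowl_0 [0.59  0.237 0.054] 0.7
scene pan_left [0.541 0.059 0.061] 0.8
scene tip_left [0.54  0.06  0.064] 0.83
scene pull_bar [ 0.634 -0.033  0.029] 0.69
scene well_left [ 0.636 -0.039  0.026] 0.92
scene well_middle [ 0.635 -0.04   0.031] 0.56
scene well_middle
[... 163 characters left out ...]
 tray [ 0.636 -0.034  0.031] 0.63
top bowl_0 [0.597 0.238 0.038] 0.7
top bowl_0 [0.512 0.419 0.035] 0.62
top bowl_0 [ 0.381 -0.197  0.032] 0.61
top bowl_0 [0.38  0.104 0.029] 0.58
top bowl_0 [ 0.552 -0.08   0.035] 0.45
top bowl_0 [ 0.634 -0.072  0.031] 0.26
top pan_left [0.558 0.062 0.035] 0.79
top tip_left [0.552 0.056 0.03 ] 0.87
top tip_left [ 0.631 -0.072  0.034] 0.25
top pull_bar [ 0.632 -0.072  0.034] 0.84
top well_left [ 0.63  -0.071  0.032] 0.88
top well_middle [ 0.632 -0.068  0.032] 0.64
top well_right [ 0.631 -0.071  0.032] 0.82
top stapler_red [ 0.58  -0.451  0.031] 0.72
top cutter [ 0.424 -0.397  0.012] 0.73
top tray [ 0.628 -0.068  0.027] 0.95
top tray [ 0.581 -0.449  0.032] 0.4
```

View pics/scene0.png

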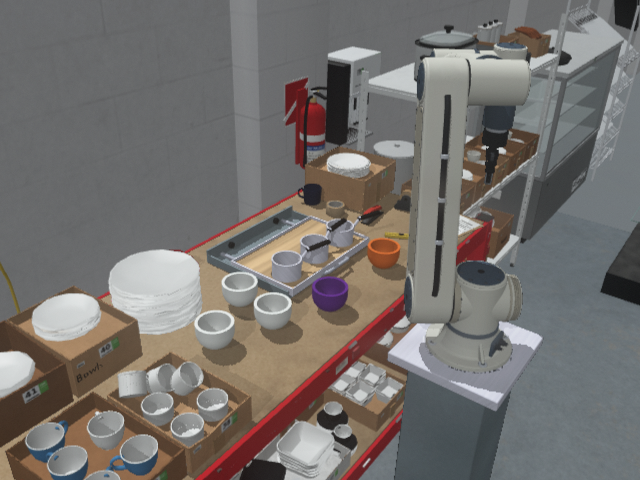

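View pics/top0.png

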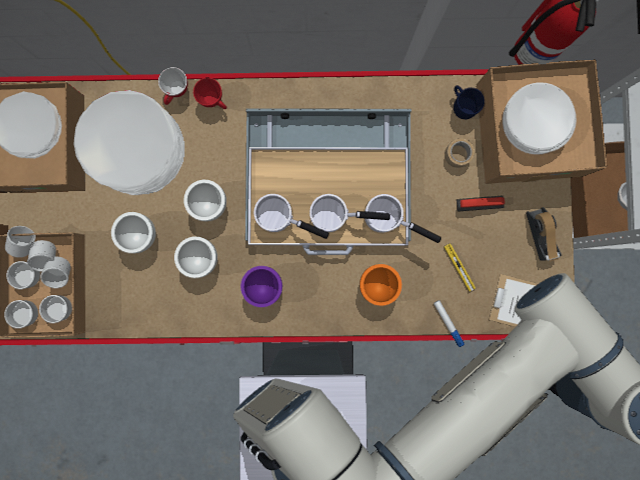

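View pics/wrist0.png

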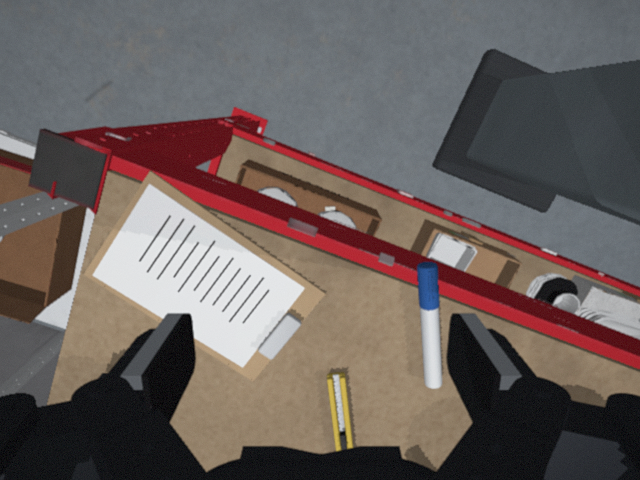

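Three white bowls stand left of the tray (top view px 205,200; 132,232; 195,257). The purple and orange ones are decoys. The pans are at about 273/328/384,212 with their handles pointing right.

```bash
cat >> h.py <<'E'
def fitc(P):
    A=np.c_[2*P,np.ones(len(P))];b=(P**2).sum(1)
    s=np.linalg.lstsq(A,b,rcond=None)[0];return s[0],s[1],np.sqrt(s[2]+s[0]**2+s[1]**2)
def rim(W,c,rr,zlo,zhi,it=4):
    c=np.array(c,float)
    m=np.isfinite(W[...,0])
    for _ in range(it):
        d=np.hypot(W[...,0]-c[0],W[...,1]-c[1])
        k=m&(abs(d-rr)<(.018 if _==0 else .009))&(W[...,2]>zlo)&(W[...,2]<zhi)
        if k.sum()<20: return None
        x=fitc(W[k][:,:2]);c=np.array(x[:2])
    return np.round([*x,np.median(W[k][:,2]),np.percentile(W[k][:,2],95),k.sum()],4)
def plane(W,c,rr,zlo,w=.008):
    d=np.hypot(W[...,0]-c[0],W[...,1]-c[1])
    k=np.isfinite(d)&(abs(d-rr)<w)&(W[...,2]>zlo)
    P=W[k];A=np.c_[P[:,0]-c[0],P[:,1]-c[1],np.ones(len(P))];s=np.linalg.lstsq(A,P[:,2],rcond=None)[0]
    return np.round(np.degrees(s[:2]),2),round(s[2],4),k.sum()
E
python3 - <<'E'
from h import *
f=grab('top');W=cloud(f);np.save('W0.npy',W);img=f['img'].astype(int)
print(np.array(f['view']).round(3),f['K'])
for u,v in [(273,212),(328,212),(384,212)]:
    print('pan',np.round(W[v,u],3),rim(W,W[v,u],.0425,.07,.1))
for u,v in [(205,200),(132,232),(195,257),(262,286),(380,286)]:
    print('bowl',np.round(W[v,u],3),rim(W,W[v,u],.046,.06,.09))
dark=(img.max(2)<50)&(W[...,2]>.08)&(W[...,2]<.13)&(W[...,0]>.4)&(W[...,0]<.75)&(abs(W[...,1])<.4)
n,l,s,c=cv2.connectedComponentsWithStats(dark.astype(np.uint8))
for i in range(1,n):
    if s[i,4]>50:
        P=W[l==i];mu=P.mean(0);u=np.linalg.svd(P[:,:2]-mu[:2],full_matrices=0)[2][0];t=(P[:,:2]-mu[:2])@u
        print('handle',s[i],mu.round(3),u.round(3),t.min(),t.max())
# tray edges
for v,u in [(244,250),(244,330),(244,405),(150,252),(150,405),(200,248),(200,408),(250,328),(120,330)]: print((u,v),W[v,u].round(4))
E
```

```text
[[-0.012 -1.    -0.011 -0.018]
 [-0.998  0.013 -0.057  0.488]
 [ 0.057  0.01  -0.998  1.453]
 [ 0.     0.     0.     1.   ]] [[579.53316845   0.         309.96233493]
 [  0.         579.53316845 241.65400413]
 [  0.           0.           1.        ]]
pan [0.563 0.068 0.031] [5.566e-01 6.560e-02 4.320e-02 8.360e-02 8.920e-02 2.570e+02]
pan [ 0.56  -0.07   0.035] [ 5.546e-01 -6.890e-02  4.320e-02  8.370e-02  8.870e-02  2.470e+02]
pan [ 0.558 -0.209  0.04 ] [ 5.520e-01 -2.033e-01  4.310e-02  8.340e-02  9.150e-02  2.590e+02]
bowl [0.598 0.243 0.007] [5.902e-01 2.333e-01 4.600e-02 7.370e-02 7.890e-02 4.810e+02]
bowl [0.518 0.428 0.014] [5.136e-01 4.102e-01 4.610e-02 7.340e-02 7.800e-02 5.220e+02]
bowl [0.453 0.268 0.013] [4.515e-01 2.560e-01 4.600e-02 7.350e-02 7.880e-02 4.820e+02]
bowl [0.377 0.099 0.008] [3.789e-01 9.610e-02 4.600e-02 7.360e-02 7.940e-02 4.430e+02]
bowl [ 0.374 -0.199  0.007] [ 3.794e-01 -1.918e-01  4.600e-02  7.400e-02  7.900e-02  4.440e+02]
handle [357 212  33   8 187] [ 0.543 -0.178  0.105] [-0.097 -0.995] -0.03962989353985156 0.03575866419516475
handle [300 222  29  17 184] [ 0.511 -0.035  0.106] [0.419 0.908] -0.03471172481790697 0.03471548162777332
handle [411 224  30  19 188] [ 0.499 -0.3    0.106] [-0.475 -0.88 ] -0.0349306115808473 0.03545177146791505
(250, 244) [0.4826 0.1255 0.0355]
(330, 244) [ 0.4797 -0.0739  0.0406]
(405, 244) [ 0.4773 -0.2597  0.0408]
(252, 150) [0.7214 0.1198 0.0269]
(405, 150) [ 0.7133 -0.2653  0.038 ]
(248, 200) [0.5929 0.1297 0.0362]
(408, 200) [ 0.5886 -0.2718  0.027 ]
(328, 250) [ 0.465  -0.0688  0.0383]
(330, 120) [ 0.8014 -0.0794  0.0045]
```

Emit:
{"api": "move_arm", "payload": {"moves": [{"rz": -0.11}, {"rz": -0.11}, {"rz": -0.11}, {"rz": -0.11}, {"rz": -0.11}, {"rz": -0.11}, {"rz": -0.11, "hand": 0.4}, {"hand": 0.4}]}}

```text
schema error: expected keys rx, ry, rz, x, y, z, hand
```

```bash
cat >> h.py <<'E'
from scipy.spatial.transform import Rotation as Ro
def to(p=None,yaw=None,o=None,step=.04,tool=(180,0)):
    """print the tool-frame shift and turn to target"""
    o=o or r.get_obs();R=Ro.from_euler('xyz',o['tool_rot'],degrees=True)
    e=np.array(o['eef_pos'])
    print('t %.2f pos'%o['clock'],e.round(4),'rot',o['tool_rot'].round(2),'F',o['ft_force'].round(1),'hand %.3f'%o['grip_width'])
    if p is not None:
        d=R.inv().apply(np.array(p)-e);n=int(np.ceil(np.linalg.norm(d)/step));print('shift',d.round(4),'n',n,'each',(d/max(n,1)).round(4))
    if yaw is not None:
        T=Ro.from_euler('xyz',[tool[0],tool[1],yaw],degrees=True);v=(R.inv()*T).as_rotvec();n=int(np.ceil(np.abs(v).max()/.12));print('turn',v.round(4),'n',n,'each',(v/max(n,1)).round(4))
E
python3 - <<'E'
from h import *
to([.5133,-.03,.16],-114.4)
E
```

```text
t 1.20 pos [ 0.2034 -0.511   0.2313] rot [-180.    -0.  -158.3] F [-0.1  0.3  0.7] hand 0.998
shift [-0.4658  0.3323  0.0713] n 15 each [-0.0311  0.0222  0.0048]
turn [-0.     -0.     -0.7661] n 7 each [-0.     -0.     -0.1094]
```

Emit:
{"api": "move_arm", "payload": {"moves": [{"rx": 0, "ry": 0, "rz": -0.11, "x": 0, "y": 0, "z": 0, "hand": 0.4}, {"rx": 0, "ry": 0, "rz": -0.11, "x": 0, "y": 0, "z": 0, "hand": 0.4}, {"rx": 0, "ry": 0, "rz": -0.11, "x": 0, "y": 0, "z": 0, "hand": 0.4}, {"rx": 0, "ry": 0, "rz": -0.11, "x": 0, "y": 0, "z": 0, "hand": 0.4}, {"rx": 0, "ry": 0, "rz": -0.11, "x": 0, "y": 0, "z": 0, "hand": 0.4}, {"rx": 0, "ry": 0, "rz": -0.11, "x": 0, "y": 0, "z": 0, "hand": 0.4}, {"rx": 0, "ry": 0, "rz": -0.11, "x": 0, "y": 0, "z": 0, "hand": 0.4}]}}

```text
clock: 1.78
eef_pos: [0.2034, -0.511, 0.2313]
tool_rot: [-180.0, 0.0, -112.3]
ft_force: [1.0, 0.6, 0.5]
grip_width: 0.398
```

Run:
```python
from h import *
to([.5133,-.03,.16],-114.4)
print(r.get_obs()['joint_positions'].round(1))
```

```text
t 1.78 pos [ 0.2034 -0.511   0.2313] rot [-180.      0.   -112.31] F [1.  0.6 0.5] hand 0.398
shift [-0.5626 -0.1041  0.0713] n 15 each [-0.0375 -0.0069  0.0048]
turn [-0.      0.      0.0365] n 1 each [-0.      0.      0.0365]
[-52.   14.6   6.2  -0.  -81.6  29.7]
```

Emit:
{"api": "move_arm", "payload": {"moves": [{"rx": 0, "ry": 0, "rz": 0.036, "x": -0.0375, "y": -0.007, "z": 0, "hand": 0.4}, {"rx": 0, "ry": 0, "rz": 0, "x": -0.0375, "y": -0.0085, "z": 0, "hand": 0.4}, {"rx": 0, "ry": 0, "rz": 0, "x": -0.0375, "y": -0.0085, "z": 0, "hand": 0.4}, {"rx": 0, "ry": 0, "rz": 0, "x": -0.0375, "y": -0.0085, "z": 0, "hand": 0.4}, {"rx": 0, "ry": 0, "rz": 0, "x": -0.0375, "y": -0.0085, "z": 0, "hand": 0.4}, {"rx": 0, "ry": 0, "rz": 0, "x": -0.0375, "y": -0.0085, "z": 0, "hand": 0.4}, {"rx": 0, "ry": 0, "rz": 0, "x": -0.0375, "y": -0.0085, "z": 0, "hand": 0.4}, {"rx": 0, "ry": 0, "rz": 0, "x": -0.0375, "y": -0.0085, "z": 0, "hand": 0.4}, {"rx": 0, "ry": 0, "rz": 0, "x": -0.0375, "y": -0.0085, "z": 0, "hand": 0.4}, {"rx": 0, "ry": 0, "rz": 0, "x": -0.0375, "y": -0.0085, "z": 0, "hand": 0.4}, {"rx": 0, "ry": 0, "rz": 0, "x": -0.0375, "y": -0.0085, "z": 0, "hand": 0.4}, {"rx": 0, "ry": 0, "rz": 0, "x": -0.0375, "y": -0.0085, "z": 0, "hand": 0.4}, {"rx": 0, "ry": 0, "rz": 0, "x": -0.0375, "y": -0.0085, "z": 0, "hand": 0.4}, {"rx": 0, "ry": 0, "rz": 0, "x": -0.0375, "y": -0.0085, "z": 0, "hand": 0.4}, {"rx": 0, "ry": 0, "rz": 0, "x": -0.0375, "y": -0.0085, "z": 0, "hand": 0.4}]}}

```text
clock: 3.03
eef_pos: [0.5554, -0.0305, 0.2325]
tool_rot: [-179.7, 0.0, -114.3]
ft_force: [0.8, -0.2, -0.2]
grip_width: 0.398
```

Run:
```python
from h import *
to([.5133,-.03,.16],-114.4)
f=grab('wrist','w1'); print(np.array(f['tool_from_camera']).round(3))
```

```text
t 3.03 pos [ 0.5554 -0.0305  0.2325] rot [-1.7974e+02  4.0000e-02 -1.1431e+02] F [ 0.8 -0.2 -0.2] hand 0.398
shift [0.017  0.0389 0.0723] n 3 each [0.0057 0.013  0.0241]
turn [-0.0046  0.0006  0.0015] n 1 each [-0.0046  0.0006  0.0015]
[[-0.001 -0.957 -0.288  0.073]
 [ 1.    -0.001  0.001  0.001]
 [-0.001 -0.288  0.957 -0.143]
 [ 0.     0.     0.     1.   ]]
```

View pics/w1.png

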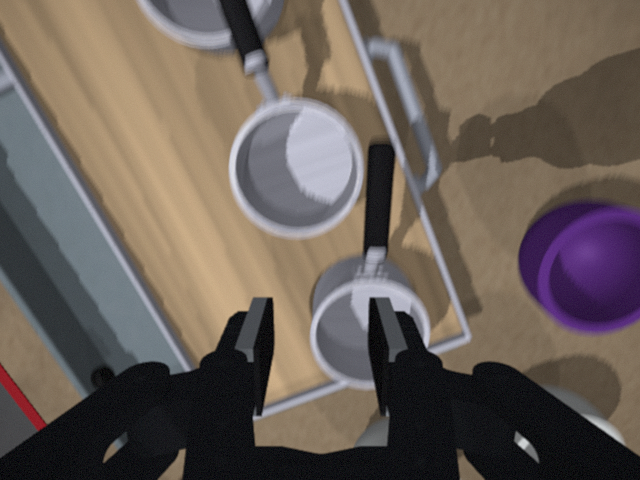

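The left handle appears at px (378,200), still on its own and parallel to the image column. I'll check its position from this second view.

```bash
cat >> h.py <<'E'
def wcloud(f,o):
    T=np.eye(4);T[:3,:3]=Ro.from_euler('xyz',o['tool_rot'],degrees=True).as_matrix();T[:3,3]=o['eef_pos']
    return cloud(f,np.linalg.inv(T@np.array(f['tool_from_camera'])))
def handles(f,W,box=(.4,.8,-.4,.2)):
    img=f['img'].astype(int)
    k=(img.max(2)<50)&(W[...,2]>.085)&(W[...,2]<.12)&(W[...,0]>box[0])&(W[...,0]<box[1])&(W[...,1]>box[2])&(W[...,1]<box[3])
    n,l,s,c=cv2.connectedComponentsWithStats(k.astype(np.uint8))
    for i in range(1,n):
        if s[i,4]>60:
            P=W[l==i];mu=P.mean(0);u=np.linalg.svd(P[:,:2]-mu[:2],full_matrices=0)[2][0];t=(P[:,:2]-mu[:2])@u
            print('handle',s[i],mu.round(4),'dir deg',round(np.degrees(np.arctan2(u[1],u[0])),1),np.round([t.min(),t.max()],3))
E
python3 - <<'E'
from h import *
o=r.get_obs();f=grab('wrist');W=wcloud(f,o)
handles(f,W)
print(rim(W,(.5554,-.069),.0425,.07,.1),rim(W,(.5566,.0656),.0425,.07,.1))
E
```

```text
handle [ 227    0   45   57 1272] [ 0.5467 -0.1517  0.1019] dir deg 91.6 [-0.015  0.018]
handle [ 367  125   32  119 2826] [ 0.5115 -0.0364  0.1059] dir deg 65.4 [-0.034  0.042]
[ 5.551e-01 -6.990e-02  4.280e-02  8.400e-02  8.550e-02  4.052e+03] [5.574e-01 6.430e-02 4.290e-02 8.340e-02 8.510e-02 2.949e+03]
```

Emit:
{"api": "move_arm", "payload": {"moves": [{"rx": 0, "ry": 0, "rz": 0, "x": 0.0085, "y": 0.0195, "z": 0, "hand": 0.4}, {"rx": 0, "ry": 0, "rz": 0, "x": 0.0085, "y": 0.0195, "z": 0, "hand": 0.4}, {"rx": 0, "ry": 0, "rz": 0, "x": 0, "y": 0, "z": 0.035, "hand": 0.4}, {"rx": 0, "ry": 0, "rz": 0, "x": 0, "y": 0, "z": 0.035, "hand": 0.4}]}}

```text
clock: 3.47
eef_pos: [0.5188, -0.026, 0.165]
tool_rot: [-179.1, 0.3, -113.8]
ft_force: [-0.3, -0.5, -1.5]
grip_width: 0.397
```

Run:
```python
from h import *
to([.5133,-.03,.088],-114.4)
```

```text
t 3.47 pos [ 0.5188 -0.026   0.165 ] rot [-179.13    0.34 -113.81] F [-0.3 -0.5 -1.5] hand 0.397
shift [0.0063 0.0046 0.0769] n 2 each [0.0031 0.0023 0.0384]
turn [-0.0151  0.006   0.0103] n 1 each [-0.0151  0.006   0.0103]
```

Emit:
{"api": "move_arm", "payload": {"moves": [{"rx": -0.015, "ry": 0.006, "rz": 0.01, "x": 0.0055, "y": 0.0045, "z": 0.02, "hand": 0.4}, {"rx": 0, "ry": 0, "rz": 0, "x": 0, "y": 0, "z": 0.02, "hand": 0.4}, {"rx": 0, "ry": 0, "rz": 0, "x": 0, "y": 0, "z": 0.015, "hand": 0.4}, {"rx": 0, "ry": 0, "rz": 0, "x": 0, "y": 0, "z": 0.015, "hand": 0.4}, {"rx": 0, "ry": 0, "rz": 0, "x": 0, "y": 0, "z": 0.005, "hand": 0.4}, {"rx": 0, "ry": 0, "rz": 0, "x": 0, "y": 0, "z": 0, "hand": 0.4}]}}

```text
clock: 3.97
eef_pos: [0.5081, -0.0313, 0.0833]
tool_rot: [179.7, -0.2, -114.4]
ft_force: [1.6, 1.7, 4.4]
grip_width: 0.399
```

Run:
```python
from h import *
to([.5133,-.03,.088],-114.4)
f=grab('wrist','w2')
```

```text
t 3.97 pos [ 0.5081 -0.0313  0.0833] rot [ 1.7975e+02 -1.5000e-01 -1.1445e+02] F [1.6 1.7 4.4] hand 0.399
shift [-0.0033 -0.0042 -0.0048] n 1 each [-0.0033 -0.0042 -0.0048]
turn [ 0.0044 -0.0026 -0.0009] n 1 each [ 0.0044 -0.0026 -0.0009]
```

View pics/w2.png

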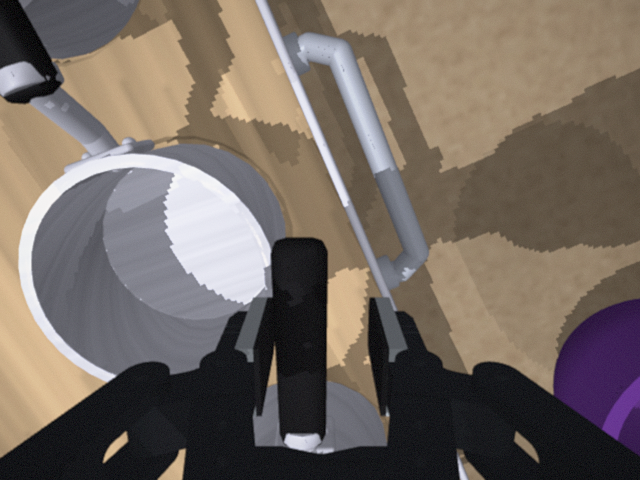

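Emit:
{"api": "move_arm", "payload": {"moves": [{"rx": 0.004, "ry": -0.002, "rz": 0, "x": -0.003, "y": -0.004, "z": -0.005, "hand": 0.4}, {"rx": 0, "ry": 0, "rz": -0.06, "x": -0.0002, "y": -0.0063, "z": 0, "hand": 0.4}, {"rx": 0, "ry": 0, "rz": -0.06, "x": -0.0002, "y": -0.0063, "z": 0, "hand": 0.4}, {"rx": 0, "ry": 0, "rz": -0.06, "x": -0.0002, "y": -0.0063, "z": 0, "hand": 0.4}, {"rx": 0, "ry": 0, "rz": -0.06, "x": -0.0002, "y": -0.0063, "z": 0, "hand": 0.4}, {"rx": 0, "ry": 0, "rz": -0.06, "x": -0.0002, "y": -0.0063, "z": 0, "hand": 0.4}, {"rx": 0, "ry": 0, "rz": -0.06, "x": -0.0002, "y": -0.0063, "z": 0, "hand": 0.4}, {"rx": 0, "ry": 0, "rz": -0.06, "x": -0.0002, "y": -0.0063, "z": 0, "hand": 0.4}, {"rx": 0, "ry": 0, "rz": -0.06, "x": -0.0002, "y": -0.0063, "z": 0, "hand": 0.4}]}}

```text
clock: 4.77
eef_pos: [0.5669, -0.0407, 0.0964]
tool_rot: [-179.6, -0.1, -85.8]
ft_force: [-0.5, -0.4, -1.3]
grip_width: 0.399
```

```bash
cat >> h.py <<'E'
def arc(c,R,z,goal=-0.9,step=.06):
    """arc about pan centre c: next target on circle at current angle; residuals"""
    o=r.get_obs();e=o['eef_pos'];yaw=o['tool_rot'][2]
    d=e[:2]-np.array(c);th=np.degrees(np.arctan2(d[1],d[0]));rad=np.hypot(*d)
    print('t %.2f'%o['clock'],'pos',e.round(4),'rot',o['tool_rot'].round(2),'angle %.1f rad %.4f'%(th,rad),'F',o['ft_force'].round(1),
      'x err %.4f y err(tangential, yaw-angle) %.4f z err(down) %.4f'%(R-rad, -np.radians(yaw-th)*R, e[2]-z),'left rad %.3f n %.1f'%(np.radians(goal-yaw),np.radians(goal-yaw)/step))
E
python3 - <<'E'
from h import *
arc((.557,.065),.105,.088)
f=grab('wrist','w3')
E
```

```text
t 4.77 pos [ 0.5669 -0.0407  0.0964] rot [-1.7962e+02 -6.0000e-02 -8.5790e+01] angle -84.6 rad 0.1062 F [-0.5 -0.4 -1.3] x err -0.0012 y err(tangential, yaw-angle) 0.0021 z err(down) 0.0084 left rad 1.482 n 24.7
```

View pics/w3.png

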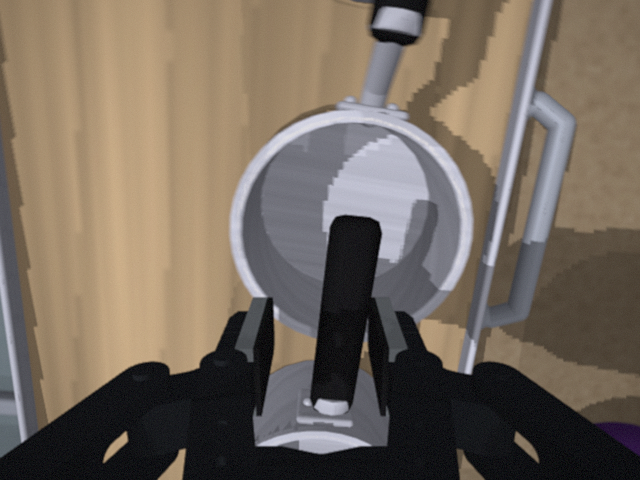

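Finger is carrying the handle round (px ~350,300), with no contact on the middle pan. I'll keep going and lower a bit.

Emit:
{"api": "move_arm", "payload": {"moves": [{"rx": 0, "ry": 0, "rz": -0.06, "x": -0.001, "y": -0.005, "z": 0.004, "hand": 0.4}, {"rx": 0, "ry": 0, "rz": -0.06, "x": -0.0002, "y": -0.0063, "z": 0.001, "hand": 0.4}, {"rx": 0, "ry": 0, "rz": -0.06, "x": -0.0002, "y": -0.0063, "z": 0, "hand": 0.4}, {"rx": 0, "ry": 0, "rz": -0.06, "x": -0.0002, "y": -0.0063, "z": 0, "hand": 0.4}, {"rx": 0, "ry": 0, "rz": -0.06, "x": -0.0002, "y": -0.0063, "z": 0, "hand": 0.4}, {"rx": 0, "ry": 0, "rz": -0.06, "x": -0.0002, "y": -0.0063, "z": 0, "hand": 0.4}, {"rx": 0, "ry": 0, "rz": -0.06, "x": -0.0002, "y": -0.0063, "z": 0, "hand": 0.4}, {"rx": 0, "ry": 0, "rz": -0.06, "x": -0.0002, "y": -0.0063, "z": 0, "hand": 0.4}, {"rx": 0, "ry": 0, "rz": -0.06, "x": -0.0002, "y": -0.0063, "z": 0, "hand": 0.4}, {"rx": 0, "ry": 0, "rz": -0.06, "x": -0.0002, "y": -0.0063, "z": 0, "hand": 0.4}]}}

```text
clock: 5.65
eef_pos: [0.6269, -0.0183, 0.0979]
tool_rot: [-179.6, -0.5, -50.6]
ft_force: [-0.6, -0.7, -0.0]
grip_width: 0.395
```

Run:
```python
from h import *
arc((.557,.065),.105,.088)
```

```text
t 5.65 pos [ 0.6269 -0.0183  0.0979] rot [-179.6    -0.47  -50.63] angle -50.0 rad 0.1087 F [-0.6 -0.7 -0. ] x err -0.0037 y err(tangential, yaw-angle) 0.0011 z err(down) 0.0099 left rad 0.868 n 14.5
```

Emit:
{"api": "move_arm", "payload": {"moves": [{"rx": 0, "ry": 0, "rz": -0.06, "x": -0.002, "y": -0.0063, "z": 0.005, "hand": 0.4}, {"rx": 0, "ry": 0, "rz": -0.06, "x": -0.0015, "y": -0.0063, "z": 0.004, "hand": 0.4}, {"rx": 0, "ry": 0, "rz": -0.06, "x": -0.001, "y": -0.0063, "z": 0.001, "hand": 0.4}, {"rx": 0, "ry": 0, "rz": -0.06, "x": -0.0005, "y": -0.0063, "z": 0.0005, "hand": 0.4}, {"rx": 0, "ry": 0, "rz": -0.06, "x": -0.0005, "y": -0.0063, "z": 0.0005, "hand": 0.4}, {"rx": 0, "ry": 0, "rz": -0.06, "x": -0.0005, "y": -0.0063, "z": 0.0005, "hand": 0.4}, {"rx": 0, "ry": 0, "rz": -0.06, "x": -0.0005, "y": -0.0063, "z": 0.0005, "hand": 0.4}, {"rx": 0, "ry": 0, "rz": -0.06, "x": -0.0005, "y": -0.0063, "z": 0.0005, "hand": 0.4}, {"rx": 0, "ry": 0, "rz": -0.06, "x": -0.0005, "y": -0.0063, "z": 0.0005, "hand": 0.4}, {"rx": 0, "ry": 0, "rz": -0.06, "x": -0.0005, "y": -0.0063, "z": 0.0005, "hand": 0.4}, {"rx": 0, "ry": 0, "rz": -0.06, "x": -0.0005, "y": -0.0063, "z": 0.0005, "hand": 0.4}, {"rx": 0, "ry": 0, "rz": -0.06, "x": -0.0005, "y": -0.0063, "z": 0.0005, "hand": 0.4}]}}

```text
clock: 6.65
eef_pos: [0.6622, 0.0496, 0.0907]
tool_rot: [179.8, -1.0, -8.5]
ft_force: [0.6, -0.4, -0.4]
grip_width: 0.402
```

Run:
```python
from h import *
arc((.557,.065),.105,.088)
to([.557+.105,.065-.0165*.105,.088],-0.95)
```

```text
t 6.65 pos [0.6622 0.0496 0.0907] rot [179.84  -0.98  -8.5 ] angle -8.3 rad 0.1063 F [ 0.6 -0.4 -0.4] x err -0.0013 y err(tangential, yaw-angle) 0.0003 z err(down) 0.0027 left rad 0.133 n 2.2
t 6.65 pos [0.6622 0.0496 0.0907] rot [179.84  -0.98  -8.5 ] F [ 0.6 -0.4 -0.4] hand 0.402
shift [-0.0023 -0.0135  0.0026] n 1 each [-0.0023 -0.0135  0.0026]
turn [ 0.0039 -0.0169 -0.1318] n 2 each [ 0.0019 -0.0084 -0.0659]
```

Emit:
{"api": "move_arm", "payload": {"moves": [{"rx": 0.002, "ry": -0.008, "rz": -0.06, "x": -0.001, "y": -0.006, "z": 0.001, "hand": 0.4}, {"rx": 0.002, "ry": -0.008, "rz": -0.05, "x": -0.001, "y": -0.006, "z": 0.001, "hand": 0.4}, {"rx": 0, "ry": 0, "rz": 0, "x": 0, "y": 0, "z": 0, "hand": 0.4}, {"rx": 0, "ry": 0, "rz": 0, "x": 0, "y": 0, "z": 0, "hand": 0.4}]}}

```text
clock: 6.98
eef_pos: [0.6627, 0.0627, 0.0912]
tool_rot: [180.0, -0.2, -2.1]
ft_force: [0.1, 0.0, -0.9]
grip_width: 0.399
```

Run:
```python
from h import *
to([.557+.105,.065-.0165*.105,.088],-0.95)
```

```text
t 6.98 pos [0.6627 0.0627 0.0912] rot [180.    -0.2   -2.07] F [ 0.1  0.  -0.9] hand 0.399
shift [-0.0007 -0.0006  0.0032] n 1 each [-0.0007 -0.0006  0.0032]
turn [ 0.0001 -0.0034 -0.0196] n 1 each [ 0.0001 -0.0034 -0.0196]
```

Good. Now a gentle close to align the handle, then reopen and lift.

Emit:
{"api": "move_arm", "payload": {"moves": [{"rx": 0, "ry": -0.003, "rz": -0.02, "x": 0, "y": -0.0006, "z": 0.002, "hand": 0.3}, {"rx": 0, "ry": 0, "rz": 0, "x": 0, "y": 0, "z": 0, "hand": 0.25}, {"rx": 0, "ry": 0, "rz": 0, "x": 0, "y": 0, "z": 0, "hand": 0.2}, {"rx": 0, "ry": 0, "rz": 0, "x": 0, "y": 0, "z": 0, "hand": 0.18}, {"rx": 0, "ry": 0, "rz": 0, "x": 0, "y": 0, "z": 0, "hand": 0.18}, {"rx": 0, "ry": 0, "rz": 0, "x": 0, "y": 0, "z": 0, "hand": 0.18}], "squeeze": 20}}

```text
clock: 7.48
eef_pos: [0.663, 0.0624, 0.0902]
tool_rot: [-180.0, -0.1, -1.2]
ft_force: [-0.1, 1.4, 0.6]
grip_width: 0.193
```

Run:
```python
from h import *
to([.557+.105,.065-.0165*.105,.088],-0.95)
```

```text
t 7.48 pos [0.663  0.0624 0.0902] rot [-1.7995e+02 -1.3000e-01 -1.2400e+00] F [-0.1  1.4  0.6] hand 0.193
shift [-0.0011 -0.0008  0.0022] n 1 each [-0.0011 -0.0008  0.0022]
turn [-0.0008 -0.0023 -0.0051] n 1 each [-0.0008 -0.0023 -0.0051]
```

Emit:
{"api": "move_arm", "payload": {"moves": [{"rx": 0, "ry": 0, "rz": 0, "x": 0, "y": 0, "z": 0, "hand": 0.4}, {"rx": 0, "ry": 0, "rz": 0, "x": 0, "y": 0, "z": 0, "hand": 0.4}, {"rx": 0, "ry": 0, "rz": 0, "x": 0, "y": 0, "z": 0, "hand": 0.4}, {"rx": 0, "ry": 0, "rz": 0, "x": 0, "y": 0, "z": -0.03, "hand": 0.4}, {"rx": 0, "ry": 0, "rz": 0, "x": 0, "y": 0, "z": -0.03, "hand": 0.4}, {"rx": 0, "ry": 0, "rz": 0.12, "x": 0, "y": 0, "z": 0, "hand": 0.4}, {"rx": 0, "ry": 0, "rz": 0.12, "x": 0, "y": 0, "z": 0, "hand": 0.4}, {"rx": 0, "ry": 0, "rz": 0.12, "x": 0, "y": 0, "z": 0, "hand": 0.4}, {"rx": 0, "ry": 0, "rz": 0.12, "x": 0, "y": 0, "z": 0, "hand": 0.4}, {"rx": 0, "ry": 0, "rz": 0.12, "x": 0, "y": 0, "z": 0, "hand": 0.4}, {"rx": 0, "ry": 0, "rz": 0.12, "x": 0, "y": 0, "z": 0, "hand": 0.4}, {"rx": 0, "ry": 0, "rz": 0.12, "x": 0, "y": 0, "z": 0, "hand": 0.4}, {"rx": 0, "ry": 0, "rz": 0.12, "x": 0, "y": 0, "z": 0, "hand": 0.4}, {"rx": 0, "ry": 0, "rz": 0.12, "x": 0, "y": 0, "z": 0, "hand": 0.4}, {"rx": 0, "ry": 0, "rz": 0.12, "x": 0, "y": 0, "z": 0, "hand": 0.4}, {"rx": 0, "ry": 0, "rz": 0.12, "x": 0, "y": 0, "z": 0, "hand": 0.4}, {"rx": 0, "ry": 0, "rz": 0.12, "x": 0, "y": 0, "z": 0, "hand": 0.4}, {"rx": 0, "ry": 0, "rz": 0.12, "x": 0, "y": 0, "z": 0, "hand": 0.4}, {"rx": 0, "ry": 0, "rz": 0, "x": 0, "y": 0, "z": 0, "hand": 0.4}]}}

```text
clock: 9.07
eef_pos: [0.6615, 0.0602, 0.1528]
tool_rot: [180.0, -0.2, -94.4]
ft_force: [0.1, 0.1, 0.2]
grip_width: 0.399
```

Run:
```python
from h import *
to([.5438,-.1738,.15],-96.1)
f=grab('top','t1')
W=cloud(f)
handles(f,W)
for c in [(.557,.065),(.555,-.069),(.552,-.203)]: print(rim(W,c,.0425,.07,.1))
```

```text
t 9.07 pos [0.6615 0.0602 0.1528] rot [ 1.7996e+02 -1.6000e-01 -9.4400e+01] F [0.1 0.1 0.2] hand 0.399
shift [0.2423 0.0994 0.0035] n 7 each [0.0346 0.0142 0.0005]
turn [ 0.0007 -0.0028  0.0296] n 1 each [ 0.0007 -0.0028  0.0296]
handle [360 211  30   8 184] [ 0.5443 -0.1778  0.1054] dir deg -95.6 [-0.034  0.036]
handle [410 224  31  18 185] [ 0.5001 -0.2997  0.1057] dir deg -117.8 [-0.037  0.035]
[5.598e-01 6.790e-02 4.310e-02 8.310e-02 8.840e-02 2.520e+02]
[ 5.557e-01 -6.900e-02  4.320e-02  8.340e-02  8.830e-02  2.530e+02]
[ 5.530e-01 -2.033e-01  4.310e-02  8.350e-02  8.940e-02  2.660e+02]
```

View pics/t1.png

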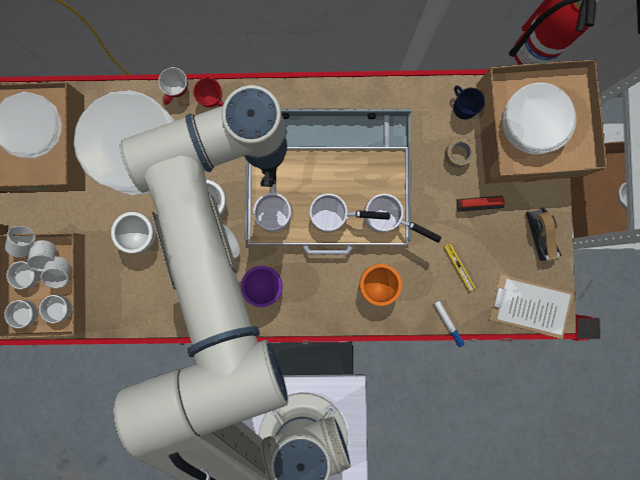

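Emit:
{"api": "move_arm", "payload": {"moves": [{"rx": 0, "ry": 0, "rz": 0.03, "x": 0.0346, "y": 0.0142, "z": 0, "hand": 0.4}, {"rx": 0, "ry": 0, "rz": 0, "x": 0.034, "y": 0.013, "z": 0, "hand": 0.4}, {"rx": 0, "ry": 0, "rz": 0, "x": 0.034, "y": 0.013, "z": 0, "hand": 0.4}, {"rx": 0, "ry": 0, "rz": 0, "x": 0.034, "y": 0.013, "z": 0, "hand": 0.4}, {"rx": 0, "ry": 0, "rz": 0, "x": 0.034, "y": 0.013, "z": 0, "hand": 0.4}, {"rx": 0, "ry": 0, "rz": 0, "x": 0.034, "y": 0.013, "z": 0, "hand": 0.4}, {"rx": 0, "ry": 0, "rz": 0, "x": 0.03, "y": 0.012, "z": 0, "hand": 0.4}, {"rx": 0, "ry": 0, "rz": 0, "x": 0, "y": 0, "z": 0, "hand": 0.4}]}}

```text
clock: 9.78
eef_pos: [0.5463, -0.1728, 0.1521]
tool_rot: [179.9, -0.2, -93.4]
ft_force: [0.0, 0.8, -0.3]
grip_width: 0.401
```

Run:
```python
from h import *
to([.5440,-.1738,.089],-96.1)
EOF
```

```text
t 9.78 pos [ 0.5463 -0.1728  0.1521] rot [179.92  -0.23 -93.39] F [ 0.   0.8 -0.3] hand 0.401
shift [0.0009 0.0022 0.0632] n 2 each [0.0005 0.0011 0.0316]
turn [ 0.0013 -0.004   0.0474] n 1 each [ 0.0013 -0.004   0.0474]Traceback (most recent call last):
  File "<stdin>", line 3, in <module>
NameError: name 'EOF' is not defined
```

Emit:
{"api": "move_arm", "payload": {"moves": [{"rx": 0, "ry": -0.004, "rz": 0.045, "x": 0.001, "y": 0.002, "z": 0, "hand": 0.4}, {"rx": 0, "ry": 0, "rz": 0, "x": 0, "y": 0, "z": 0.02, "hand": 0.4}, {"rx": 0, "ry": 0, "rz": 0, "x": 0, "y": 0, "z": 0.02, "hand": 0.4}, {"rx": 0, "ry": 0, "rz": 0, "x": 0, "y": 0, "z": 0.012, "hand": 0.4}, {"rx": 0, "ry": 0, "rz": 0, "x": 0, "y": 0, "z": 0.006, "hand": 0.4}, {"rx": 0, "ry": 0, "rz": 0, "x": 0, "y": 0, "z": 0, "hand": 0.4}]}}

```text
clock: 10.28
eef_pos: [0.544, -0.1771, 0.0947]
tool_rot: [-179.8, -0.0, -95.0]
ft_force: [0.2, -0.0, 0.6]
grip_width: 0.401
```

Run:
```python
from h import *
arc((.5555,-.0692),.105,.089)
grab('wrist','w4')
```

```text
t 10.28 pos [ 0.544  -0.1771  0.0947] rot [-1.7976e+02 -3.0000e-02 -9.5030e+01] angle -96.1 rad 0.1085 F [ 0.2 -0.   0.6] x err -0.0035 y err(tangential, yaw-angle) -0.0019 z err(down) 0.0057 left rad 1.643 n 27.4
```

View pics/w4.png

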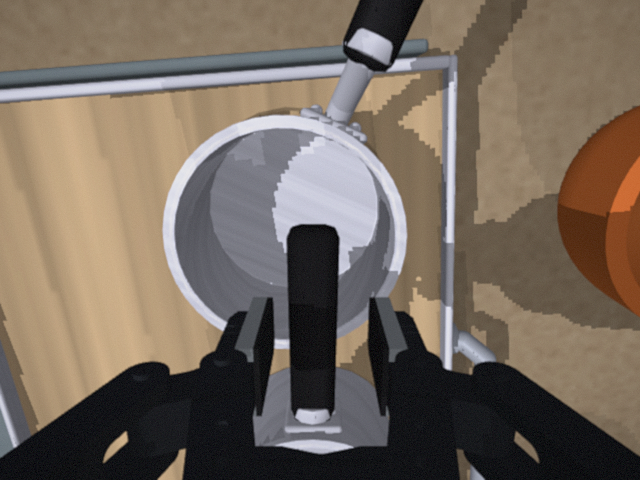

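Handle centred between the fingers (px 313,320). Now sweeping the middle pan.

Emit:
{"api": "move_arm", "payload": {"moves": [{"rx": 0, "ry": 0, "rz": -0.06, "x": -0.003, "y": -0.006, "z": 0.005, "hand": 0.4}, {"rx": 0, "ry": 0, "rz": -0.06, "x": -0.001, "y": -0.0063, "z": 0.001, "hand": 0.4}, {"rx": 0, "ry": 0, "rz": -0.06, "x": -0.0005, "y": -0.0063, "z": 0.0005, "hand": 0.4}, {"rx": 0, "ry": 0, "rz": -0.06, "x": -0.0005, "y": -0.0063, "z": 0.0005, "hand": 0.4}, {"rx": 0, "ry": 0, "rz": -0.06, "x": -0.0005, "y": -0.0063, "z": 0.0005, "hand": 0.4}, {"rx": 0, "ry": 0, "rz": -0.06, "x": -0.0005, "y": -0.0063, "z": 0.0005, "hand": 0.4}, {"rx": 0, "ry": 0, "rz": -0.06, "x": -0.0005, "y": -0.0063, "z": 0.0005, "hand": 0.4}, {"rx": 0, "ry": 0, "rz": -0.06, "x": -0.0005, "y": -0.0063, "z": 0.0005, "hand": 0.4}, {"rx": 0, "ry": 0, "rz": -0.06, "x": -0.0005, "y": -0.0063, "z": 0.0005, "hand": 0.4}, {"rx": 0, "ry": 0, "rz": -0.06, "x": -0.0005, "y": -0.0063, "z": 0.0005, "hand": 0.4}, {"rx": 0, "ry": 0, "rz": -0.06, "x": -0.0005, "y": -0.0063, "z": 0.0005, "hand": 0.4}, {"rx": 0, "ry": 0, "rz": -0.06, "x": -0.0005, "y": -0.0063, "z": 0.0005, "hand": 0.4}]}}

```text
clock: 11.33
eef_pos: [0.6224, -0.1487, 0.0975]
tool_rot: [-179.4, -1.0, -50.7]
ft_force: [-0.4, -0.8, 0.3]
grip_width: 0.405
```

Run:
```python
from h import *
arc((.5555,-.0692),.105,.089)
```

```text
t 11.33 pos [ 0.6224 -0.1487  0.0975] rot [-179.39   -0.95  -50.68] angle -49.9 rad 0.1039 F [-0.4 -0.8  0.3] x err 0.0011 y err(tangential, yaw-angle) 0.0014 z err(down) 0.0085 left rad 0.869 n 14.5
```

Emit:
{"api": "move_arm", "payload": {"moves": [{"rx": 0, "ry": 0, "rz": -0.06, "x": 0, "y": -0.0063, "z": 0.005, "hand": 0.4}, {"rx": 0, "ry": 0, "rz": -0.06, "x": 0, "y": -0.0063, "z": 0.004, "hand": 0.4}, {"rx": 0, "ry": 0, "rz": -0.06, "x": -0.0002, "y": -0.0063, "z": 0.001, "hand": 0.4}, {"rx": 0, "ry": 0, "rz": -0.06, "x": -0.0003, "y": -0.0063, "z": 0.001, "hand": 0.4}, {"rx": 0, "ry": 0, "rz": -0.06, "x": -0.0003, "y": -0.0063, "z": 0.001, "hand": 0.4}, {"rx": 0, "ry": 0, "rz": -0.06, "x": -0.0003, "y": -0.0063, "z": 0.001, "hand": 0.4}, {"rx": 0, "ry": 0, "rz": -0.06, "x": -0.0003, "y": -0.0063, "z": 0.001, "hand": 0.4}, {"rx": 0, "ry": 0, "rz": -0.06, "x": -0.0003, "y": -0.0063, "z": 0.001, "hand": 0.4}, {"rx": 0, "ry": 0, "rz": -0.06, "x": -0.0003, "y": -0.0063, "z": 0.001, "hand": 0.4}, {"rx": 0, "ry": 0, "rz": -0.06, "x": -0.0003, "y": -0.0063, "z": 0.001, "hand": 0.4}, {"rx": 0, "ry": 0, "rz": -0.06, "x": -0.0003, "y": -0.0063, "z": 0.001, "hand": 0.4}, {"rx": 0, "ry": 0, "rz": -0.06, "x": -0.0003, "y": -0.0063, "z": 0.001, "hand": 0.4}, {"rx": 0, "ry": 0, "rz": -0.06, "x": -0.0003, "y": -0.0063, "z": 0.001, "hand": 0.4}, {"rx": 0, "ry": 0, "rz": 0, "x": 0, "y": 0, "z": 0, "hand": 0.4}]}}

```text
clock: 12.5
eef_pos: [0.6676, -0.0731, 0.093]
tool_rot: [179.4, -2.1, -2.1]
ft_force: [0.7, -0.3, -0.6]
grip_width: 0.396
```

Run:
```python
from h import *
c=(.5555,-.0692)
arc(c,.105,.089)
to([c[0]+.105,c[1]-.0165*.105,.089],-0.95)
```

```text
t 12.50 pos [ 0.6676 -0.0731  0.093 ] rot [179.43  -2.11  -2.07] angle -2.0 rad 0.1122 F [ 0.7 -0.3 -0.6] x err -0.0072 y err(tangential, yaw-angle) 0.0002 z err(down) 0.0040 left rad 0.020 n 0.3
t 12.50 pos [ 0.6676 -0.0731  0.093 ] rot [179.43  -2.11  -2.07] F [ 0.7 -0.3 -0.6] hand 0.396
shift [-0.0074 -0.0019  0.0037] n 1 each [-0.0074 -0.0019  0.0037]
turn [ 0.0102 -0.0368 -0.0197] n 1 each [ 0.0102 -0.0368 -0.0197]
```

Emit:
{"api": "move_arm", "payload": {"moves": [{"rx": 0.01, "ry": -0.036, "rz": -0.02, "x": -0.006, "y": -0.002, "z": 0.003, "hand": 0.4}, {"rx": 0, "ry": 0, "rz": 0, "x": 0, "y": 0, "z": 0, "hand": 0.4}, {"rx": 0, "ry": 0, "rz": 0, "x": 0, "y": 0, "z": 0, "hand": 0.3}, {"rx": 0, "ry": 0, "rz": 0, "x": 0, "y": 0, "z": 0, "hand": 0.25}, {"rx": 0, "ry": 0, "rz": 0, "x": 0, "y": 0, "z": 0, "hand": 0.2}, {"rx": 0, "ry": 0, "rz": 0, "x": 0, "y": 0, "z": 0, "hand": 0.18}, {"rx": 0, "ry": 0, "rz": 0, "x": 0, "y": 0, "z": 0, "hand": 0.18}, {"rx": 0, "ry": 0, "rz": 0, "x": 0, "y": 0, "z": 0, "hand": 0.18}], "squeeze": 20}}

```text
clock: 13.17
eef_pos: [0.6641, -0.0713, 0.0938]
tool_rot: [180.0, -0.5, -1.2]
ft_force: [-0.2, -0.6, -0.5]
grip_width: 0.195
```

Run:
```python
from h import *
c=(.5555,-.0692)
to([c[0]+.105,c[1]-.0165*.105,.089],-0.95)
```

```text
t 13.17 pos [ 0.6641 -0.0713  0.0938] rot [179.96  -0.49  -1.18] F [-0.2 -0.6 -0.5] hand 0.195
shift [-0.0036 -0.0003  0.0048] n 1 each [-0.0036 -0.0003  0.0048]
turn [ 0.0007 -0.0086 -0.0041] n 1 each [ 0.0007 -0.0086 -0.0041]
```

Emit:
{"api": "move_arm", "payload": {"moves": [{"rx": 0, "ry": 0, "rz": 0, "x": 0, "y": 0, "z": 0, "hand": 0.4}, {"rx": 0, "ry": 0, "rz": 0, "x": 0, "y": 0, "z": 0, "hand": 0.4}, {"rx": 0, "ry": 0, "rz": 0, "x": 0, "y": 0, "z": 0, "hand": 0.4}, {"rx": 0, "ry": 0, "rz": 0, "x": 0, "y": 0, "z": -0.03, "hand": 0.4}, {"rx": 0, "ry": 0, "rz": 0, "x": 0, "y": 0, "z": -0.03, "hand": 0.4}, {"rx": 0, "ry": 0, "rz": 0.12, "x": 0, "y": 0, "z": 0, "hand": 0.4}, {"rx": 0, "ry": 0, "rz": 0.12, "x": 0, "y": 0, "z": 0, "hand": 0.4}, {"rx": 0, "ry": 0, "rz": 0.12, "x": 0, "y": 0, "z": 0, "hand": 0.4}, {"rx": 0, "ry": 0, "rz": 0.12, "x": 0, "y": 0, "z": 0, "hand": 0.4}, {"rx": 0, "ry": 0, "rz": 0.12, "x": 0, "y": 0, "z": 0, "hand": 0.4}, {"rx": 0, "ry": 0, "rz": 0.12, "x": 0, "y": 0, "z": 0, "hand": 0.4}, {"rx": 0, "ry": 0, "rz": 0.12, "x": 0, "y": 0, "z": 0, "hand": 0.4}, {"rx": 0, "ry": 0, "rz": 0.12, "x": 0, "y": 0, "z": 0, "hand": 0.4}, {"rx": 0, "ry": 0, "rz": 0.12, "x": 0, "y": 0, "z": 0, "hand": 0.4}, {"rx": 0, "ry": 0, "rz": 0.12, "x": 0, "y": 0, "z": 0, "hand": 0.4}, {"rx": 0, "ry": 0, "rz": 0.12, "x": 0, "y": 0, "z": 0, "hand": 0.4}, {"rx": 0, "ry": 0, "rz": 0.12, "x": 0, "y": 0, "z": 0, "hand": 0.4}, {"rx": 0, "ry": 0, "rz": 0.12, "x": 0, "y": 0, "z": 0, "hand": 0.4}, {"rx": 0, "ry": 0, "rz": 0.12, "x": 0, "y": 0, "z": 0, "hand": 0.4}, {"rx": 0, "ry": 0, "rz": 0.12, "x": 0, "y": 0, "z": 0, "hand": 0.4}]}}

```text
clock: 14.83
eef_pos: [0.6638, -0.0725, 0.1589]
tool_rot: [-179.3, 0.0, -108.4]
ft_force: [0.9, -0.3, 0.0]
grip_width: 0.4
```

Run:
```python
from h import *
to([.5023,-.2955,.15],-118.6)
```

```text
t 14.83 pos [ 0.6638 -0.0725  0.1589] rot [-1.7932e+02  2.0000e-02 -1.0837e+02] F [ 0.9 -0.3  0. ] hand 0.400
shift [0.2625 0.0832 0.0079] n 7 each [0.0375 0.0119 0.0011]
turn [-0.0118  0.0014  0.1786] n 2 each [-0.0059  0.0007  0.0893]
```

Emit:
{"api": "move_arm", "payload": {"moves": [{"rx": -0.01, "ry": 0, "rz": 0.1, "x": 0, "y": 0, "z": 0, "hand": 0.4}, {"rx": 0, "ry": 0, "rz": 0.05, "x": 0, "y": 0, "z": 0, "hand": 0.4}, {"rx": 0, "ry": 0, "rz": 0, "x": 0.038, "y": 0.005, "z": 0, "hand": 0.4}, {"rx": 0, "ry": 0, "rz": 0, "x": 0.038, "y": 0.005, "z": 0, "hand": 0.4}, {"rx": 0, "ry": 0, "rz": 0, "x": 0.038, "y": 0.005, "z": 0, "hand": 0.4}, {"rx": 0, "ry": 0, "rz": 0, "x": 0.038, "y": 0.005, "z": 0, "hand": 0.4}, {"rx": 0, "ry": 0, "rz": 0, "x": 0.038, "y": 0.005, "z": 0, "hand": 0.4}, {"rx": 0, "ry": 0, "rz": 0, "x": 0.038, "y": 0.005, "z": 0, "hand": 0.4}, {"rx": 0, "ry": 0, "rz": 0, "x": 0.03, "y": 0.004, "z": 0, "hand": 0.4}, {"rx": 0, "ry": 0, "rz": 0, "x": 0, "y": 0, "z": 0, "hand": 0.4}]}}

```text
clock: 15.67
eef_pos: [0.5083, -0.2915, 0.1581]
tool_rot: [-179.8, -0.0, -117.5]
ft_force: [0.4, 0.3, 0.4]
grip_width: 0.396
```

Run:
```python
from h import *
to([.5023,-.2955,.089],-118.6)
f=grab('top');W=cloud(f);handles(f,W)
```

```text
t 15.67 pos [ 0.5083 -0.2915  0.1581] rot [-1.7983e+02 -1.0000e-02 -1.1746e+02] F [0.4 0.3 0.4] hand 0.396
shift [0.0063 0.0037 0.0691] n 2 each [0.0032 0.0018 0.0346]
turn [-0.003  -0.0002  0.0199] n 1 each [-0.003  -0.0002  0.0199]
handle [325 149   7  32 182] [ 0.6676 -0.0713  0.105 ] dir deg 178.6 [-0.036  0.037]
handle [270 150   6  30 176] [0.6688 0.0623 0.1056] dir deg 178.9 [-0.035  0.034]
```

Emit:
{"api": "move_arm", "payload": {"moves": [{"rx": 0, "ry": 0, "rz": 0.018, "x": 0.005, "y": 0.003, "z": 0.02, "hand": 0.4}, {"rx": 0, "ry": 0, "rz": 0, "x": 0, "y": 0, "z": 0.02, "hand": 0.4}, {"rx": 0, "ry": 0, "rz": 0, "x": 0, "y": 0, "z": 0.015, "hand": 0.4}, {"rx": 0, "ry": 0, "rz": 0, "x": 0, "y": 0, "z": 0.008, "hand": 0.4}, {"rx": 0, "ry": 0, "rz": 0, "x": 0, "y": 0, "z": 0, "hand": 0.4}]}}

```text
clock: 16.13
eef_pos: [0.5073, -0.2931, 0.0952]
tool_rot: [-179.4, 0.1, -118.5]
ft_force: [0.4, 0.6, -0.9]
grip_width: 0.401
```

Run:
```python
from h import *
arc((.5525,-.2033),.105,.089)
grab('wrist','w5')
```

```text
t 16.13 pos [ 0.5073 -0.2931  0.0952] rot [-1.7945e+02  1.0000e-01 -1.1855e+02] angle -116.7 rad 0.1005 F [ 0.4  0.6 -0.9] x err 0.0045 y err(tangential, yaw-angle) 0.0033 z err(down) 0.0062 left rad 2.053 n 34.2
```

View pics/w5.png

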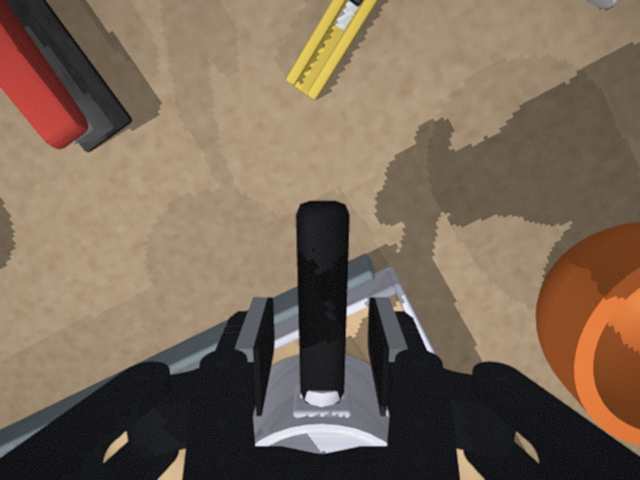

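Handle centred (px 322,300). Sweeping the right pan.

Emit:
{"api": "move_arm", "payload": {"moves": [{"rx": 0, "ry": 0, "rz": -0.06, "x": 0.003, "y": -0.005, "z": 0.005, "hand": 0.4}, {"rx": 0, "ry": 0, "rz": -0.06, "x": 0.001, "y": -0.0063, "z": 0.001, "hand": 0.4}, {"rx": 0, "ry": 0, "rz": -0.06, "x": -0.0005, "y": -0.0063, "z": 0.0007, "hand": 0.4}, {"rx": 0, "ry": 0, "rz": -0.06, "x": -0.0005, "y": -0.0063, "z": 0.0007, "hand": 0.4}, {"rx": 0, "ry": 0, "rz": -0.06, "x": -0.0005, "y": -0.0063, "z": 0.0007, "hand": 0.4}, {"rx": 0, "ry": 0, "rz": -0.06, "x": -0.0005, "y": -0.0063, "z": 0.0007, "hand": 0.4}, {"rx": 0, "ry": 0, "rz": -0.06, "x": -0.0005, "y": -0.0063, "z": 0.0007, "hand": 0.4}, {"rx": 0, "ry": 0, "rz": -0.06, "x": -0.0005, "y": -0.0063, "z": 0.0007, "hand": 0.4}, {"rx": 0, "ry": 0, "rz": -0.06, "x": -0.0005, "y": -0.0063, "z": 0.0007, "hand": 0.4}, {"rx": 0, "ry": 0, "rz": -0.06, "x": -0.0005, "y": -0.0063, "z": 0.0007, "hand": 0.4}, {"rx": 0, "ry": 0, "rz": -0.06, "x": -0.0005, "y": -0.0063, "z": 0.0007, "hand": 0.4}, {"rx": 0, "ry": 0, "rz": -0.06, "x": -0.0005, "y": -0.0063, "z": 0.0007, "hand": 0.4}, {"rx": 0, "ry": 0, "rz": -0.06, "x": -0.0005, "y": -0.0063, "z": 0.0007, "hand": 0.4}]}}

```text
clock: 17.27
eef_pos: [0.5965, -0.2991, 0.0985]
tool_rot: [-178.9, -1.2, -71.2]
ft_force: [0.2, 0.2, 0.1]
grip_width: 0.4
```

Run:
```python
from h import *
arc((.5525,-.2033),.105,.089)
```

```text
t 17.27 pos [ 0.5965 -0.2991  0.0985] rot [-178.89   -1.15  -71.23] angle -65.3 rad 0.1054 F [0.2 0.2 0.1] x err -0.0004 y err(tangential, yaw-angle) 0.0108 z err(down) 0.0095 left rad 1.227 n 20.5
```

Emit:
{"api": "move_arm", "payload": {"moves": [{"rx": 0, "ry": 0, "rz": -0.08, "x": 0, "y": -0.003, "z": 0.006, "hand": 0.4}, {"rx": 0, "ry": 0, "rz": -0.08, "x": 0, "y": -0.004, "z": 0.004, "hand": 0.4}, {"rx": 0, "ry": 0, "rz": -0.08, "x": 0, "y": -0.006, "z": 0.001, "hand": 0.4}, {"rx": 0, "ry": 0, "rz": -0.07, "x": -0.0005, "y": -0.0063, "z": 0.001, "hand": 0.4}, {"rx": 0, "ry": 0, "rz": -0.06, "x": -0.0005, "y": -0.0063, "z": 0.001, "hand": 0.4}, {"rx": 0, "ry": 0, "rz": -0.06, "x": -0.0005, "y": -0.0063, "z": 0.001, "hand": 0.4}, {"rx": 0, "ry": 0, "rz": -0.06, "x": -0.0005, "y": -0.0063, "z": 0.001, "hand": 0.4}, {"rx": 0, "ry": 0, "rz": -0.06, "x": -0.0005, "y": -0.0063, "z": 0.001, "hand": 0.4}, {"rx": 0, "ry": 0, "rz": -0.06, "x": -0.0005, "y": -0.0063, "z": 0.001, "hand": 0.4}, {"rx": 0, "ry": 0, "rz": -0.06, "x": -0.0005, "y": -0.0063, "z": 0.001, "hand": 0.4}]}}

```text
clock: 18.1
eef_pos: [0.6476, -0.2576, 0.093]
tool_rot: [-179.9, -2.5, -30.5]
ft_force: [-0.3, 0.4, -0.4]
grip_width: 0.401
```

Run:
```python
from h import *
c=(.5525,-.2033)
arc(c,.105,.089)
to([c[0]+.105,c[1]-.0165*.105,.089],-0.95)
```

```text
t 18.10 pos [ 0.6476 -0.2576  0.093 ] rot [-179.89   -2.46  -30.46] angle -29.7 rad 0.1095 F [-0.3  0.4 -0.4] x err -0.0045 y err(tangential, yaw-angle) 0.0014 z err(down) 0.0040 left rad 0.516 n 8.6
t 18.10 pos [ 0.6476 -0.2576  0.093 ] rot [-179.89   -2.46  -30.46] F [-0.3  0.4 -0.4] hand 0.401
shift [-0.0183 -0.0503  0.0033] n 2 each [-0.0091 -0.0252  0.0017]
turn [ 0.0093 -0.0425 -0.5149] n 5 each [ 0.0019 -0.0085 -0.103 ]
```

Emit:
{"api": "move_arm", "payload": {"moves": [{"rx": 0, "ry": -0.01, "rz": -0.06, "x": -0.002, "y": -0.006, "z": 0.002, "hand": 0.4}, {"rx": 0, "ry": -0.01, "rz": -0.06, "x": -0.001, "y": -0.006, "z": 0.001, "hand": 0.4}, {"rx": 0, "ry": -0.01, "rz": -0.06, "x": -0.001, "y": -0.0063, "z": 0.001, "hand": 0.4}, {"rx": 0, "ry": -0.01, "rz": -0.06, "x": -0.001, "y": -0.0063, "z": 0.001, "hand": 0.4}, {"rx": 0, "ry": -0.01, "rz": -0.06, "x": -0.001, "y": -0.0063, "z": 0.001, "hand": 0.4}, {"rx": 0, "ry": 0, "rz": -0.06, "x": -0.001, "y": -0.0063, "z": 0.001, "hand": 0.4}, {"rx": 0, "ry": 0, "rz": -0.06, "x": -0.001, "y": -0.0063, "z": 0.001, "hand": 0.4}, {"rx": 0, "ry": 0, "rz": -0.04, "x": -0.0005, "y": -0.005, "z": 0, "hand": 0.4}, {"rx": 0, "ry": 0, "rz": 0, "x": 0, "y": 0, "z": 0, "hand": 0.4}]}}

```text
clock: 18.85
eef_pos: [0.6628, -0.2038, 0.0957]
tool_rot: [179.6, -0.2, -2.1]
ft_force: [0.0, 0.3, -1.1]
grip_width: 0.399
```

Run:
```python
from h import *
c=(.5525,-.2033)
arc(c,.105,.089)
to([c[0]+.105,c[1]-.0165*.105,.089],-0.95)
```

```text
t 18.85 pos [ 0.6628 -0.2038  0.0957] rot [179.58  -0.18  -2.15] angle -0.2 rad 0.1103 F [ 0.   0.3 -1.1] x err -0.0053 y err(tangential, yaw-angle) 0.0035 z err(down) 0.0067 left rad 0.022 n 0.4
t 18.85 pos [ 0.6628 -0.2038  0.0957] rot [179.58  -0.18  -2.15] F [ 0.   0.3 -1.1] hand 0.399
shift [-0.0053  0.0014  0.0066] n 1 each [-0.0053  0.0014  0.0066]
turn [ 0.0074 -0.0031 -0.0209] n 1 each [ 0.0074 -0.0031 -0.0209]
```

Emit:
{"api": "move_arm", "payload": {"moves": [{"rx": 0.007, "ry": -0.003, "rz": -0.02, "x": -0.002, "y": 0.0013, "z": 0.004, "hand": 0.4}, {"rx": 0, "ry": 0, "rz": 0, "x": 0, "y": 0, "z": 0, "hand": 0.4}, {"rx": 0, "ry": 0, "rz": 0, "x": 0, "y": 0, "z": 0, "hand": 0.3}, {"rx": 0, "ry": 0, "rz": 0, "x": 0, "y": 0, "z": 0, "hand": 0.25}, {"rx": 0, "ry": 0, "rz": 0, "x": 0, "y": 0, "z": 0, "hand": 0.2}, {"rx": 0, "ry": 0, "rz": 0, "x": 0, "y": 0, "z": 0, "hand": 0.18}, {"rx": 0, "ry": 0, "rz": 0, "x": 0, "y": 0, "z": 0, "hand": 0.18}, {"rx": 0, "ry": 0, "rz": 0, "x": 0, "y": 0, "z": 0, "hand": 0.18}], "squeeze": 20}}

```text
clock: 19.52
eef_pos: [0.6635, -0.2051, 0.0959]
tool_rot: [179.8, -0.3, -1.2]
ft_force: [0.4, 0.1, -0.0]
grip_width: 0.187
```

Run:
```python
from h import *
c=(.5525,-.2033)
to([c[0]+.105,c[1]-.0165*.105,.089],-0.95)
```

```text
t 19.52 pos [ 0.6635 -0.2051  0.0959] rot [179.83  -0.34  -1.24] F [ 0.4  0.1 -0. ] hand 0.187
shift [-0.006   0.      0.0069] n 1 each [-0.006   0.      0.0069]
turn [ 0.003  -0.0059 -0.0051] n 1 each [ 0.003  -0.0059 -0.0051]
```

Emit:
{"api": "move_arm", "payload": {"moves": [{"rx": 0, "ry": 0, "rz": 0, "x": 0, "y": 0, "z": 0, "hand": 0.4}, {"rx": 0, "ry": 0, "rz": 0, "x": 0, "y": 0, "z": 0, "hand": 0.4}, {"rx": 0, "ry": 0, "rz": 0, "x": 0, "y": 0, "z": 0, "hand": 0.4}, {"rx": 0, "ry": 0, "rz": 0, "x": 0, "y": 0, "z": -0.04, "hand": 0.5}, {"rx": 0, "ry": 0, "rz": 0, "x": 0, "y": 0, "z": -0.04, "hand": 0.5}, {"rx": 0, "ry": 0, "rz": 0.12, "x": 0, "y": 0, "z": -0.03, "hand": 0.5}, {"rx": 0, "ry": 0, "rz": 0.12, "x": 0, "y": 0, "z": 0, "hand": 0.5}, {"rx": 0, "ry": 0, "rz": 0.12, "x": 0, "y": 0, "z": 0, "hand": 0.5}, {"rx": 0, "ry": 0, "rz": 0.12, "x": 0, "y": 0, "z": 0, "hand": 0.5}, {"rx": 0, "ry": 0, "rz": 0.12, "x": 0, "y": 0, "z": 0, "hand": 0.5}, {"rx": 0, "ry": 0, "rz": 0.12, "x": 0, "y": 0, "z": 0, "hand": 0.5}, {"rx": 0, "ry": 0, "rz": 0.12, "x": 0, "y": 0, "z": 0, "hand": 0.5}, {"rx": 0, "ry": 0, "rz": 0.12, "x": 0, "y": 0, "z": 0, "hand": 0.5}, {"rx": 0, "ry": 0, "rz": 0.12, "x": 0, "y": 0, "z": 0, "hand": 0.5}, {"rx": 0, "ry": 0, "rz": 0.12, "x": 0, "y": 0, "z": 0, "hand": 0.5}, {"rx": 0, "ry": 0, "rz": 0.12, "x": 0, "y": 0, "z": 0, "hand": 0.5}, {"rx": 0, "ry": 0, "rz": 0.12, "x": 0, "y": 0, "z": 0, "hand": 0.5}, {"rx": 0, "ry": 0, "rz": 0.08, "x": 0, "y": 0, "z": 0, "hand": 0.5}, {"rx": 0, "ry": 0, "rz": 0, "x": 0, "y": 0, "z": 0, "hand": 0.5}]}}

```text
clock: 21.1
eef_pos: [0.6627, -0.2039, 0.2131]
tool_rot: [-179.5, -0.1, -92.1]
ft_force: [-0.6, 0.3, -0.4]
grip_width: 0.501
```

Run:
```python
from h import *
to([.41,.256,.2],-90)
f=grab('top','t2')
W=cloud(f)
handles(f,W)
for c in [(.557,.065),(.555,-.069),(.552,-.203)]: print(rim(W,c,.0425,.07,.1))
for c in [(.590,.233),(.514,.410),(.4515,.256)]: print(rim(W,c,.046,.06,.09))
```

```text
t 21.10 pos [ 0.6627 -0.2039  0.2131] rot [-1.7952e+02 -1.1000e-01 -9.2100e+01] F [-0.6  0.3 -0.4] hand 0.501
shift [-0.4504  0.2695  0.01  ] n 14 each [-0.0322  0.0192  0.0007]
turn [-0.0083 -0.002  -0.0367] n 1 each [-0.0083 -0.002  -0.0367]
handle [270 150   6  30 177] [0.6687 0.0623 0.1051] dir deg 178.8 [-0.034  0.035]
handle [381 155   7  26  93] [ 0.6541 -0.2019  0.1039] dir deg -178.9 [-0.032  0.026]
[5.598e-01 6.750e-02 4.320e-02 8.320e-02 8.930e-02 1.950e+02]
None
[ 5.567e-01 -2.016e-01  4.310e-02  8.340e-02  8.850e-02  2.660e+02]
[5.902e-01 2.334e-01 4.600e-02 7.360e-02 7.930e-02 4.780e+02]
[5.136e-01 4.102e-01 4.610e-02 7.330e-02 7.890e-02 5.210e+02]
[4.554e-01 2.547e-01 4.600e-02 7.350e-02 7.870e-02 4.880e+02]
```

View pics/t2.png

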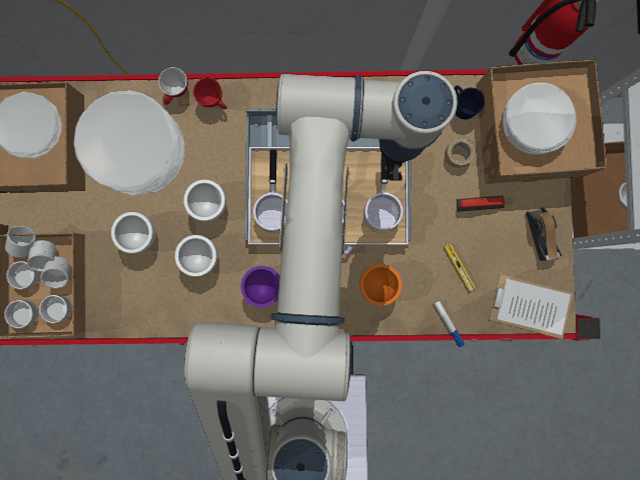

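Emit:
{"api": "move_arm", "payload": {"moves": [{"rx": -0.008, "ry": 0, "rz": -0.037, "x": -0.035, "y": 0.02, "z": 0, "hand": 0.5}, {"rx": 0, "ry": 0, "rz": 0, "x": -0.035, "y": 0.02, "z": 0, "hand": 0.5}, {"rx": 0, "ry": 0, "rz": 0, "x": -0.035, "y": 0.02, "z": 0, "hand": 0.5}, {"rx": 0, "ry": 0, "rz": 0, "x": -0.035, "y": 0.02, "z": 0, "hand": 0.5}, {"rx": 0, "ry": 0, "rz": 0, "x": -0.035, "y": 0.02, "z": 0, "hand": 0.5}, {"rx": 0, "ry": 0, "rz": 0, "x": -0.035, "y": 0.02, "z": 0, "hand": 0.5}, {"rx": 0, "ry": 0, "rz": 0, "x": -0.035, "y": 0.02, "z": 0, "hand": 0.5}, {"rx": 0, "ry": 0, "rz": 0, "x": -0.035, "y": 0.02, "z": 0, "hand": 0.5}, {"rx": 0, "ry": 0, "rz": 0, "x": -0.035, "y": 0.02, "z": 0, "hand": 0.5}, {"rx": 0, "ry": 0, "rz": 0, "x": -0.035, "y": 0.02, "z": 0, "hand": 0.5}, {"rx": 0, "ry": 0, "rz": 0, "x": -0.035, "y": 0.02, "z": 0, "hand": 0.5}, {"rx": 0, "ry": 0, "rz": 0, "x": -0.02, "y": 0.01, "z": 0, "hand": 0.5}, {"rx": 0, "ry": 0, "rz": 0, "x": 0, "y": 0, "z": 0, "hand": 0.5}]}}

```text
clock: 22.23
eef_pos: [0.4154, 0.2084, 0.2095]
tool_rot: [-180.0, 0.1, -87.5]
ft_force: [0.1, -0.1, 0.3]
grip_width: 0.501
```

Run:
```python
from h import *
o=r.get_obs();f=grab('wrist','w6');W=wcloud(f,o)
for c in [(.590,.233),(.514,.410),(.4550,.256)]: print(rim(W,c,.046,.06,.09))
f=grab('top');W=cloud(f);handles(f,W)
for c in [(.557,.065),(.555,-.069),(.554,-.203)]: print(rim(W,c,.0425,.07,.1))
for c in [(.590,.233),(.514,.410),(.4550,.256)]: print(rim(W,c,.046,.06,.09))
to([.4094,.255,.1],-90)
```

```text
[5.888e-01 2.326e-01 4.550e-02 7.330e-02 7.500e-02 7.218e+03]
[5.116e-01 4.073e-01 4.630e-02 6.320e-02 6.830e-02 1.360e+02]
[4.553e-01 2.534e-01 4.560e-02 7.400e-02 7.530e-02 5.457e+03]
handle [325 149   7  32 181] [ 0.6679 -0.0713  0.1051] dir deg 178.5 [-0.036  0.038]
handle [381 149   7  32 184] [ 0.6657 -0.2046  0.1052] dir deg 178.2 [-0.036  0.037]
handle [270 150   6  30 176] [0.6685 0.0623 0.1052] dir deg 178.7 [-0.035  0.035]
[5.598e-01 6.780e-02 4.300e-02 8.320e-02 8.790e-02 2.620e+02]
[ 5.588e-01 -6.700e-02  4.300e-02  8.350e-02  8.910e-02  2.380e+02]
[ 5.566e-01 -2.015e-01  4.300e-02  8.350e-02  8.860e-02  2.660e+02]
[5.902e-01 2.333e-01 4.600e-02 7.360e-02 7.840e-02 4.860e+02]
[5.138e-01 4.104e-01 4.590e-02 7.300e-02 7.870e-02 3.840e+02]
[4.557e-01 2.548e-01 4.610e-02 7.390e-02 7.880e-02 2.230e+02]
t 22.33 pos [0.4168 0.2062 0.2095] rot [-1.7997e+02  5.0000e-02 -8.7640e+01] F [ 0.9 -1.2 -0.8] hand 0.498
shift [-0.049   0.0054  0.1096] n 4 each [-0.0122  0.0014  0.0274]
turn [-0.0005  0.0009  0.0412] n 1 each [-0.0005  0.0009  0.0412]
```

View pics/w6.png

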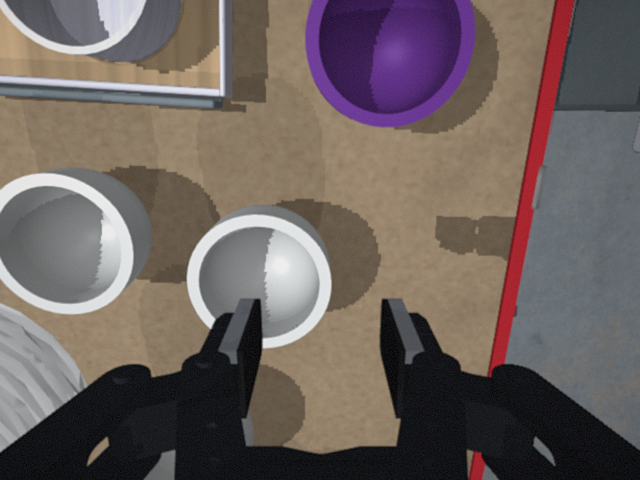

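Bowl C rim at px (260,280), measured at (.4555,.254) in both views, with the rim at .074. Positioning over its front wall.

Emit:
{"api": "move_arm", "payload": {"moves": [{"rx": 0, "ry": 0, "rz": 0.035, "x": 0, "y": 0, "z": 0.03, "hand": 0.5}, {"rx": 0, "ry": 0, "rz": 0, "x": -0.022, "y": 0.003, "z": 0.03, "hand": 0.5}, {"rx": 0, "ry": 0, "rz": 0, "x": -0.02, "y": 0.003, "z": 0.025, "hand": 0.5}, {"rx": 0, "ry": 0, "rz": 0, "x": 0, "y": 0, "z": 0, "hand": 0.5}, {"rx": 0, "ry": 0, "rz": 0, "x": 0, "y": 0, "z": 0, "hand": 0.5}]}}

```text
clock: 22.75
eef_pos: [0.4154, 0.2461, 0.1241]
tool_rot: [-179.6, 0.2, -89.6]
ft_force: [1.2, 0.3, 0.8]
grip_width: 0.495
```

Run:
```python
from h import *
to([.4095,.2543,.053],-90)
grab('wrist','w7')
```

```text
t 22.75 pos [0.4154 0.2461 0.1241] rot [-179.58    0.18  -89.64] F [1.2 0.3 0.8] hand 0.495
shift [-0.008   0.0063  0.0711] n 2 each [-0.004   0.0032  0.0355]
turn [-0.0073  0.0032  0.0063] n 1 each [-0.0073  0.0032  0.0063]
```

View pics/w7.png

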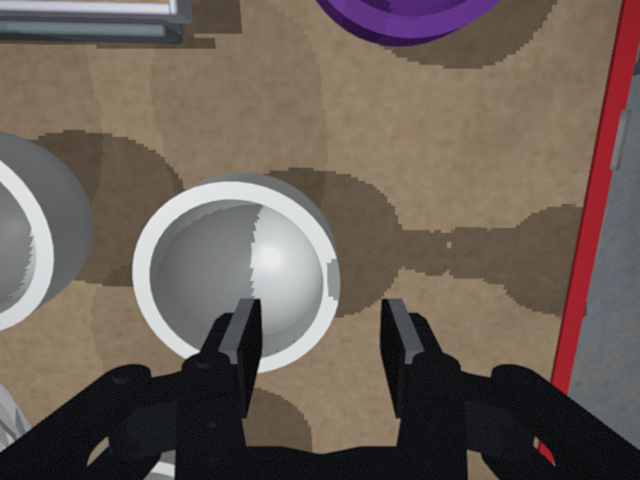

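Emit:
{"api": "move_arm", "payload": {"moves": [{"rx": -0.007, "ry": 0.003, "rz": 0.006, "x": -0.008, "y": 0.006, "z": 0, "hand": 0.5}, {"rx": 0, "ry": 0, "rz": 0, "x": 0, "y": 0, "z": 0.02, "hand": 0.5}, {"rx": 0, "ry": 0, "rz": 0, "x": 0, "y": 0, "z": 0.02, "hand": 0.5}, {"rx": 0, "ry": 0, "rz": 0, "x": 0, "y": 0, "z": 0.015, "hand": 0.5}, {"rx": 0, "ry": 0, "rz": 0, "x": 0, "y": 0, "z": 0.006, "hand": 0.5}, {"rx": 0, "ry": 0, "rz": 0, "x": 0, "y": 0, "z": 0, "hand": 0.5}]}}

```text
clock: 23.3
eef_pos: [0.4143, 0.255, 0.0681]
tool_rot: [-179.5, 0.5, -90.3]
ft_force: [0.2, -0.1, 0.0]
grip_width: 0.499
```

Run:
```python
from h import *
to([.4095,.2543,.053],-90)
```

```text
t 23.30 pos [0.4143 0.255  0.0681] rot [-179.5    0.5  -90.3] F [ 0.2 -0.1  0. ] hand 0.499
shift [0.0009 0.005  0.0151] n 1 each [0.0009 0.005  0.0151]
turn [-0.0087  0.0088 -0.0053] n 1 each [-0.0087  0.0088 -0.0053]
```

Emit:
{"api": "move_arm", "payload": {"moves": [{"rx": -0.008, "ry": 0.008, "rz": -0.005, "x": 0.001, "y": 0.005, "z": 0.008, "hand": 0.5}, {"rx": 0, "ry": 0, "rz": 0, "x": 0, "y": 0.001, "z": 0.006, "hand": 0.5}, {"rx": 0, "ry": 0, "rz": 0, "x": 0, "y": 0, "z": 0.001, "hand": 0.5}, {"rx": 0, "ry": 0, "rz": 0, "x": 0, "y": 0, "z": 0, "hand": 0.5}]}}

```text
clock: 23.63
eef_pos: [0.4097, 0.2552, 0.0552]
tool_rot: [-179.8, 0.2, -90.0]
ft_force: [-0.7, 0.2, 0.9]
grip_width: 0.498
```

Run:
```python
from h import *
to([.4095,.2543,.053],-90)
```

```text
t 23.63 pos [0.4097 0.2552 0.0552] rot [-179.78    0.21  -90.01] F [-0.7  0.2  0.9] hand 0.498
shift [0.0009 0.0003 0.0022] n 1 each [0.0009 0.0003 0.0022]
turn [-0.0039  0.0037 -0.0002] n 1 each [-0.0039  0.0037 -0.0002]
```

Close on the wall.

Emit:
{"api": "move_arm", "payload": {"moves": [{"rx": -0.004, "ry": 0.004, "rz": 0, "x": 0, "y": 0, "z": 0.002, "hand": 0.3}, {"rx": 0, "ry": 0, "rz": 0, "x": 0, "y": 0, "z": 0, "hand": 0.2}, {"rx": 0, "ry": 0, "rz": 0, "x": 0, "y": 0, "z": 0, "hand": 0.05}, {"rx": 0, "ry": 0, "rz": 0, "x": 0, "y": 0, "z": 0, "hand": 0}, {"rx": 0, "ry": 0, "rz": 0, "x": 0, "y": 0, "z": 0, "hand": 0}, {"rx": 0, "ry": 0, "rz": 0, "x": 0, "y": 0, "z": 0, "hand": 0}, {"rx": 0, "ry": 0, "rz": 0, "x": 0, "y": 0, "z": 0, "hand": 0}], "squeeze": 60}}

```text
clock: 24.22
eef_pos: [0.4104, 0.2556, 0.0542]
tool_rot: [-179.9, 0.0, -90.0]
ft_force: [-0.5, 0.1, -1.1]
grip_width: 0.087
```

Run:
```python
from h import *
to([.4095,.2543,.053],-90)
o=r.get_obs();f=grab('wrist','w8');W=wcloud(f,o);x=rim(W,(.455,.255),.046,.06,.09);print(x,plane(W,x[:2],.046,x[3]-.006,.004))
```

```text
t 24.22 pos [0.4104 0.2556 0.0542] rot [-1.7994e+02  2.0000e-02 -8.9990e+01] F [-0.5  0.1 -1.1] hand 0.087
shift [0.0013 0.0009 0.0012] n 1 each [0.0013 0.0009 0.0012]
turn [-0.001   0.0003  0.0001] n 1 each [-0.001   0.0003  0.0001]
[4.5410e-01 2.5610e-01 4.5600e-02 7.4200e-02 7.5900e-02 2.4199e+04] (array([-9.92,  4.54]), np.float64(0.08), np.int64(17656))
```

View pics/w8.png

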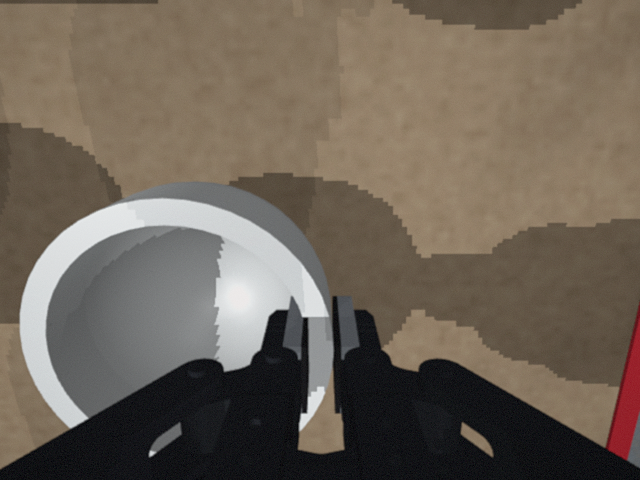

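Emit:
{"api": "move_arm", "payload": {"moves": [{"rx": 0, "ry": 0, "rz": 0, "x": 0, "y": 0, "z": -0.01, "hand": 0}, {"rx": 0, "ry": 0, "rz": 0, "x": 0, "y": 0, "z": -0.02, "hand": 0}, {"rx": 0, "ry": 0, "rz": 0, "x": 0, "y": 0, "z": -0.03, "hand": 0}, {"rx": 0, "ry": 0, "rz": 0, "x": 0, "y": 0, "z": -0.03, "hand": 0}, {"rx": 0, "ry": 0, "rz": 0, "x": 0, "y": 0, "z": -0.02, "hand": 0}, {"rx": 0, "ry": 0, "rz": 0, "x": 0, "y": 0, "z": 0, "hand": 0}]}}

```text
clock: 24.77
eef_pos: [0.4071, 0.2531, 0.1649]
tool_rot: [179.5, -0.4, -90.1]
ft_force: [0.6, 1.4, -2.1]
grip_width: 0.096
```

```bash
cat >> h.py <<'E'
def wtilt(f,o,h0=.0205,name=None):
    """held bowl's rim in tool frame: plane and circle from wrist view (light grey pixels near expected height)"""
    C=cloud(f,np.linalg.inv(np.array(f['tool_from_camera'])))  # tool coords
    img=f['img'].astype(int);k=(img.min(2)>185)&((img.max(2)-img.min(2))<14)&np.isfinite(C[...,0])
    d=np.hypot(C[...,0],C[...,1]+.0437)
    k&=(abs(d-.046)<.006)&(abs(C[...,2]+h0)<.015)
    P=C[k]
    for _ in range(3):
        A=np.c_[P[:,:2],np.ones(len(P))];s=np.linalg.lstsq(A,P[:,2],rcond=None)[0];e=P[:,2]-A@s
        P=P[abs(e)<max(.0015,2*e.std())]
    R=Ro.from_euler('xyz',o['tool_rot'],degrees=True).as_matrix()
    n=R@np.array([s[0],s[1],-1]);n/=np.linalg.norm(n)
    print('tilt deg about-world nx,ny',np.degrees(n[:2]).round(2),'tool slopes deg',np.degrees(s[:2]).round(2),'rim z tool at centre',(s[1]*-.0437+s[2]).round(4),'circ',np.round(fitc(P[:,:2]),4),len(P),'nz',n[2].round(3))
E
python3 - <<'E'
from h import *
o=r.get_obs();f=grab('wrist','w9');wtilt(f,o)
to([.513,-.2015,.20],-90)
E
```

```text
tilt deg about-world nx,ny [0.6  0.73] tool slopes deg [-0.34 -0.11] rim z tool at centre -0.02 circ [-0.0019 -0.0452  0.0462] 12583 nz 1.0
t 24.82 pos [0.4063 0.2528 0.163 ] rot [179.38  -0.44 -90.1 ] F [-0.5  0.7 -2.5] hand 0.093
shift [ 0.4544 -0.1072 -0.0347] n 12 each [ 0.0379 -0.0089 -0.0029]
turn [ 0.0107 -0.0077 -0.0018] n 1 each [ 0.0107 -0.0077 -0.0018]
```

View pics/w9.png

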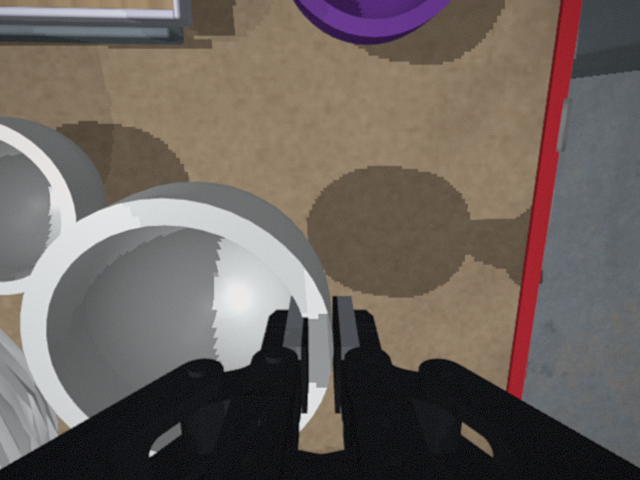

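The bowl is held level (tilt relative to the tool about 0.3°). Carry it to the right pan.

Emit:
{"api": "move_arm", "payload": {"moves": [{"rx": 0.01, "ry": -0.008, "rz": 0, "x": 0.015, "y": -0.004, "z": -0.02, "hand": 0}, {"rx": 0, "ry": 0, "rz": 0, "x": 0.03, "y": -0.008, "z": -0.015, "hand": 0}, {"rx": 0, "ry": 0, "rz": 0, "x": 0.035, "y": -0.008, "z": 0, "hand": 0}, {"rx": 0, "ry": 0, "rz": 0, "x": 0.035, "y": -0.008, "z": 0, "hand": 0}, {"rx": 0, "ry": 0, "rz": 0, "x": 0.035, "y": -0.008, "z": 0, "hand": 0}, {"rx": 0, "ry": 0, "rz": 0, "x": 0.035, "y": -0.008, "z": 0, "hand": 0}, {"rx": 0, "ry": 0, "rz": 0, "x": 0.035, "y": -0.008, "z": 0, "hand": 0}, {"rx": 0, "ry": 0, "rz": 0, "x": 0.035, "y": -0.008, "z": 0, "hand": 0}, {"rx": 0, "ry": 0, "rz": 0, "x": 0.035, "y": -0.008, "z": 0, "hand": 0}, {"rx": 0, "ry": 0, "rz": 0, "x": 0.035, "y": -0.008, "z": 0, "hand": 0}, {"rx": 0, "ry": 0, "rz": 0, "x": 0.035, "y": -0.008, "z": 0, "hand": 0}, {"rx": 0, "ry": 0, "rz": 0, "x": 0.025, "y": -0.005, "z": 0, "hand": 0}, {"rx": 0, "ry": 0, "rz": 0, "x": 0.01, "y": -0.002, "z": 0, "hand": 0}, {"rx": 0, "ry": 0, "rz": 0, "x": 0, "y": 0, "z": 0, "hand": 0}]}}

```text
clock: 25.98
eef_pos: [0.4871, -0.1595, 0.1739]
tool_rot: [177.7, 0.0, -90.0]
ft_force: [0.3, 0.1, -2.5]
grip_width: 0.095
```

Run:
```python
from h import *
o=r.get_obs();f=grab('wrist','w10');wtilt(f,o)
to([.5122,-.2015,.15],-90)
```

```text
tilt deg about-world nx,ny [2.5  0.32] tool slopes deg [-0.33 -0.21] rim z tool at centre -0.0199 circ [-0.002  -0.0452  0.0463] 12433 nz 0.999
t 26.03 pos [ 0.4866 -0.1585  0.1735] rot [ 1.7765e+02  4.0000e-02 -8.9940e+01] F [-0.6 -1.2 -2. ] hand 0.092
shift [ 0.043  -0.0265  0.0225] n 2 each [ 0.0215 -0.0132  0.0112]
turn [0.041  0.0007 0.001 ] n 1 each [0.041  0.0007 0.001 ]
```

View pics/w10.png

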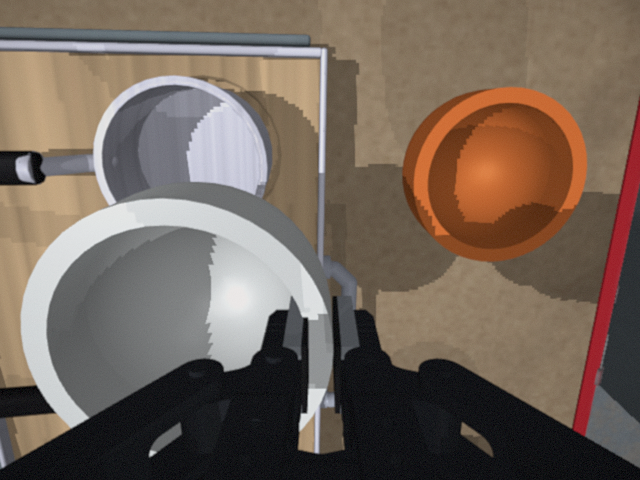

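Emit:
{"api": "move_arm", "payload": {"moves": [{"rx": 0.04, "ry": 0, "rz": 0, "x": 0.021, "y": -0.013, "z": 0, "hand": 0}, {"rx": 0, "ry": 0, "rz": 0, "x": 0.018, "y": -0.011, "z": 0, "hand": 0}, {"rx": 0, "ry": 0, "rz": 0, "x": 0.002, "y": -0.001, "z": 0, "hand": 0}, {"rx": 0, "ry": 0, "rz": 0, "x": 0, "y": 0, "z": 0, "hand": 0}, {"rx": 0, "ry": 0, "rz": 0, "x": 0, "y": 0, "z": 0, "hand": 0}]}}

```text
clock: 26.45
eef_pos: [0.5095, -0.1957, 0.1672]
tool_rot: [179.5, 0.3, -89.8]
ft_force: [-0.1, 0.4, -2.4]
grip_width: 0.095
```

Run:
```python
from h import *
o=r.get_obs();f=grab('wrist');wtilt(f,o)
W=wcloud(f,o);print(rim(W,(.5566,-.2015),.0425,.078,.09))
to([.5122,-.2025,.15],-90)
```

```text
tilt deg about-world nx,ny [ 0.69 -0.07] tool slopes deg [-0.24 -0.18] rim z tool at centre -0.0199 circ [-0.0021 -0.0452  0.0463] 12337 nz 1.0
[ 5.564e-01 -2.034e-01  4.250e-02  8.440e-02  8.540e-02  1.867e+03]
t 26.50 pos [ 0.5094 -0.1954  0.1672] rot [179.49   0.32 -89.79] F [ 0.4 -0.6 -2.9] hand 0.094
shift [ 0.0072 -0.0029  0.0171] n 1 each [ 0.0072 -0.0029  0.0171]
turn [0.009  0.0056 0.0037] n 1 each [0.009  0.0056 0.0037]
```

Emit:
{"api": "move_arm", "payload": {"moves": [{"rx": 0.009, "ry": 0.005, "rz": 0.003, "x": 0.008, "y": -0.0025, "z": 0.01, "hand": 0}, {"rx": 0, "ry": 0, "rz": 0, "x": 0, "y": 0, "z": 0.012, "hand": 0}, {"rx": 0, "ry": 0, "rz": 0, "x": 0, "y": 0, "z": 0.008, "hand": 0}, {"rx": 0, "ry": 0, "rz": 0, "x": 0, "y": 0, "z": 0, "hand": 0}, {"rx": 0, "ry": 0, "rz": 0, "x": 0, "y": 0, "z": 0, "hand": 0}]}}

```text
clock: 26.92
eef_pos: [0.5113, -0.1988, 0.1366]
tool_rot: [-180.0, 0.1, -89.7]
ft_force: [0.5, -0.6, -1.6]
grip_width: 0.093
```

Run:
```python
from h import *
o=r.get_obs();f=grab('wrist','w11');wtilt(f,o)
to([.5122,-.2040,.119],-90)
```

```text
tilt deg about-world nx,ny [0.18 0.18] tool slopes deg [-0.25 -0.23] rim z tool at centre -0.0199 circ [-0.0022 -0.0452  0.0463] 12293 nz 1.0
t 26.97 pos [ 0.5113 -0.1988  0.1366] rot [-1.7996e+02  9.0000e-02 -8.9660e+01] F [-1.3  0.2 -2.1] hand 0.094
shift [ 0.0052 -0.0009  0.0176] n 1 each [ 0.0052 -0.0009  0.0176]
turn [-0.0008  0.0015  0.006 ] n 1 each [-0.0008  0.0015  0.006 ]
```

Emit:
{"api": "move_arm", "payload": {"moves": [{"rx": 0, "ry": 0, "rz": 0.005, "x": 0.005, "y": -0.001, "z": 0, "hand": 0}, {"rx": 0, "ry": 0, "rz": 0, "x": 0.002, "y": 0, "z": 0.004, "hand": 0}, {"rx": 0, "ry": 0, "rz": 0, "x": 0, "y": 0, "z": 0.004, "hand": 0}, {"rx": 0, "ry": 0, "rz": 0, "x": 0, "y": 0, "z": 0.003, "hand": 0}, {"rx": 0, "ry": 0, "rz": 0, "x": 0, "y": 0, "z": 0, "hand": 0}]}}

```text
clock: 27.38
eef_pos: [0.5136, -0.2064, 0.1267]
tool_rot: [-179.7, 0.0, -89.9]
ft_force: [-0.3, -1.3, -2.1]
grip_width: 0.097
```

Run:
```python
from h import *
to([.5122,-.2040,.119],-90)
```

```text
t 27.38 pos [ 0.5136 -0.2064  0.1267] rot [-1.7975e+02  4.0000e-02 -8.9940e+01] F [-0.3 -1.3 -2.1] hand 0.097
shift [-0.0024  0.0015  0.0077] n 1 each [-0.0024  0.0015  0.0077]
turn [-0.0044  0.0008  0.0011] n 1 each [-0.0044  0.0008  0.0011]
```

Emit:
{"api": "move_arm", "payload": {"moves": [{"rx": -0.004, "ry": 0, "rz": 0, "x": -0.002, "y": 0.001, "z": 0.002, "hand": 0}, {"rx": 0, "ry": 0, "rz": 0, "x": 0, "y": 0, "z": 0.003, "hand": 0}, {"rx": 0, "ry": 0, "rz": 0, "x": 0, "y": 0, "z": 0.002, "hand": 0}, {"rx": 0, "ry": 0, "rz": 0, "x": 0, "y": 0, "z": 0, "hand": 0}]}}

```text
clock: 27.72
eef_pos: [0.5125, -0.2044, 0.1191]
tool_rot: [180.0, 0.0, -89.9]
ft_force: [-1.2, 0.0, -0.4]
grip_width: 0.091
```

Run:
```python
from h import *
to([.5122,-.2040,.119],-90)
```

```text
t 27.72 pos [ 0.5125 -0.2044  0.1191] rot [ 1.800e+02  2.000e-02 -8.994e+01] F [-1.2  0.  -0.4] hand 0.091
shift [-0.0004  0.0003  0.0001] n 1 each [-0.0004  0.0003  0.0001]
turn [0.0001 0.0004 0.001 ] n 1 each [0.0001 0.0004 0.001 ]
```

Emit:
{"api": "move_arm", "payload": {"moves": [{"rx": 0, "ry": 0, "rz": 0, "x": 0, "y": 0, "z": 0.001, "hand": 0}, {"rx": 0, "ry": 0, "rz": 0, "x": 0, "y": 0, "z": 0, "hand": 0}, {"rx": 0, "ry": 0, "rz": 0, "x": 0, "y": 0, "z": 0, "hand": 0}]}}

```text
clock: 27.97
eef_pos: [0.5125, -0.2046, 0.119]
tool_rot: [-180.0, -0.0, -89.9]
ft_force: [-1.1, 1.4, -1.2]
grip_width: 0.095
```

Run:
```python
from h import *
o=r.get_obs();f=grab('wrist');wtilt(f,o)
to([.5122,-.2040,.119],-90)
```

```text
tilt deg about-world nx,ny [-0.26  0.26] tool slopes deg [-0.24  0.23] rim z tool at centre -0.0203 circ [-0.0022 -0.0451  0.0463] 12438 nz 1.0
t 28.02 pos [ 0.5125 -0.2046  0.1189] rot [-1.7997e+02 -2.0000e-02 -8.9920e+01] F [-1.2  0.8 -0.1] hand 0.092
shift [-0.0006  0.0003 -0.0001] n 1 each [-0.0006  0.0003 -0.0001]
turn [-0.0005 -0.0004  0.0014] n 1 each [-0.0005 -0.0004  0.0014]
```

Emit:
{"api": "move_arm", "payload": {"moves": [{"rx": 0, "ry": 0, "rz": 0, "x": 0, "y": 0, "z": 0.0015, "hand": 0}, {"rx": 0, "ry": 0, "rz": 0, "x": 0, "y": 0, "z": 0.001, "hand": 0}, {"rx": 0, "ry": 0, "rz": 0, "x": 0, "y": 0, "z": 0, "hand": 0}], "squeeze": 30}}

```text
clock: 28.27
eef_pos: [0.5124, -0.205, 0.1177]
tool_rot: [-179.9, -0.1, -89.9]
ft_force: [-3.1, 0.6, 3.1]
grip_width: 0.092
```

Run:
```python
from h import *
o=r.get_obs();f=grab('wrist');wtilt(f,o)
to([.5122,-.2040,.119],-90)
```

```text
tilt deg about-world nx,ny [-0.99  0.28] tool slopes deg [-0.2  0.9] rim z tool at centre -0.0208 circ [-0.0024 -0.045   0.0463] 12515 nz 1.0
t 28.32 pos [ 0.5125 -0.205   0.1178] rot [-1.7991e+02 -7.0000e-02 -8.9900e+01] F [-3.6  0.2  3.2] hand 0.091
shift [-0.001   0.0003 -0.0012] n 1 each [-0.001   0.0003 -0.0012]
turn [-0.0016 -0.0013  0.0018] n 1 each [-0.0016 -0.0013  0.0018]
```

Emit:
{"api": "move_arm", "payload": {"moves": [{"rx": 0, "ry": 0, "rz": 0, "x": 0, "y": 0, "z": -0.0012, "hand": 0}, {"rx": 0, "ry": 0, "rz": 0, "x": 0, "y": 0, "z": 0, "hand": 0.12}, {"rx": 0, "ry": 0, "rz": 0, "x": 0, "y": 0, "z": 0, "hand": 0.2}, {"rx": 0, "ry": 0, "rz": 0, "x": 0, "y": 0, "z": 0, "hand": 0.3}, {"rx": 0, "ry": 0, "rz": 0, "x": 0, "y": 0, "z": 0, "hand": 0.4}, {"rx": 0, "ry": 0, "rz": 0, "x": 0, "y": 0, "z": 0, "hand": 0.4}]}}

```text
clock: 28.82
eef_pos: [0.514, -0.2047, 0.1184]
tool_rot: [-179.8, -0.1, -89.9]
ft_force: [-0.0, -0.5, 0.9]
grip_width: 0.401
```

Run:
```python
from h import *
o=r.get_obs();f=grab('wrist','w12');wtilt(f,o)
to([.5122,-.2040,.119],-90)
```

```text
tilt deg about-world nx,ny [-1.82  0.39] tool slopes deg [-0.34  1.59] rim z tool at centre -0.0196 circ [-0.0019 -0.0424  0.0459] 13467 nz 0.999
t 28.87 pos [ 0.514  -0.2048  0.1184] rot [-1.7977e+02 -5.0000e-02 -8.9910e+01] F [-0.1  0.4  0. ] hand 0.402
shift [-0.0008  0.0018 -0.0006] n 1 each [-0.0008  0.0018 -0.0006]
turn [-0.0041 -0.0009  0.0016] n 1 each [-0.0041 -0.0009  0.0016]
```

View pics/w12.png

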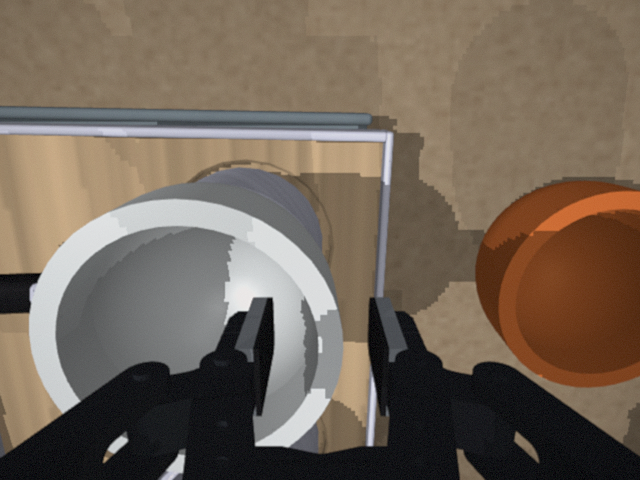

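The bowl sits in the right pan with about 1.8° tilt. On to bowl A.

Emit:
{"api": "move_arm", "payload": {"moves": [{"rx": 0, "ry": 0, "rz": 0, "x": 0, "y": 0, "z": -0.025, "hand": 0.4}, {"rx": 0, "ry": 0, "rz": 0, "x": 0, "y": 0, "z": -0.03, "hand": 0.5}, {"rx": 0, "ry": 0, "rz": 0, "x": 0, "y": 0, "z": -0.03, "hand": 0.5}, {"rx": 0, "ry": 0, "rz": 0, "x": -0.02, "y": -0.002, "z": -0.005, "hand": 0.5}, {"rx": 0, "ry": 0, "rz": 0, "x": -0.036, "y": -0.0025, "z": 0, "hand": 0.5}, {"rx": 0, "ry": 0, "rz": 0, "x": -0.036, "y": -0.0025, "z": 0, "hand": 0.5}, {"rx": 0, "ry": 0, "rz": 0, "x": -0.036, "y": -0.0025, "z": 0, "hand": 0.5}, {"rx": 0, "ry": 0, "rz": 0, "x": -0.036, "y": -0.0025, "z": 0, "hand": 0.5}, {"rx": 0, "ry": 0, "rz": 0, "x": -0.036, "y": -0.0025, "z": 0, "hand": 0.5}, {"rx": 0, "ry": 0, "rz": 0, "x": -0.036, "y": -0.0025, "z": 0, "hand": 0.5}, {"rx": 0, "ry": 0, "rz": 0, "x": -0.036, "y": -0.0025, "z": 0, "hand": 0.5}, {"rx": 0, "ry": 0, "rz": 0, "x": -0.036, "y": -0.0025, "z": 0, "hand": 0.5}, {"rx": 0, "ry": 0, "rz": 0, "x": -0.036, "y": -0.0025, "z": 0, "hand": 0.5}, {"rx": 0, "ry": 0, "rz": 0, "x": -0.036, "y": -0.0025, "z": 0, "hand": 0.5}, {"rx": 0, "ry": 0, "rz": 0, "x": -0.036, "y": -0.0025, "z": 0, "hand": 0.5}, {"rx": 0, "ry": 0, "rz": 0, "x": -0.02, "y": -0.002, "z": 0, "hand": 0.5}, {"rx": 0, "ry": 0, "rz": 0, "x": 0, "y": 0, "z": 0, "hand": 0.5}]}}

```text
clock: 30.28
eef_pos: [0.5477, 0.2511, 0.2129]
tool_rot: [-179.4, 0.1, -90.3]
ft_force: [-0.2, -0.2, -0.6]
grip_width: 0.493
```

Run:
```python
from h import *
o=r.get_obs();f=grab('wrist','w13');W=wcloud(f,o)
for c in [(.590,.233),(.514,.410)]: print(rim(W,c,.046,.06,.09))
to([.543,.233,.1],-90)
f=grab('top','t3');W=cloud(f);handles(f,W)
for c in [(.557,.065),(.555,-.069)]: print(rim(W,c,.0425,.07,.1))
for c in [(.590,.233),(.514,.410)]: print(rim(W,c,.046,.06,.09))
x=rim(W,(.556,-.2025),.046,.12,.15);print('placed',x,plane(W,x[:2],.046,.128,.005))
```

```text
[5.907e-01 2.329e-01 4.550e-02 7.420e-02 7.550e-02 6.623e+03]
[5.165e-01 4.073e-01 4.420e-02 7.350e-02 7.510e-02 2.578e+03]
t 30.33 pos [0.5475 0.2497 0.2129] rot [-1.7947e+02  3.0000e-02 -9.0270e+01] F [-0.2 -0.  -1.1] hand 0.500
shift [0.0168 0.0054 0.1129] n 3 each [0.0056 0.0018 0.0376]
turn [-0.0092  0.0005 -0.0048] n 1 each [-0.0092  0.0005 -0.0048]
handle [325 149   7  32 181] [ 0.6677 -0.0714  0.1049] dir deg 178.6 [-0.037  0.038]
handle [381 149   7  32 183] [ 0.6658 -0.2047  0.1052] dir deg 178.5 [-0.036  0.038]
handle [270 150   6  30 176] [0.6686 0.0623 0.1055] dir deg 178.8 [-0.035  0.035]
[5.60e-01 6.78e-02 4.31e-02 8.37e-02 8.83e-02 2.57e+02]
[ 5.589e-01 -6.700e-02  4.300e-02  8.300e-02  8.800e-02  2.380e+02]
[5.903e-01 2.330e-01 4.580e-02 7.330e-02 7.900e-02 4.240e+02]
[5.123e-01 4.093e-01 4.500e-02 7.330e-02 7.830e-02 2.710e+02]
placed [ 5.549e-01 -2.011e-01  4.600e-02  1.373e-01  1.432e-01  5.040e+02] (array([ 1.69, -0.15]), np.float64(0.1376), np.int64(467))
```

View pics/t3.png

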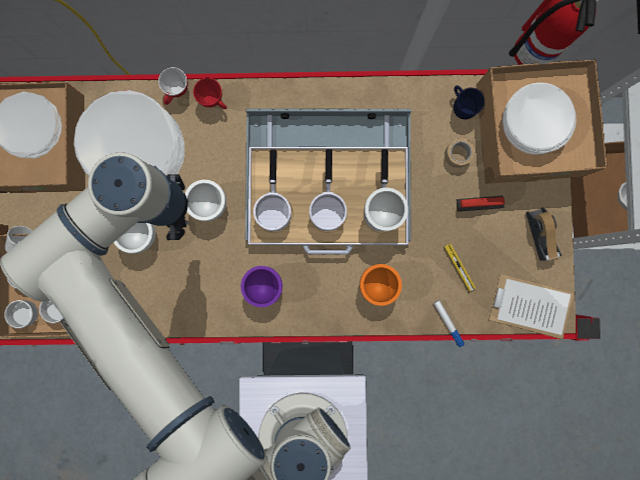

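View pics/w13.png

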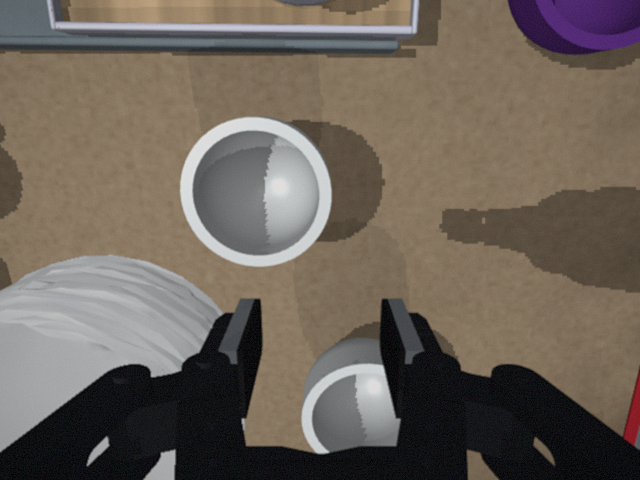

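Bowl C sits in the right pan (px 385,209), tilt 1.7°. Bowl A at (.5905,.233) is still in place.

Emit:
{"api": "move_arm", "payload": {"moves": [{"rx": -0.009, "ry": 0, "rz": -0.005, "x": 0.015, "y": 0.005, "z": 0.03, "hand": 0.5}, {"rx": 0, "ry": 0, "rz": 0, "x": 0.005, "y": 0.002, "z": 0.04, "hand": 0.5}, {"rx": 0, "ry": 0, "rz": 0, "x": 0, "y": 0, "z": 0.02, "hand": 0.5}, {"rx": 0, "ry": 0, "rz": 0, "x": 0, "y": 0, "z": 0, "hand": 0.5}, {"rx": 0, "ry": 0, "rz": 0, "x": 0, "y": 0, "z": 0, "hand": 0.5}]}}

```text
clock: 30.8
eef_pos: [0.5426, 0.2224, 0.124]
tool_rot: [-179.6, 0.1, -90.3]
ft_force: [0.4, -1.2, 0.6]
grip_width: 0.499
```

Run:
```python
from h import *
to([.5447,.233,.053],-90)
```

```text
t 30.80 pos [0.5426 0.2224 0.124 ] rot [-1.7962e+02  1.4000e-01 -9.0290e+01] F [ 0.4 -1.2  0.6] hand 0.499
shift [-0.0104 -0.0016  0.071 ] n 2 each [-0.0052 -0.0008  0.0355]
turn [-0.0066  0.0024 -0.0051] n 1 each [-0.0066  0.0024 -0.0051]
```

Emit:
{"api": "move_arm", "payload": {"moves": [{"rx": -0.006, "ry": 0.002, "rz": -0.005, "x": -0.009, "y": -0.001, "z": 0, "hand": 0.5}, {"rx": 0, "ry": 0, "rz": 0, "x": -0.002, "y": -0.001, "z": 0.015, "hand": 0.5}, {"rx": 0, "ry": 0, "rz": 0, "x": 0, "y": 0, "z": 0.02, "hand": 0.5}, {"rx": 0, "ry": 0, "rz": 0, "x": 0, "y": 0, "z": 0.015, "hand": 0.5}, {"rx": 0, "ry": 0, "rz": 0, "x": 0, "y": 0, "z": 0, "hand": 0.5}, {"rx": 0, "ry": 0, "rz": 0, "x": 0, "y": 0, "z": 0, "hand": 0.5}]}}

```text
clock: 31.3
eef_pos: [0.5524, 0.2362, 0.0849]
tool_rot: [-179.0, 0.5, -90.0]
ft_force: [-0.1, 0.6, 0.6]
grip_width: 0.496
```

Run:
```python
from h import *
to([.5447,.233,.053],-90)
```

```text
t 31.30 pos [0.5524 0.2362 0.0849] rot [-179.04    0.48  -90.05] F [-0.1  0.6  0.6] hand 0.496
shift [0.0035 0.0083 0.0318] n 1 each [0.0035 0.0083 0.0318]
turn [-0.0167  0.0084 -0.0009] n 1 each [-0.0167  0.0084 -0.0009]
```

Emit:
{"api": "move_arm", "payload": {"moves": [{"rx": -0.016, "ry": 0.008, "rz": 0, "x": 0.003, "y": 0.007, "z": 0, "hand": 0.5}, {"rx": 0, "ry": 0, "rz": 0, "x": 0.001, "y": 0.003, "z": 0, "hand": 0.5}, {"rx": 0, "ry": 0, "rz": 0, "x": 0, "y": 0.001, "z": 0.012, "hand": 0.5}, {"rx": 0, "ry": 0, "rz": 0, "x": 0, "y": 0, "z": 0.008, "hand": 0.5}, {"rx": 0, "ry": 0, "rz": 0, "x": 0, "y": 0, "z": 0, "hand": 0.5}]}}

```text
clock: 31.72
eef_pos: [0.5442, 0.2342, 0.0721]
tool_rot: [-179.5, 0.3, -90.0]
ft_force: [0.2, -1.0, -0.4]
grip_width: 0.5
```

Run:
```python
from h import *
to([.5447,.233,.053],-90)
```

```text
t 31.72 pos [0.5442 0.2342 0.0721] rot [-179.47    0.32  -89.99] F [ 0.2 -1.  -0.4] hand 0.500
shift [ 0.0013 -0.0004  0.0191] n 1 each [ 0.0013 -0.0004  0.0191]
turn [-0.0093  0.0055  0.0001] n 1 each [-0.0093  0.0055  0.0001]
```

Emit:
{"api": "move_arm", "payload": {"moves": [{"rx": -0.009, "ry": 0.005, "rz": 0, "x": 0.001, "y": 0, "z": 0.01, "hand": 0.5}, {"rx": 0, "ry": 0, "rz": 0, "x": 0, "y": 0.001, "z": 0.01, "hand": 0.5}, {"rx": 0, "ry": 0, "rz": 0, "x": 0, "y": 0.001, "z": 0.003, "hand": 0.5}, {"rx": 0, "ry": 0, "rz": 0, "x": 0, "y": 0, "z": 0, "hand": 0.5}]}}

```text
clock: 32.05
eef_pos: [0.5428, 0.2334, 0.0486]
tool_rot: [-179.9, 0.1, -90.0]
ft_force: [-0.5, -0.6, 0.5]
grip_width: 0.5
```

Run:
```python
from h import *
to([.5447,.233,.053],-90)
grab('wrist','w14')
```

```text
t 32.05 pos [0.5428 0.2334 0.0486] rot [-1.7993e+02  5.0000e-02 -8.9980e+01] F [-0.5 -0.6  0.5] hand 0.500
shift [ 0.0004 -0.0019 -0.0044] n 1 each [ 0.0004 -0.0019 -0.0044]
turn [-0.0012  0.0009  0.0003] n 1 each [-0.0012  0.0009  0.0003]
```

View pics/w14.png

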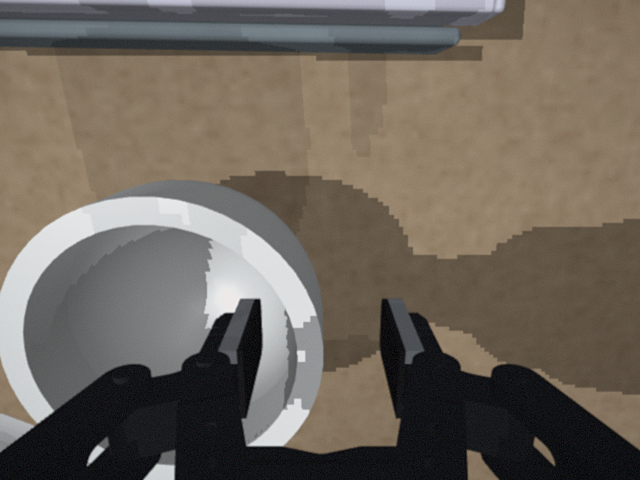

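Emit:
{"api": "move_arm", "payload": {"moves": [{"rx": 0, "ry": 0, "rz": 0, "x": 0, "y": -0.003, "z": -0.005, "hand": 0.4}, {"rx": 0, "ry": 0, "rz": 0, "x": 0, "y": 0, "z": 0, "hand": 0.25}, {"rx": 0, "ry": 0, "rz": 0, "x": 0, "y": 0, "z": 0, "hand": 0.1}, {"rx": 0, "ry": 0, "rz": 0, "x": 0, "y": 0, "z": 0, "hand": 0}, {"rx": 0, "ry": 0, "rz": 0, "x": 0, "y": 0, "z": 0, "hand": 0}, {"rx": 0, "ry": 0, "rz": 0, "x": 0, "y": 0, "z": 0, "hand": 0}, {"rx": 0, "ry": 0, "rz": 0, "x": 0, "y": 0, "z": 0, "hand": 0}], "squeeze": 60}}

```text
clock: 32.68
eef_pos: [0.5463, 0.2336, 0.0548]
tool_rot: [-179.9, 0.1, -90.0]
ft_force: [0.9, 0.7, 0.0]
grip_width: 0.1
```

Run:
```python
from h import *
to([.5447,.233,.053],-90)
o=r.get_obs();f=grab('wrist','w15');wtilt(f,o)
```

```text
t 32.68 pos [0.5463 0.2336 0.0548] rot [-1.7992e+02  7.0000e-02 -8.9990e+01] F [0.9 0.7 0. ] hand 0.100
shift [0.0006 0.0016 0.0018] n 1 each [0.0006 0.0016 0.0018]
turn [-0.0014  0.0012  0.0002] n 1 each [-0.0014  0.0012  0.0002]
tilt deg about-world nx,ny [0.28 0.1 ] tool slopes deg [-0.17 -0.36] rim z tool at centre -0.0196 circ [-0.0017 -0.0453  0.0463] 12703 nz 1.0
```

Emit:
{"api": "move_arm", "payload": {"moves": [{"rx": 0, "ry": 0, "rz": 0, "x": 0, "y": 0, "z": -0.015, "hand": 0}, {"rx": 0, "ry": 0, "rz": 0, "x": 0, "y": 0, "z": -0.025, "hand": 0}, {"rx": 0, "ry": 0, "rz": 0, "x": 0, "y": 0, "z": -0.03, "hand": 0}, {"rx": 0, "ry": 0, "rz": 0, "x": 0, "y": 0, "z": -0.03, "hand": 0}, {"rx": 0, "ry": 0, "rz": 0, "x": 0, "y": 0, "z": -0.03, "hand": 0}, {"rx": 0, "ry": 0, "rz": 0, "x": 0, "y": 0, "z": -0.01, "hand": 0}, {"rx": 0, "ry": 0, "rz": 0, "x": 0, "y": 0, "z": 0, "hand": 0}]}}

```text
clock: 33.32
eef_pos: [0.5426, 0.2315, 0.1961]
tool_rot: [179.4, -0.3, -90.1]
ft_force: [0.5, 0.7, -2.4]
grip_width: 0.096
```

Run:
```python
from h import *
o=r.get_obs();f=grab('wrist','w16');wtilt(f,o)
to([.5135,-.0685,.19],-90)
```

```text
tilt deg about-world nx,ny [1.02 0.53] tool slopes deg [-0.26 -0.44] rim z tool at centre -0.0195 circ [-0.0018 -0.0453  0.0463] 12502 nz 1.0
t 33.37 pos [0.5426 0.2314 0.1953] rot [179.4   -0.28 -90.07] F [ 0.7  0.  -1.4] hand 0.097
shift [0.2999 0.0286 0.0071] n 8 each [0.0375 0.0036 0.0009]
turn [ 0.0105 -0.0049 -0.0012] n 1 each [ 0.0105 -0.0049 -0.0012]
```

Emit:
{"api": "move_arm", "payload": {"moves": [{"rx": 0.01, "ry": -0.005, "rz": 0, "x": 0.015, "y": 0.001, "z": 0, "hand": 0}, {"rx": 0, "ry": 0, "rz": 0, "x": 0.03, "y": 0.0035, "z": 0, "hand": 0}, {"rx": 0, "ry": 0, "rz": 0, "x": 0.035, "y": 0.0035, "z": 0, "hand": 0}, {"rx": 0, "ry": 0, "rz": 0, "x": 0.035, "y": 0.0035, "z": 0, "hand": 0}, {"rx": 0, "ry": 0, "rz": 0, "x": 0.035, "y": 0.0035, "z": 0, "hand": 0}, {"rx": 0, "ry": 0, "rz": 0, "x": 0.035, "y": 0.0035, "z": 0, "hand": 0}, {"rx": 0, "ry": 0, "rz": 0, "x": 0.035, "y": 0.0035, "z": 0, "hand": 0}, {"rx": 0, "ry": 0, "rz": 0, "x": 0.035, "y": 0.0035, "z": 0, "hand": 0}, {"rx": 0, "ry": 0, "rz": 0, "x": 0.025, "y": 0.002, "z": 0, "hand": 0}, {"rx": 0, "ry": 0, "rz": 0, "x": 0.01, "y": 0.001, "z": 0, "hand": 0}, {"rx": 0, "ry": 0, "rz": 0, "x": 0, "y": 0, "z": 0, "hand": 0}]}}

```text
clock: 34.28
eef_pos: [0.5008, -0.0701, 0.175]
tool_rot: [178.1, -0.2, -89.9]
ft_force: [-0.1, 0.6, -2.0]
grip_width: 0.096
```

Run:
```python
from h import *
o=r.get_obs();f=grab('wrist','w17');wtilt(f,o)
W=wcloud(f,o);print(rim(W,(.5575,-.0685),.0425,.078,.09))
to([.5135,-.0685,.15],-90)
```

```text
tilt deg about-world nx,ny [2.32 0.32] tool slopes deg [-0.09 -0.43] rim z tool at centre -0.0195 circ [-0.0019 -0.0453  0.0462] 12483 nz 0.999
[ 5.585e-01 -6.930e-02  4.180e-02  8.440e-02  8.560e-02  1.075e+03]
t 34.33 pos [ 0.5007 -0.0692  0.1747] rot [178.07  -0.21 -89.88] F [-1.  -0.6 -2.1] hand 0.090
shift [-0.0008 -0.0136  0.0242] n 1 each [-0.0008 -0.0136  0.0242]
turn [ 0.0337 -0.0038  0.0021] n 1 each [ 0.0337 -0.0038  0.0021]
```

View pics/w17.png

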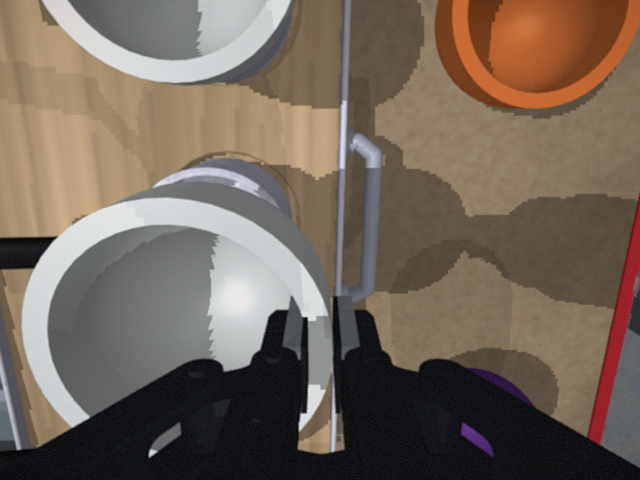

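Emit:
{"api": "move_arm", "payload": {"moves": [{"rx": 0.033, "ry": -0.004, "rz": 0.002, "x": 0, "y": -0.011, "z": 0, "hand": 0}, {"rx": 0, "ry": 0, "rz": 0, "x": 0, "y": -0.003, "z": 0.01, "hand": 0}, {"rx": 0, "ry": 0, "rz": 0, "x": 0, "y": 0, "z": 0.012, "hand": 0}, {"rx": 0, "ry": 0, "rz": 0, "x": 0, "y": 0, "z": 0.005, "hand": 0}, {"rx": 0, "ry": 0, "rz": 0, "x": 0, "y": 0, "z": 0, "hand": 0}, {"rx": 0, "ry": 0, "rz": 0, "x": 0, "y": 0, "z": 0, "hand": 0}]}}

```text
clock: 34.83
eef_pos: [0.5134, -0.0638, 0.1405]
tool_rot: [179.5, 0.1, -89.8]
ft_force: [0.2, -0.3, -1.5]
grip_width: 0.097
```

Run:
```python
from h import *
to([.5135,-.0695,.12],-90)
```

```text
t 34.83 pos [ 0.5134 -0.0638  0.1405] rot [ 1.7949e+02  1.0000e-01 -8.9760e+01] F [ 0.2 -0.3 -1.5] hand 0.097
shift [ 0.0057 -0.0002  0.0205] n 1 each [ 0.0057 -0.0002  0.0205]
turn [0.009  0.0017 0.0043] n 1 each [0.009  0.0017 0.0043]
```

Emit:
{"api": "move_arm", "payload": {"moves": [{"rx": 0.009, "ry": 0.002, "rz": 0.004, "x": 0.0045, "y": 0, "z": 0.004, "hand": 0}, {"rx": 0, "ry": 0, "rz": 0, "x": 0.001, "y": 0, "z": 0.005, "hand": 0}, {"rx": 0, "ry": 0, "rz": 0, "x": 0, "y": 0, "z": 0.004, "hand": 0}, {"rx": 0, "ry": 0, "rz": 0, "x": 0, "y": 0, "z": 0.001, "hand": 0}, {"rx": 0, "ry": 0, "rz": 0, "x": 0, "y": 0, "z": 0, "hand": 0}]}}

```text
clock: 35.25
eef_pos: [0.5137, -0.0688, 0.1255]
tool_rot: [-179.9, -0.0, -89.9]
ft_force: [-0.0, -0.3, -2.1]
grip_width: 0.097
```

Run:
```python
from h import *
to([.5135,-.0695,.12],-90)
```

```text
t 35.25 pos [ 0.5137 -0.0688  0.1255] rot [-1.7993e+02 -3.0000e-02 -8.9910e+01] F [-0.  -0.3 -2.1] hand 0.097
shift [0.0007 0.0002 0.0055] n 1 each [0.0007 0.0002 0.0055]
turn [-0.0011 -0.0006  0.0015] n 1 each [-0.0011 -0.0006  0.0015]
```

Emit:
{"api": "move_arm", "payload": {"moves": [{"rx": 0, "ry": 0, "rz": 0, "x": 0, "y": 0, "z": 0.003, "hand": 0}, {"rx": 0, "ry": 0, "rz": 0, "x": 0, "y": 0, "z": 0.002, "hand": 0}, {"rx": 0, "ry": 0, "rz": 0, "x": 0, "y": 0, "z": 0, "hand": 0}, {"rx": 0, "ry": 0, "rz": 0, "x": 0, "y": 0, "z": 0, "hand": 0}]}}

```text
clock: 35.58
eef_pos: [0.514, -0.069, 0.1205]
tool_rot: [-179.9, -0.0, -89.9]
ft_force: [0.0, 0.5, -2.0]
grip_width: 0.1
```

Run:
```python
from h import *
to([.5135,-.0695,.12],-90)
o=r.get_obs();f=grab('wrist');wtilt(f,o)
```

```text
t 35.58 pos [ 0.514  -0.069   0.1205] rot [-1.7987e+02 -3.0000e-02 -8.9940e+01] F [ 0.   0.5 -2. ] hand 0.100
shift [0.0005 0.0005 0.0005] n 1 each [0.0005 0.0005 0.0005]
turn [-0.0022 -0.0005  0.0011] n 1 each [-0.0022 -0.0005  0.0011]
tilt deg about-world nx,ny [0.33 0.12] tool slopes deg [-0.1  -0.45] rim z tool at centre -0.0195 circ [-0.0019 -0.0453  0.0463] 12324 nz 1.0
```

Emit:
{"api": "move_arm", "payload": {"moves": [{"rx": -0.002, "ry": 0, "rz": 0, "x": 0, "y": 0, "z": 0.0015, "hand": 0}, {"rx": 0, "ry": 0, "rz": 0, "x": 0, "y": 0, "z": 0.0005, "hand": 0}, {"rx": 0, "ry": 0, "rz": 0, "x": 0, "y": 0, "z": 0, "hand": 0}], "squeeze": 40}}

```text
clock: 35.88
eef_pos: [0.5143, -0.0693, 0.1191]
tool_rot: [-180.0, -0.1, -89.9]
ft_force: [-0.7, -0.3, -1.0]
grip_width: 0.093
```

Run:
```python
from h import *
to([.5135,-.0695,.12],-90)
o=r.get_obs();f=grab('wrist');wtilt(f,o)
```

```text
t 35.88 pos [ 0.5143 -0.0693  0.1191] rot [-1.7995e+02 -5.0000e-02 -8.9930e+01] F [-0.7 -0.3 -1. ] hand 0.093
shift [ 0.0002  0.0008 -0.0009] n 1 each [ 0.0002  0.0008 -0.0009]
turn [-0.0008 -0.0009  0.0013] n 1 each [-0.0008 -0.0009  0.0013]
tilt deg about-world nx,ny [0.1  0.08] tool slopes deg [-0.02 -0.15] rim z tool at centre -0.0198 circ [-0.002  -0.0452  0.0463] 12373 nz 1.0
```

Just in contact and level, so release.

Emit:
{"api": "move_arm", "payload": {"moves": [{"rx": 0, "ry": 0, "rz": 0, "x": 0, "y": 0, "z": 0.0003, "hand": 0.1}, {"rx": 0, "ry": 0, "rz": 0, "x": 0, "y": 0, "z": 0, "hand": 0.15}, {"rx": 0, "ry": 0, "rz": 0, "x": 0, "y": 0, "z": 0, "hand": 0.2}, {"rx": 0, "ry": 0, "rz": 0, "x": 0, "y": 0, "z": 0, "hand": 0.3}, {"rx": 0, "ry": 0, "rz": 0, "x": 0, "y": 0, "z": 0, "hand": 0.4}, {"rx": 0, "ry": 0, "rz": 0, "x": 0, "y": 0, "z": 0, "hand": 0.4}]}}

```text
clock: 36.43
eef_pos: [0.5162, -0.0692, 0.1204]
tool_rot: [-179.7, -0.1, -89.9]
ft_force: [0.5, 0.3, 0.6]
grip_width: 0.396
```

Run:
```python
from h import *
o=r.get_obs();f=grab('wrist','w18');wtilt(f,o)
to([.468,.41,.20],-90)
```

```text
tilt deg about-world nx,ny [-0.38 -0.09] tool slopes deg [0.15 0.06] rim z tool at centre -0.0175 circ [-0.0012 -0.043   0.046 ] 13652 nz 1.0
t 36.48 pos [ 0.5162 -0.0692  0.1204] rot [-1.7968e+02 -6.0000e-02 -8.9890e+01] F [-0.3  0.7 -0.1] hand 0.400
shift [-0.4792  0.0468 -0.0804] n 13 each [-0.0369  0.0036 -0.0062]
turn [-0.0057 -0.001   0.0019] n 1 each [-0.0057 -0.001   0.0019]
```

Level within 0.4°. Next, bowl B.

Emit:
{"api": "move_arm", "payload": {"moves": [{"rx": 0, "ry": 0, "rz": 0, "x": 0, "y": 0, "z": -0.025, "hand": 0.4}, {"rx": 0, "ry": 0, "rz": 0, "x": 0, "y": 0, "z": -0.03, "hand": 0.5}, {"rx": 0, "ry": 0, "rz": 0, "x": 0, "y": 0, "z": -0.03, "hand": 0.5}, {"rx": 0, "ry": 0, "rz": 0, "x": -0.02, "y": 0.002, "z": -0.005, "hand": 0.5}, {"rx": 0, "ry": 0, "rz": 0, "x": -0.037, "y": 0.0037, "z": 0, "hand": 0.5}, {"rx": 0, "ry": 0, "rz": 0, "x": -0.037, "y": 0.0037, "z": 0, "hand": 0.5}, {"rx": 0, "ry": 0, "rz": 0, "x": -0.037, "y": 0.0037, "z": 0, "hand": 0.5}, {"rx": 0, "ry": 0, "rz": 0, "x": -0.037, "y": 0.0037, "z": 0, "hand": 0.5}, {"rx": 0, "ry": 0, "rz": 0, "x": -0.037, "y": 0.0037, "z": 0, "hand": 0.5}, {"rx": 0, "ry": 0, "rz": 0, "x": -0.037, "y": 0.0037, "z": 0, "hand": 0.5}, {"rx": 0, "ry": 0, "rz": 0, "x": -0.037, "y": 0.0037, "z": 0, "hand": 0.5}, {"rx": 0, "ry": 0, "rz": 0, "x": -0.037, "y": 0.0037, "z": 0, "hand": 0.5}, {"rx": 0, "ry": 0, "rz": 0, "x": -0.037, "y": 0.0037, "z": 0, "hand": 0.5}, {"rx": 0, "ry": 0, "rz": 0, "x": -0.037, "y": 0.0037, "z": 0, "hand": 0.5}, {"rx": 0, "ry": 0, "rz": 0, "x": -0.037, "y": 0.0037, "z": 0, "hand": 0.5}, {"rx": 0, "ry": 0, "rz": 0, "x": -0.025, "y": 0.0025, "z": 0, "hand": 0.5}, {"rx": 0, "ry": 0, "rz": 0, "x": -0.01, "y": 0.001, "z": 0, "hand": 0.5}, {"rx": 0, "ry": 0, "rz": 0, "x": 0, "y": 0, "z": 0, "hand": 0.5}]}}

```text
clock: 37.98
eef_pos: [0.4664, 0.4148, 0.2148]
tool_rot: [-179.5, 0.1, -90.1]
ft_force: [-0.5, -0.5, -1.1]
grip_width: 0.497
```

Run:
```python
from h import *
o=r.get_obs();f=grab('wrist','w19');W=wcloud(f,o)
print(rim(W,(.514,.410),.046,.06,.09))
f=grab('top','t4');W=cloud(f);handles(f,W)
print(rim(W,(.557,.065),.0425,.07,.1))
print(rim(W,(.514,.410),.046,.06,.09))
for c in [(.556,-.2025),(.557,-.068)]:
  x=rim(W,c,.046,.12,.15);print('placed',x,plane(W,x[:2],.046,.128,.005))
to([.468,.410,.1],-90)
```

```text
[5.136e-01 4.100e-01 4.550e-02 7.420e-02 7.540e-02 6.476e+03]
handle [325 149   7  32 181] [ 0.6677 -0.0714  0.1049] dir deg 178.9 [-0.036  0.037]
handle [381 149   7  32 183] [ 0.6657 -0.2046  0.1049] dir deg 178.2 [-0.036  0.037]
handle [270 150   6  30 177] [0.6686 0.0623 0.1056] dir deg 178.8 [-0.035  0.035]
[5.60e-01 6.78e-02 4.30e-02 8.29e-02 8.88e-02 2.56e+02]
[5.137e-01 4.101e-01 4.600e-02 7.340e-02 7.870e-02 5.190e+02]
placed [ 5.549e-01 -2.011e-01  4.590e-02  1.372e-01  1.426e-01  5.070e+02] (array([ 1.85, -0.04]), np.float64(0.1376), np.int64(470))
placed [ 5.578e-01 -6.700e-02  4.590e-02  1.376e-01  1.424e-01  4.900e+02] (array([0.07, 0.26]), np.float64(0.1378), np.int64(460))
t 38.08 pos [0.4668 0.4127 0.2152] rot [-1.7946e+02  4.0000e-02 -9.0230e+01] F [ 1.  -0.3  0.2] hand 0.500
shift [ 2.800e-03 -1.000e-04  1.152e-01] n 3 each [ 0.0009 -0.      0.0384]
turn [-0.0095  0.0008 -0.004 ] n 1 each [-0.0095  0.0008 -0.004 ]
```

View pics/t4.png

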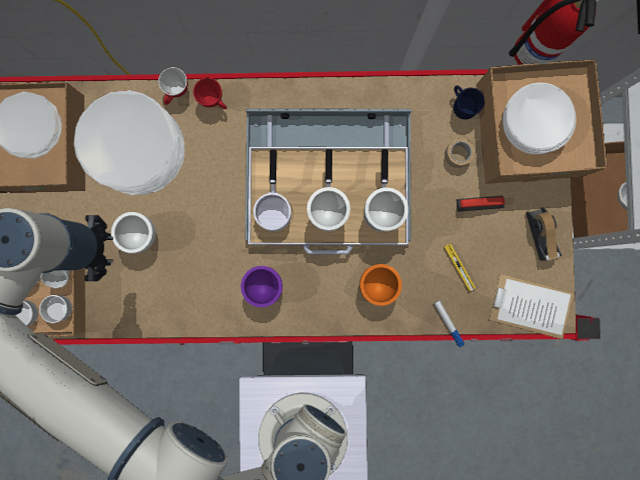

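View pics/w19.png

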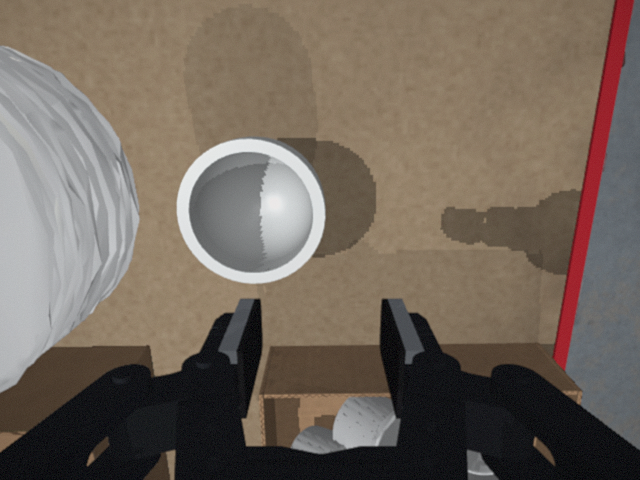

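Bowls are fine in the right (px 385,209) and middle (328,208) pans. Before descending I'll check how high the nearby cup box and plate stack are.

Run:
```python
import numpy as np
W=np.load('W0.npy');x,y,z=W[...,0],W[...,1],W[...,2]
for a in [(.25,.6,.5,.75),(.6,.9,.28,.6),(.55,.9,.55,.9)]:
    k=(x>a[0])&(x<a[1])&(y>a[2])&(y<a[3]);print(a,np.nanpercentile(z[k],[50,95,99.5]))
k=(z>.04)&(y>.47)&(x>.3)&(x<.55);print('min y of box',np.nanmin(y[k]))
```

```text
(0.25, 0.6, 0.5, 0.75) [0.03022219 0.08172962 0.10557475]
(0.6, 0.9, 0.28, 0.6) [0.11934761 0.13964007 0.14399754]
(0.55, 0.9, 0.55, 0.9) [0.08525851 0.12753571 0.13262226]
min y of box 0.549031500271508
```

Emit:
{"api": "move_arm", "payload": {"moves": [{"rx": -0.009, "ry": 0, "rz": -0.004, "x": 0.002, "y": 0, "z": 0.025, "hand": 0.5}, {"rx": 0, "ry": 0, "rz": 0, "x": 0, "y": 0, "z": 0.035, "hand": 0.5}, {"rx": 0, "ry": 0, "rz": 0, "x": 0, "y": 0, "z": 0.03, "hand": 0.5}, {"rx": 0, "ry": 0, "rz": 0, "x": 0, "y": 0, "z": 0.015, "hand": 0.5}, {"rx": 0, "ry": 0, "rz": 0, "x": 0, "y": 0, "z": 0, "hand": 0.5}, {"rx": 0, "ry": 0, "rz": 0, "x": 0, "y": 0, "z": 0, "hand": 0.5}]}}

```text
clock: 38.58
eef_pos: [0.4715, 0.4031, 0.1119]
tool_rot: [-179.6, 0.3, -90.4]
ft_force: [-0.0, -0.2, 0.4]
grip_width: 0.501
```

Run:
```python
from h import *
to([.468,.410,.053],-90)
```

```text
t 38.58 pos [0.4715 0.4031 0.1119] rot [-179.63    0.32  -90.44] F [-0.  -0.2  0.4] hand 0.501
shift [-0.0065  0.0039  0.0589] n 2 each [-0.0033  0.0019  0.0295]
turn [-0.0065  0.0056 -0.0077] n 1 each [-0.0065  0.0056 -0.0077]
```

Emit:
{"api": "move_arm", "payload": {"moves": [{"rx": -0.006, "ry": 0.005, "rz": -0.007, "x": -0.006, "y": 0.004, "z": 0, "hand": 0.5}, {"rx": 0, "ry": 0, "rz": 0, "x": -0.001, "y": 0.002, "z": 0.015, "hand": 0.5}, {"rx": 0, "ry": 0, "rz": 0, "x": 0, "y": 0.001, "z": 0.015, "hand": 0.5}, {"rx": 0, "ry": 0, "rz": 0, "x": 0, "y": 0.001, "z": 0.004, "hand": 0.5}, {"rx": 0, "ry": 0, "rz": 0, "x": 0, "y": 0, "z": 0, "hand": 0.5}, {"rx": 0, "ry": 0, "rz": 0, "x": 0, "y": 0, "z": 0, "hand": 0.5}]}}

```text
clock: 39.08
eef_pos: [0.4677, 0.413, 0.0881]
tool_rot: [-179.4, 0.6, -90.1]
ft_force: [0.2, 1.4, -0.9]
grip_width: 0.505
```

Run:
```python
from h import *
to([.468,.410,.053],-90)
```

```text
t 39.08 pos [0.4677 0.413  0.0881] rot [-179.39    0.63  -90.06] F [ 0.2  1.4 -0.9] hand 0.505
shift [0.0033 0.0001 0.035 ] n 1 each [0.0033 0.0001 0.035 ]
turn [-0.0107  0.011  -0.0012] n 1 each [-0.0107  0.011  -0.0012]
```

Emit:
{"api": "move_arm", "payload": {"moves": [{"rx": -0.01, "ry": 0.01, "rz": -0.001, "x": 0.003, "y": 0, "z": 0.012, "hand": 0.5}, {"rx": 0, "ry": 0, "rz": 0, "x": 0, "y": 0.001, "z": 0.012, "hand": 0.5}, {"rx": 0, "ry": 0, "rz": 0, "x": 0, "y": 0.001, "z": 0.008, "hand": 0.5}, {"rx": 0, "ry": 0, "rz": 0, "x": 0, "y": 0, "z": 0, "hand": 0.5}, {"rx": 0, "ry": 0, "rz": 0, "x": 0, "y": 0, "z": 0, "hand": 0.5}]}}

```text
clock: 39.5
eef_pos: [0.4678, 0.4117, 0.0581]
tool_rot: [-179.8, 0.3, -89.9]
ft_force: [-0.2, 0.1, -0.3]
grip_width: 0.504
```

Run:
```python
from h import *
to([.468,.410,.053],-90)
```

```text
t 39.50 pos [0.4678 0.4117 0.0581] rot [-179.77    0.26  -89.95] F [-0.2  0.1 -0.3] hand 0.504
shift [ 0.0017 -0.0001  0.0051] n 1 each [ 0.0017 -0.0001  0.0051]
turn [-0.0039  0.0045  0.0009] n 1 each [-0.0039  0.0045  0.0009]
```

Emit:
{"api": "move_arm", "payload": {"moves": [{"rx": -0.004, "ry": 0.004, "rz": 0, "x": 0.002, "y": 0, "z": 0.004, "hand": 0.5}, {"rx": 0, "ry": 0, "rz": 0, "x": 0, "y": 0, "z": 0, "hand": 0.4}, {"rx": 0, "ry": 0, "rz": 0, "x": 0, "y": 0, "z": 0, "hand": 0.25}, {"rx": 0, "ry": 0, "rz": 0, "x": 0, "y": 0, "z": 0, "hand": 0.1}, {"rx": 0, "ry": 0, "rz": 0, "x": 0, "y": 0, "z": 0, "hand": 0}, {"rx": 0, "ry": 0, "rz": 0, "x": 0, "y": 0, "z": 0, "hand": 0}, {"rx": 0, "ry": 0, "rz": 0, "x": 0, "y": 0, "z": 0, "hand": 0}, {"rx": 0, "ry": 0, "rz": 0, "x": 0, "y": 0, "z": 0, "hand": 0}], "squeeze": 60}}

```text
clock: 40.17
eef_pos: [0.4689, 0.4102, 0.0551]
tool_rot: [-179.9, 0.1, -89.9]
ft_force: [1.0, 0.1, -1.8]
grip_width: 0.078
```

Run:
```python
from h import *
to([.468,.410,.053],-90)
o=r.get_obs();f=grab('wrist','w20');wtilt(f,o)
```

```text
t 40.17 pos [0.4689 0.4102 0.0551] rot [-1.7993e+02  1.0000e-01 -8.9940e+01] F [ 1.   0.1 -1.8] hand 0.078
shift [0.0002 0.0009 0.0021] n 1 each [0.0002 0.0009 0.0021]
turn [-0.0011  0.0018  0.001 ] n 1 each [-0.0011  0.0018  0.001 ]
tilt deg about-world nx,ny [0.13 0.04] tool slopes deg [-0.14 -0.2 ] rim z tool at centre -0.0192 circ [ 0.0011 -0.0454  0.046 ] 13129 nz 1.0
```

Emit:
{"api": "move_arm", "payload": {"moves": [{"rx": 0, "ry": 0, "rz": 0, "x": 0, "y": 0, "z": -0.015, "hand": 0}, {"rx": 0, "ry": 0, "rz": 0, "x": 0, "y": 0, "z": -0.025, "hand": 0}, {"rx": 0, "ry": 0, "rz": 0, "x": 0, "y": 0, "z": -0.03, "hand": 0}, {"rx": 0, "ry": 0, "rz": 0, "x": 0, "y": 0, "z": -0.03, "hand": 0}, {"rx": 0, "ry": 0, "rz": 0, "x": 0, "y": 0, "z": -0.03, "hand": 0}, {"rx": 0, "ry": 0, "rz": 0, "x": 0, "y": 0, "z": -0.01, "hand": 0}, {"rx": 0, "ry": 0, "rz": 0, "x": 0, "y": 0, "z": 0, "hand": 0}]}}

```text
clock: 40.8
eef_pos: [0.4639, 0.406, 0.1934]
tool_rot: [179.2, -0.6, -90.1]
ft_force: [-0.3, -0.7, -3.7]
grip_width: 0.078
```

Run:
```python
from h import *
o=r.get_obs();f=grab('wrist','w21');wtilt(f,o)
to([.5145,.068,.19],-90)
```

```text
tilt deg about-world nx,ny [1.36 0.85] tool slopes deg [-0.2  -0.51] rim z tool at centre -0.0189 circ [ 0.0013 -0.0454  0.046 ] 13097 nz 1.0
t 40.85 pos [0.4638 0.4059 0.1926] rot [179.14  -0.67 -90.06] F [ 0.9 -0.4 -2.1] hand 0.084
shift [ 0.3378 -0.0511  0.0057] n 9 each [ 0.0375 -0.0057  0.0006]
turn [ 0.015  -0.0117 -0.0012] n 1 each [ 0.015  -0.0117 -0.0012]
```

Emit:
{"api": "move_arm", "payload": {"moves": [{"rx": 0.015, "ry": -0.011, "rz": 0, "x": 0.015, "y": -0.003, "z": -0.003, "hand": 0}, {"rx": 0, "ry": 0, "rz": 0, "x": 0.03, "y": -0.0065, "z": -0.002, "hand": 0}, {"rx": 0, "ry": 0, "rz": 0, "x": 0.035, "y": -0.0065, "z": -0.002, "hand": 0}, {"rx": 0, "ry": 0, "rz": 0, "x": 0.035, "y": -0.0065, "z": -0.002, "hand": 0}, {"rx": 0, "ry": 0, "rz": 0, "x": 0.035, "y": -0.0065, "z": -0.002, "hand": 0}, {"rx": 0, "ry": 0, "rz": 0, "x": 0.035, "y": -0.0065, "z": -0.002, "hand": 0}, {"rx": 0, "ry": 0, "rz": 0, "x": 0.035, "y": -0.0065, "z": -0.002, "hand": 0}, {"rx": 0, "ry": 0, "rz": 0, "x": 0.035, "y": -0.0065, "z": -0.002, "hand": 0}, {"rx": 0, "ry": 0, "rz": 0, "x": 0.035, "y": -0.0065, "z": 0, "hand": 0}, {"rx": 0, "ry": 0, "rz": 0, "x": 0.025, "y": -0.004, "z": 0, "hand": 0}, {"rx": 0, "ry": 0, "rz": 0, "x": 0.01, "y": -0.001, "z": 0, "hand": 0}, {"rx": 0, "ry": 0, "rz": 0, "x": 0, "y": 0, "z": 0, "hand": 0}]}}

```text
clock: 41.85
eef_pos: [0.5111, 0.0636, 0.1855]
tool_rot: [177.7, -1.0, -89.9]
ft_force: [-0.2, 0.2, -3.0]
grip_width: 0.082
```

Run:
```python
from h import *
o=r.get_obs();f=grab('wrist','w22');wtilt(f,o)
W=wcloud(f,o);print(rim(W,(.559,.067),.0425,.078,.09))
to([.5145,.068,.15],-90)
```

```text
tilt deg about-world nx,ny [2.9  1.22] tool slopes deg [-0.21 -0.57] rim z tool at centre -0.0189 circ [ 0.0012 -0.0454  0.046 ] 13295 nz 0.998
[5.585e-01 6.480e-02 4.070e-02 8.440e-02 8.560e-02 7.810e+02]
t 41.90 pos [0.5109 0.0645 0.1852] rot [177.63  -1.01 -89.89] F [-0.7 -0.6 -4.5] hand 0.084
shift [-0.0041 -0.0051  0.035 ] n 1 each [-0.0041 -0.0051  0.035 ]
turn [ 0.0413 -0.0176  0.0016] n 1 each [ 0.0413 -0.0176  0.0016]
```

View pics/w22.png

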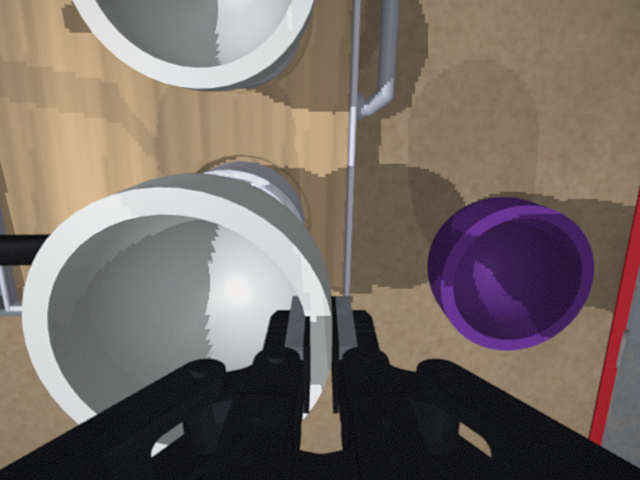

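Emit:
{"api": "move_arm", "payload": {"moves": [{"rx": 0.04, "ry": -0.017, "rz": 0.002, "x": -0.003, "y": -0.004, "z": 0, "hand": 0}, {"rx": 0, "ry": 0, "rz": 0, "x": 0, "y": -0.001, "z": 0.015, "hand": 0}, {"rx": 0, "ry": 0, "rz": 0, "x": 0, "y": 0, "z": 0.015, "hand": 0}, {"rx": 0, "ry": 0, "rz": 0, "x": 0, "y": 0, "z": 0.01, "hand": 0}, {"rx": 0, "ry": 0, "rz": 0, "x": 0, "y": 0, "z": 0, "hand": 0}, {"rx": 0, "ry": 0, "rz": 0, "x": 0, "y": 0, "z": 0, "hand": 0}]}}

```text
clock: 42.4
eef_pos: [0.5126, 0.0731, 0.1384]
tool_rot: [179.6, 0.0, -89.8]
ft_force: [-0.3, 0.9, -3.4]
grip_width: 0.082
```

Run:
```python
from h import *
to([.5145,.0675,.12],-90)
```

```text
t 42.40 pos [0.5126 0.0731 0.1384] rot [ 1.7956e+02  3.0000e-02 -8.9810e+01] F [-0.3  0.9 -3.4] hand 0.082
shift [ 0.0056 -0.002   0.0184] n 1 each [ 0.0056 -0.002   0.0184]
turn [0.0076 0.0005 0.0034] n 1 each [0.0076 0.0005 0.0034]
```

Emit:
{"api": "move_arm", "payload": {"moves": [{"rx": 0.008, "ry": 0, "rz": 0.003, "x": 0.0045, "y": -0.002, "z": 0.003, "hand": 0}, {"rx": 0, "ry": 0, "rz": 0, "x": 0.001, "y": 0, "z": 0.005, "hand": 0}, {"rx": 0, "ry": 0, "rz": 0, "x": 0, "y": 0, "z": 0.003, "hand": 0}, {"rx": 0, "ry": 0, "rz": 0, "x": 0, "y": 0, "z": 0.001, "hand": 0}, {"rx": 0, "ry": 0, "rz": 0, "x": 0, "y": 0, "z": 0, "hand": 0}]}}

```text
clock: 42.82
eef_pos: [0.5153, 0.0691, 0.1262]
tool_rot: [-179.9, 0.1, -89.9]
ft_force: [0.6, -0.2, -3.3]
grip_width: 0.079
```

Run:
```python
from h import *
to([.5145,.0675,.12],-90)
```

```text
t 42.82 pos [0.5153 0.0691 0.1262] rot [-1.7986e+02  7.0000e-02 -8.9860e+01] F [ 0.6 -0.2 -3.3] hand 0.079
shift [0.0016 0.0008 0.0062] n 1 each [0.0016 0.0008 0.0062]
turn [-0.0024  0.0012  0.0025] n 1 each [-0.0024  0.0012  0.0025]
```

Emit:
{"api": "move_arm", "payload": {"moves": [{"rx": -0.002, "ry": 0.001, "rz": 0.002, "x": 0.0015, "y": 0.0005, "z": 0.003, "hand": 0}, {"rx": 0, "ry": 0, "rz": 0, "x": 0, "y": 0, "z": 0.0025, "hand": 0}, {"rx": 0, "ry": 0, "rz": 0, "x": 0, "y": 0, "z": 0, "hand": 0}, {"rx": 0, "ry": 0, "rz": 0, "x": 0, "y": 0, "z": 0, "hand": 0}]}}

```text
clock: 43.15
eef_pos: [0.5153, 0.0675, 0.1209]
tool_rot: [-179.9, 0.0, -90.0]
ft_force: [-0.2, 0.6, -2.3]
grip_width: 0.081
```

Run:
```python
from h import *
to([.5145,.0675,.12],-90)
o=r.get_obs();f=grab('wrist');wtilt(f,o)
```

```text
t 43.15 pos [0.5153 0.0675 0.1209] rot [-1.799e+02  4.000e-02 -9.001e+01] F [-0.2  0.6 -2.3] hand 0.081
shift [-0.      0.0008  0.0009] n 1 each [-0.      0.0008  0.0009]
turn [-0.0017  0.0007 -0.0001] n 1 each [-0.0017  0.0007 -0.0001]
tilt deg about-world nx,ny [0.47 0.15] tool slopes deg [-0.19 -0.57] rim z tool at centre -0.0189 circ [ 0.0012 -0.0454  0.046 ] 13126 nz 1.0
```

Emit:
{"api": "move_arm", "payload": {"moves": [{"rx": -0.002, "ry": 0, "rz": 0, "x": 0, "y": 0, "z": 0.0015, "hand": 0}, {"rx": 0, "ry": 0, "rz": 0, "x": 0, "y": 0, "z": 0.0005, "hand": 0}, {"rx": 0, "ry": 0, "rz": 0, "x": 0, "y": 0, "z": 0, "hand": 0}], "squeeze": 40}}

```text
clock: 43.45
eef_pos: [0.5156, 0.0677, 0.1201]
tool_rot: [-179.9, 0.1, -90.0]
ft_force: [-0.3, -0.4, -1.0]
grip_width: 0.081
```

Run:
```python
from h import *
to([.5145,.0675,.12],-90)
o=r.get_obs();f=grab('wrist');wtilt(f,o)
```

```text
t 43.45 pos [0.5156 0.0677 0.1201] rot [-1.7994e+02  6.0000e-02 -8.9990e+01] F [-0.3 -0.4 -1. ] hand 0.081
shift [0.0002 0.0011 0.0001] n 1 each [0.0002 0.0011 0.0001]
turn [-0.001   0.0011  0.0003] n 1 each [-0.001   0.0011  0.0003]
tilt deg about-world nx,ny [0.2  0.24] tool slopes deg [-0.3  -0.26] rim z tool at centre -0.0192 circ [ 0.0012 -0.0454  0.046 ] 13171 nz 1.0
```

Emit:
{"api": "move_arm", "payload": {"moves": [{"rx": 0, "ry": 0, "rz": 0, "x": 0, "y": 0, "z": 0.0003, "hand": 0.1}, {"rx": 0, "ry": 0, "rz": 0, "x": 0, "y": 0, "z": 0, "hand": 0.15}, {"rx": 0, "ry": 0, "rz": 0, "x": 0, "y": 0, "z": 0, "hand": 0.2}, {"rx": 0, "ry": 0, "rz": 0, "x": 0, "y": 0, "z": 0, "hand": 0.3}, {"rx": 0, "ry": 0, "rz": 0, "x": 0, "y": 0, "z": 0, "hand": 0.4}, {"rx": 0, "ry": 0, "rz": 0, "x": 0, "y": 0, "z": 0, "hand": 0.4}]}}

```text
clock: 44.0
eef_pos: [0.518, 0.0678, 0.1214]
tool_rot: [-179.6, 0.1, -89.9]
ft_force: [0.4, 0.0, 0.2]
grip_width: 0.399
```

Run:
```python
from h import *
o=r.get_obs();f=grab('wrist','w23');wtilt(f,o)
to([.42,-.07,.20],-90)
```

```text
tilt deg about-world nx,ny [-0.41  0.28] tool slopes deg [-0.36  0.03] rim z tool at centre -0.0164 circ [ 0.0003 -0.042   0.0461] 13799 nz 1.0
t 44.05 pos [0.518  0.0678 0.1214] rot [-1.7962e+02  8.0000e-02 -8.9950e+01] F [-0.3  0.3  0.1] hand 0.398
shift [ 0.1376  0.0976 -0.0795] n 5 each [ 0.0275  0.0195 -0.0159]
turn [-0.0067  0.0014  0.0009] n 1 each [-0.0067  0.0014  0.0009]
```

All three bowls are in their pans. Next: lift, shut the hand, and move in front of the pull bar.

Emit:
{"api": "move_arm", "payload": {"moves": [{"rx": 0, "ry": 0, "rz": 0, "x": 0, "y": 0, "z": -0.025, "hand": 0.4}, {"rx": 0, "ry": 0, "rz": 0, "x": 0, "y": 0, "z": -0.03, "hand": 0.4}, {"rx": 0, "ry": 0, "rz": 0, "x": 0, "y": 0, "z": -0.03, "hand": 0.2}, {"rx": -0.006, "ry": 0, "rz": 0, "x": 0.01, "y": 0.015, "z": 0, "hand": 0}, {"rx": 0, "ry": 0, "rz": 0, "x": 0.03, "y": 0.025, "z": 0, "hand": 0}, {"rx": 0, "ry": 0, "rz": 0, "x": 0.03, "y": 0.025, "z": 0, "hand": 0}, {"rx": 0, "ry": 0, "rz": 0, "x": 0.03, "y": 0.025, "z": 0, "hand": 0}, {"rx": 0, "ry": 0, "rz": 0, "x": 0.03, "y": 0.015, "z": 0, "hand": 0}, {"rx": 0, "ry": 0, "rz": 0, "x": 0.01, "y": 0.005, "z": 0, "hand": 0}, {"rx": 0, "ry": 0, "rz": 0, "x": 0, "y": 0, "z": 0, "hand": 0}]}}

```text
clock: 44.88
eef_pos: [0.4037, -0.0768, 0.2106]
tool_rot: [-179.8, -0.0, -89.7]
ft_force: [1.1, -0.6, -0.3]
grip_width: 0.001
```

Run:
```python
from h import *
to([.415,-.070,.1],-90)
f=grab('top','t5');W=cloud(f);handles(f,W)
for c in [(.556,-.2025),(.557,-.068),(.559,.067)]:
  x=rim(W,c,.046,.12,.15);print('placed',x, None if x is None else plane(W,x[:2],.046,.128,.005))
o=r.get_obs();g=grab('wrist','w24');V=wcloud(g,o)
k=(V[...,2]>.028)&(V[...,2]<.046)&(abs(V[...,1]+.07)<.03)&(V[...,0]<.49)&(V[...,0]>.42)
print(k.sum(), np.percentile(V[k][:,0],[1,5,25,50]),np.median(V[k][:,2]))
```

```text
t 44.88 pos [ 0.4037 -0.0768  0.2106] rot [-1.7981e+02 -1.0000e-02 -8.9740e+01] F [ 1.1 -0.6 -0.3] hand 0.001
shift [-0.0067 -0.011   0.1106] n 3 each [-0.0022 -0.0037  0.0369]
turn [-0.0033 -0.0001  0.0046] n 1 each [-0.0033 -0.0001  0.0046]
handle [325 149   7  32 181] [ 0.6677 -0.0713  0.1052] dir deg 178.7 [-0.035  0.038]
handle [381 149   7  32 185] [ 0.6656 -0.2046  0.1052] dir deg 178.1 [-0.036  0.038]
handle [270 150   6  30 176] [0.6686 0.0623 0.1053] dir deg 178.8 [-0.035  0.035]
placed [ 5.550e-01 -2.011e-01  4.600e-02  1.374e-01  1.427e-01  5.090e+02] (array([ 1.97, -0.18]), np.float64(0.1374), np.int64(469))
placed [ 5.578e-01 -6.710e-02  4.590e-02  1.373e-01  1.423e-01  4.930e+02] (array([0.68, 0.13]), np.float64(0.1375), np.int64(455))
placed [5.585e-01 6.740e-02 4.590e-02 1.373e-01 1.420e-01 4.960e+02] (array([ 0.5, -0.1]), np.float64(0.1375), np.int64(452))
2135 [0.45593478 0.45668154 0.46029008 0.46572182] 0.03863832418873203
```

View pics/t5.png

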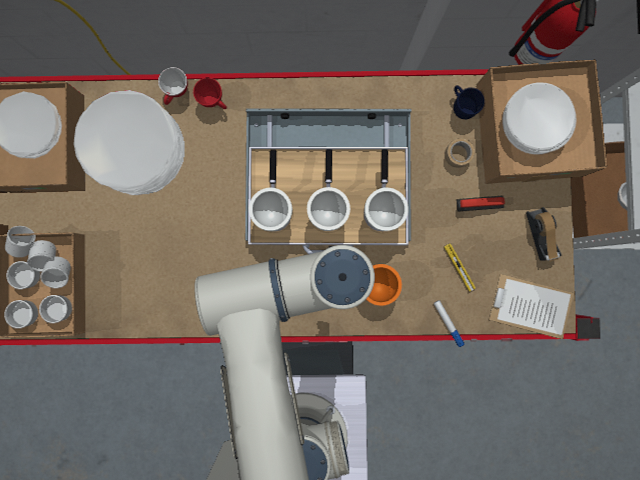

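View pics/w24.png

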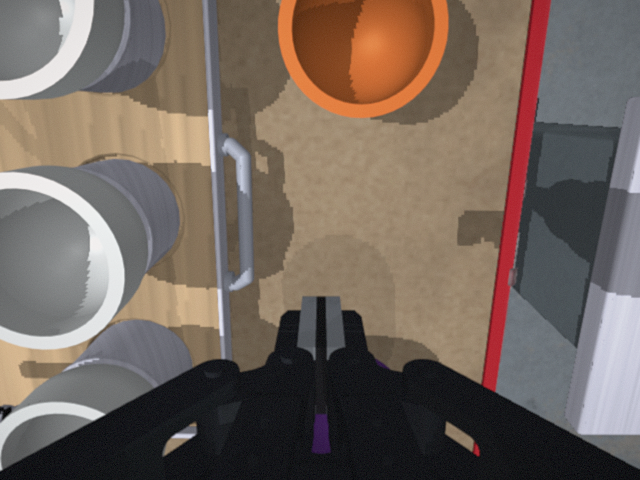

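Bar's near side is at x≈.456 (px 245,215 in the wrist view) and the corridor between the decoys is clear. Descending.

Emit:
{"api": "move_arm", "payload": {"moves": [{"rx": -0.003, "ry": 0, "rz": 0.004, "x": -0.006, "y": -0.008, "z": 0.03, "hand": 0}, {"rx": 0, "ry": 0, "rz": 0, "x": 0, "y": 0, "z": 0.04, "hand": 0}, {"rx": 0, "ry": 0, "rz": 0, "x": 0, "y": 0.001, "z": 0.04, "hand": 0}, {"rx": 0, "ry": 0, "rz": 0, "x": 0, "y": 0.001, "z": 0.03, "hand": 0}, {"rx": 0, "ry": 0, "rz": 0, "x": 0, "y": 0, "z": 0.015, "hand": 0}, {"rx": 0, "ry": 0, "rz": 0, "x": 0, "y": 0, "z": 0, "hand": 0}, {"rx": 0, "ry": 0, "rz": 0, "x": 0, "y": 0, "z": 0, "hand": 0}]}}

```text
clock: 45.57
eef_pos: [0.4194, -0.0635, 0.0515]
tool_rot: [-179.5, 0.0, -89.6]
ft_force: [0.3, -0.3, -0.2]
grip_width: -0.002
```

Run:
```python
from h import *
to([.425,-.070,.024],-90.9)
```

```text
t 45.57 pos [ 0.4194 -0.0635  0.0515] rot [-1.7949e+02  2.0000e-02 -8.9580e+01] F [ 0.3 -0.3 -0.2] hand -0.002
shift [ 0.0065 -0.0053  0.0275] n 1 each [ 0.0065 -0.0053  0.0275]
turn [-0.0088  0.0004  0.023 ] n 1 each [-0.0088  0.0004  0.023 ]
```

Emit:
{"api": "move_arm", "payload": {"moves": [{"rx": -0.009, "ry": 0, "rz": 0.02, "x": 0.006, "y": 0, "z": 0.01, "hand": 0}, {"rx": 0, "ry": 0, "rz": 0, "x": 0.001, "y": 0, "z": 0.01, "hand": 0}, {"rx": 0, "ry": 0, "rz": 0, "x": 0, "y": 0, "z": 0.005, "hand": 0}, {"rx": 0, "ry": 0, "rz": 0, "x": 0, "y": 0, "z": 0, "hand": 0}, {"rx": 0, "ry": 0, "rz": 0, "x": 0, "y": 0, "z": 0, "hand": 0}]}}

```text
clock: 45.98
eef_pos: [0.4254, -0.0696, 0.0289]
tool_rot: [-179.6, 0.1, -90.8]
ft_force: [-0.1, -0.6, 0.0]
grip_width: -0.002
```

Run:
```python
from h import *
to([.430,-.070,.024],-90.9)
```

```text
t 45.98 pos [ 0.4254 -0.0696  0.0289] rot [-1.7958e+02  7.0000e-02 -9.0760e+01] F [-0.1 -0.6  0. ] hand -0.002
shift [ 0.0004 -0.0045  0.0049] n 1 each [ 0.0004 -0.0045  0.0049]
turn [-0.0073  0.0012  0.0025] n 1 each [-0.0073  0.0012  0.0025]
```

Emit:
{"api": "move_arm", "payload": {"moves": [{"rx": -0.007, "ry": 0, "rz": 0, "x": 0, "y": -0.003, "z": 0.004, "hand": 0}, {"rx": 0, "ry": 0, "rz": 0, "x": 0, "y": -0.003, "z": 0.001, "hand": 0}, {"rx": 0, "ry": 0, "rz": 0, "x": 0, "y": -0.003, "z": 0, "hand": 0}, {"rx": 0, "ry": 0, "rz": 0, "x": 0, "y": -0.003, "z": 0, "hand": 0}, {"rx": 0, "ry": 0, "rz": 0, "x": 0, "y": -0.002, "z": 0, "hand": 0}]}}

```text
clock: 46.4
eef_pos: [0.4428, -0.0696, 0.0257]
tool_rot: [-179.8, 0.1, -90.8]
ft_force: [0.4, -0.3, 0.0]
grip_width: -0.003
```

Run:
```python
from h import *
to([.44,-.070,.024],-90.9)
```

```text
t 46.40 pos [ 0.4428 -0.0696  0.0257] rot [-1.7976e+02  1.0000e-01 -9.0760e+01] F [ 0.4 -0.3  0. ] hand -0.003
shift [0.0004 0.0028 0.0017] n 1 each [0.0004 0.0028 0.0017]
turn [-0.0043  0.0018  0.0024] n 1 each [-0.0043  0.0018  0.0024]
```

No contact yet. Advance gently.

Emit:
{"api": "move_arm", "payload": {"moves": [{"rx": -0.004, "ry": 0, "rz": 0, "x": 0, "y": -0.002, "z": 0.001, "hand": 0}, {"rx": 0, "ry": 0, "rz": 0, "x": 0, "y": -0.002, "z": 0, "hand": 0}, {"rx": 0, "ry": 0, "rz": 0, "x": 0, "y": -0.002, "z": 0, "hand": 0}, {"rx": 0, "ry": 0, "rz": 0, "x": 0, "y": -0.002, "z": 0, "hand": 0}, {"rx": 0, "ry": 0, "rz": 0, "x": 0, "y": -0.002, "z": 0, "hand": 0}, {"rx": 0, "ry": 0, "rz": 0, "x": 0, "y": -0.002, "z": 0, "hand": 0}]}}

```text
clock: 46.9
eef_pos: [0.4515, -0.0699, 0.0248]
tool_rot: [179.5, 0.1, -90.8]
ft_force: [-4.7, 1.2, 4.3]
grip_width: 0.004
```

Run:
```python
from h import *
to([.44,-.070,.024],-90.9)
```

```text
t 46.90 pos [ 0.4515 -0.0699  0.0248] rot [ 1.7948e+02  9.0000e-02 -9.0810e+01] F [-4.7  1.2  4.3] hand 0.004
shift [0.0002 0.0115 0.0009] n 1 each [0.0002 0.0115 0.0009]
turn [0.0091 0.0016 0.0015] n 1 each [0.0091 0.0016 0.0015]
```

Emit:
{"api": "move_arm", "payload": {"moves": [{"rx": 0.004, "ry": 0, "rz": 0, "x": 0, "y": -0.003, "z": 0, "hand": 0}, {"rx": 0, "ry": 0, "rz": 0, "x": 0, "y": -0.003, "z": 0, "hand": 0}, {"rx": 0, "ry": 0, "rz": 0, "x": 0, "y": -0.003, "z": 0, "hand": 0}, {"rx": 0, "ry": 0, "rz": 0, "x": 0, "y": -0.003, "z": 0, "hand": 0}, {"rx": 0, "ry": 0, "rz": 0, "x": 0, "y": -0.003, "z": 0, "hand": 0}, {"rx": 0, "ry": 0, "rz": 0, "x": 0, "y": -0.003, "z": 0, "hand": 0}]}}

```text
clock: 47.4
eef_pos: [0.4653, -0.0702, 0.0249]
tool_rot: [179.2, 0.1, -90.9]
ft_force: [-5.7, 0.3, 6.3]
grip_width: 0.001
```

Run:
```python
from h import *
to([.53,-.070,.024],-90.9)
f=grab('top','t6');W=cloud(f);handles(f,W)
for c in [(.566,-.2025),(.567,-.068),(.569,.067)]:
  x=rim(W,c,.046,.12,.15);print('placed',x, None if x is None else plane(W,x[:2],.046,.128,.005))
```

```text
t 47.40 pos [ 0.4653 -0.0702  0.0249] rot [ 1.7916e+02  1.0000e-01 -9.0860e+01] F [-5.7  0.3  6.3] hand 0.001
shift [-0.0011 -0.0646 -0.0001] n 2 each [-0.0006 -0.0323 -0.    ]
turn [0.0146 0.0017 0.0008] n 1 each [0.0146 0.0017 0.0008]
handle [270 141   6  30 178] [0.6901 0.0622 0.1052] dir deg 178.6 [-0.035  0.035]
handle [325 141   7  31 179] [ 0.6885 -0.0717  0.1049] dir deg 178.8 [-0.034  0.037]
handle [381 141   7  31 178] [ 0.6867 -0.205   0.1051] dir deg 177.5 [-0.035  0.038]
placed [ 5.764e-01 -2.015e-01  4.600e-02  1.374e-01  1.421e-01  5.140e+02] (array([1.29, 0.14]), np.float64(0.1375), np.int64(462))
placed [ 5.792e-01 -6.740e-02  4.580e-02  1.378e-01  1.421e-01  3.980e+02] (array([-0.09,  0.43]), np.float64(0.1378), np.int64(366))
placed [5.799e-01 6.700e-02 4.600e-02 1.370e-01 1.416e-01 5.090e+02] (array([0.38, 0.11]), np.float64(0.1373), np.int64(458))
```

Emit:
{"api": "move_arm", "payload": {"moves": [{"rx": 0.006, "ry": 0, "rz": 0, "x": 0, "y": -0.003, "z": -0.0005, "hand": 0}, {"rx": 0, "ry": 0, "rz": 0, "x": 0, "y": -0.003, "z": -0.0005, "hand": 0}, {"rx": 0, "ry": 0, "rz": 0, "x": 0, "y": -0.003, "z": 0, "hand": 0}, {"rx": 0, "ry": 0, "rz": 0, "x": 0, "y": -0.003, "z": 0, "hand": 0}, {"rx": 0, "ry": 0, "rz": 0, "x": 0, "y": -0.003, "z": 0, "hand": 0}, {"rx": 0, "ry": 0, "rz": 0, "x": 0, "y": -0.003, "z": 0, "hand": 0}, {"rx": 0, "ry": 0, "rz": 0, "x": 0, "y": -0.003, "z": 0, "hand": 0}, {"rx": 0, "ry": 0, "rz": 0, "x": 0, "y": -0.003, "z": 0, "hand": 0}, {"rx": 0, "ry": 0, "rz": 0, "x": 0, "y": -0.003, "z": 0, "hand": 0}, {"rx": 0, "ry": 0, "rz": 0, "x": 0, "y": -0.003, "z": 0, "hand": 0}, {"rx": 0, "ry": 0, "rz": 0, "x": 0, "y": -0.003, "z": 0, "hand": 0}, {"rx": 0, "ry": 0, "rz": 0, "x": 0, "y": -0.003, "z": 0, "hand": 0}]}}

```text
clock: 48.45
eef_pos: [0.4999, -0.0707, 0.0248]
tool_rot: [179.0, 0.1, -90.9]
ft_force: [-5.6, 0.7, 4.6]
grip_width: -0.002
```

Run:
```python
from h import *
to([.53,-.070,.024],-90.9)
f=grab('top');W=cloud(f);handles(f,W)
```

```text
t 48.45 pos [ 0.4999 -0.0707  0.0248] rot [ 1.7901e+02  1.0000e-01 -9.0900e+01] F [-5.6  0.7  4.6] hand -0.002
shift [-0.0012 -0.0301  0.0003] n 1 each [-0.0012 -0.0301  0.0003]
turn [0.0173 0.0018 0.    ] n 1 each [0.0173 0.0018 0.    ]
handle [270 127   7  30 174] [0.7242 0.0617 0.1054] dir deg 178.2 [-0.035  0.035]
handle [326 127   6  29 173] [ 0.7235 -0.0723  0.1054] dir deg 179.2 [-0.033  0.034]
handle [381 127   7  31 172] [ 0.7215 -0.2057  0.1047] dir deg 177.2 [-0.034  0.038]
```

Emit:
{"api": "move_arm", "payload": {"moves": [{"rx": 0.005, "ry": 0, "rz": 0, "x": 0, "y": -0.003, "z": -0.0003, "hand": 0}, {"rx": 0, "ry": 0, "rz": 0, "x": 0, "y": -0.003, "z": 0, "hand": 0}, {"rx": 0, "ry": 0, "rz": 0, "x": 0, "y": -0.003, "z": 0, "hand": 0}, {"rx": 0, "ry": 0, "rz": 0, "x": 0, "y": -0.003, "z": 0, "hand": 0}, {"rx": 0, "ry": 0, "rz": 0, "x": 0, "y": -0.0025, "z": 0, "hand": 0}, {"rx": 0, "ry": 0, "rz": 0, "x": 0, "y": -0.002, "z": 0, "hand": 0}]}}

```text
clock: 49.0
eef_pos: [0.5178, -0.0711, 0.0245]
tool_rot: [179.3, 0.1, -90.9]
ft_force: [-4.1, 1.0, 5.1]
grip_width: 0.0
```

Run:
```python
from h import *
to([.53,-.070,.024],-90.9)
f=grab('top');W=cloud(f);handles(f,W)
```

```text
t 49.00 pos [ 0.5178 -0.0711  0.0245] rot [ 1.7926e+02  9.0000e-02 -9.0910e+01] F [-4.1  1.   5.1] hand 0.000
shift [-0.0013 -0.0122  0.0003] n 1 each [-0.0013 -0.0122  0.0003]
turn [ 0.0129  0.0016 -0.0002] n 1 each [ 0.0129  0.0016 -0.0002]
handle [326 119   6  30 174] [ 0.7405 -0.0725  0.1052] dir deg 179.4 [-0.034  0.034]
handle [270 120   7  30 170] [0.7414 0.0614 0.1053] dir deg 177.7 [-0.034  0.034]
handle [381 120   7  31 172] [ 0.7385 -0.2058  0.1052] dir deg 177.3 [-0.033  0.039]
```

72.8 mm so far. I'll creep up to the stop.

Emit:
{"api": "move_arm", "payload": {"moves": [{"rx": 0, "ry": 0, "rz": 0, "x": 0, "y": -0.002, "z": 0, "hand": 0}, {"rx": 0, "ry": 0, "rz": 0, "x": 0, "y": -0.002, "z": 0, "hand": 0}, {"rx": 0, "ry": 0, "rz": 0, "x": 0, "y": -0.002, "z": 0, "hand": 0}, {"rx": 0, "ry": 0, "rz": 0, "x": 0, "y": -0.0015, "z": 0, "hand": 0}]}}

```text
clock: 49.38
eef_pos: [0.5229, -0.0715, 0.024]
tool_rot: [178.9, 0.1, -90.9]
ft_force: [-9.6, 2.4, 10.7]
grip_width: -0.004
```

Run:
```python
from h import *
to([.53,-.070,.024],-90.9)
```

```text
t 49.38 pos [ 0.5229 -0.0715  0.024 ] rot [ 1.789e+02  7.000e-02 -9.094e+01] F [-9.6  2.4 10.7] hand -0.004
shift [-0.0016 -0.0071 -0.0002] n 1 each [-0.0016 -0.0071 -0.0002]
turn [ 0.0191  0.0013 -0.0007] n 1 each [ 0.0191  0.0013 -0.0007]
```

Emit:
{"api": "move_arm", "payload": {"moves": [{"rx": 0, "ry": 0, "rz": 0, "x": 0, "y": -0.002, "z": 0, "hand": 0}, {"rx": 0, "ry": 0, "rz": 0, "x": 0, "y": -0.002, "z": 0, "hand": 0}]}}

```text
clock: 49.55
eef_pos: [0.5227, -0.0716, 0.0238]
tool_rot: [178.4, 0.1, -91.0]
ft_force: [-11.1, 3.7, 13.2]
grip_width: -0.001
```

Run:
```python
from h import *
to([.53,-.070,.024],-90.9)
f=grab('top');W=cloud(f);handles(f,W)
```

```text
t 49.55 pos [ 0.5227 -0.0716  0.0238] rot [ 1.7842e+02  7.0000e-02 -9.0980e+01] F [-11.1   3.7  13.2] hand -0.001
shift [-0.0017 -0.0072 -0.0004] n 1 each [-0.0017 -0.0072 -0.0004]
turn [ 0.0276  0.0012 -0.0014] n 1 each [ 0.0276  0.0012 -0.0014]
handle [270 118   7  29 167] [0.7463 0.0614 0.1054] dir deg 177.4 [-0.035  0.033]
handle [326 118   6  29 170] [ 0.7457 -0.0726  0.1055] dir deg 179.5 [-0.033  0.033]
handle [381 118   7  30 168] [ 0.7437 -0.2059  0.1053] dir deg 177.5 [-0.032  0.035]
```

Emit:
{"api": "move_arm", "payload": {"moves": [{"rx": 0.01, "ry": 0, "rz": 0, "x": 0, "y": -0.003, "z": -0.001, "hand": 0}, {"rx": 0.01, "ry": 0, "rz": 0, "x": 0, "y": -0.004, "z": -0.001, "hand": 0}]}}

```text
clock: 49.77
eef_pos: [0.523, -0.0716, 0.0239]
tool_rot: [178.8, 0.1, -91.1]
ft_force: [-13.7, 3.1, 7.9]
grip_width: -0.003
```

Run:
```python
from h import *
to([.53,-.070,.024],-90.9)
f=grab('top');W=cloud(f);handles(f,W)
```

```text
t 49.77 pos [ 0.523  -0.0716  0.0239] rot [ 1.7875e+02  1.0000e-01 -9.1080e+01] F [-13.7   3.1   7.9] hand -0.003
shift [-0.0017 -0.007  -0.0003] n 1 each [-0.0017 -0.007  -0.0003]
turn [ 0.0218  0.0017 -0.0032] n 1 each [ 0.0218  0.0017 -0.0032]
handle [270 118   7  29 167] [0.7466 0.0614 0.1052] dir deg 177.5 [-0.034  0.033]
handle [326 118   6  29 171] [ 0.7457 -0.0726  0.1052] dir deg 179.4 [-0.033  0.034]
handle [381 118   7  30 168] [ 0.7436 -0.206   0.105 ] dir deg 177.3 [-0.033  0.036]
```

At the stop: 13.7 N against a 4–8 N run, with no further motion. Back off, lift and check.

Emit:
{"api": "move_arm", "payload": {"moves": [{"rx": 0.01, "ry": 0, "rz": 0, "x": 0, "y": 0.003, "z": 0, "hand": 0}, {"rx": 0.01, "ry": 0, "rz": 0, "x": 0, "y": 0.01, "z": 0, "hand": 0}, {"rx": 0, "ry": 0, "rz": 0, "x": 0, "y": 0.02, "z": 0, "hand": 0}, {"rx": 0, "ry": 0, "rz": 0, "x": 0, "y": 0.03, "z": 0, "hand": 0}, {"rx": 0, "ry": 0, "rz": 0, "x": 0, "y": 0.03, "z": -0.005, "hand": 0}, {"rx": 0, "ry": 0, "rz": 0, "x": 0, "y": 0.015, "z": -0.03, "hand": 0}, {"rx": 0, "ry": 0, "rz": 0, "x": 0, "y": 0, "z": -0.04, "hand": 0}, {"rx": 0, "ry": 0, "rz": 0, "x": 0, "y": 0, "z": -0.04, "hand": 0}, {"rx": 0, "ry": 0, "rz": 0, "x": 0, "y": 0, "z": -0.04, "hand": 0}, {"rx": 0, "ry": 0, "rz": 0, "x": 0, "y": 0, "z": -0.02, "hand": 0}, {"rx": 0, "ry": 0, "rz": 0, "x": 0, "y": 0, "z": 0, "hand": 0}]}}

```text
clock: 50.73
eef_pos: [0.4154, -0.0708, 0.2046]
tool_rot: [-178.9, 0.1, -91.1]
ft_force: [-0.3, -0.2, -0.2]
grip_width: -0.003
```

Run:
```python
from h import *
to()
f=grab('top','t7');W=cloud(f);handles(f,W)
for c in [(.634,-.2035),(.636,-.069),(.638,.066)]:
  x=rim(W,c,.046,.12,.15);print('placed',x, None if x is None else plane(W,x[:2],.046,.128,.005))
for v,u in [(210,255),(210,290),(210,360),(210,400)]: print([W[vv,u].round(4) for vv in (207,208,209,210,211,212)] if 0 else W[v,u].round(4))
g=grab('scene','s7');V=cloud(g)
for c in [(.634,-.2035),(.636,-.069),(.638,.066)]:
  x=rim(V,c,.046,.12,.15);print('scene',x, None if x is None else plane(V,x[:2],.046,.130,.005))
```

```text
t 50.73 pos [ 0.4154 -0.0708  0.2046] rot [-1.7889e+02  8.0000e-02 -9.1080e+01] F [-0.3 -0.2 -0.2] hand -0.003
handle [326 117   6  30 171] [ 0.7459 -0.0726  0.1054] dir deg 179.5 [-0.035  0.034]
handle [270 118   7  29 168] [0.7468 0.0614 0.1051] dir deg 177.6 [-0.035  0.033]
handle [381 118   7  30 170] [ 0.7437 -0.2059  0.1051] dir deg 177.3 [-0.034  0.034]
placed [ 6.336e-01 -2.026e-01  4.590e-02  1.373e-01  1.427e-01  5.230e+02] (array([ 1.89, -0.48]), np.float64(0.1374), np.int64(478))
placed [ 6.363e-01 -6.840e-02  4.600e-02  1.372e-01  1.426e-01  5.130e+02] (array([0.39, 0.16]), np.float64(0.1374), np.int64(472))
placed [6.373e-01 6.620e-02 4.600e-02 1.371e-01 1.422e-01 5.220e+02] (array([-0.09, -0.3 ]), np.float64(0.1373), np.int64(475))
[0.5677 0.1124 0.0351]
[0.5671 0.025  0.0294]
[ 0.5641 -0.1502  0.0355]
[ 0.5633 -0.2507  0.0298]
scene [ 6.305e-01 -2.012e-01  4.650e-02  1.316e-01  1.390e-01  3.280e+02] (array([0.9 , 0.21]), np.float64(0.135), np.int64(147))
scene [ 6.333e-01 -6.680e-02  4.610e-02  1.316e-01  1.391e-01  3.740e+02] (array([-0.25, -0.07]), np.float64(0.1353), np.int64(174))
scene [6.342e-01 6.810e-02 4.620e-02 1.315e-01 1.395e-01 4.130e+02] (array([0.4 , 0.27]), np.float64(0.1356), np.int64(187))
```

View pics/t7.png

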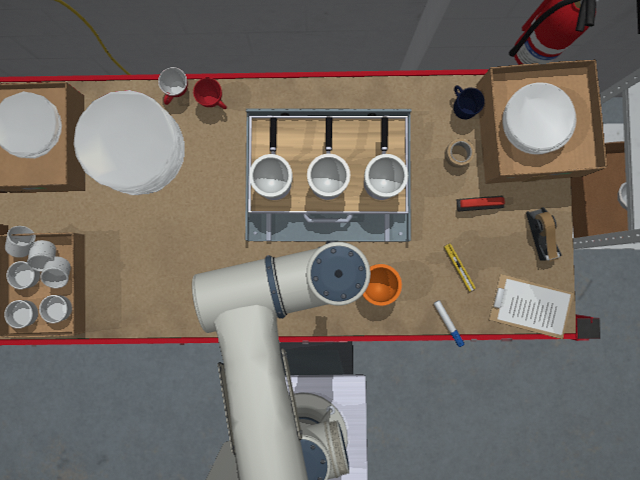

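View pics/s7.png

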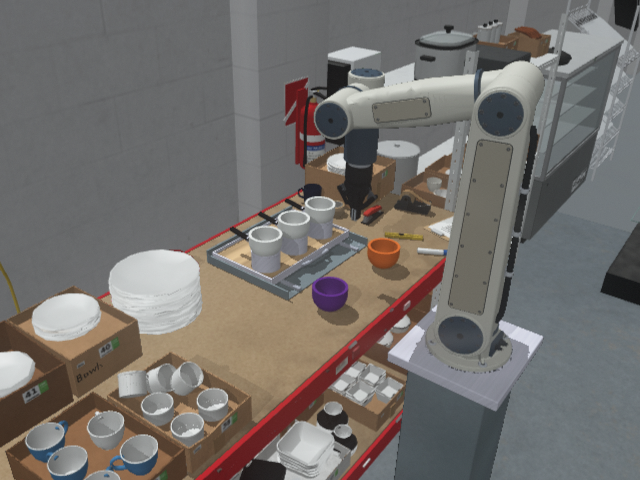

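The top view shows a bowl in each pan (px 271/328/385, ~176), with the handles straight back and the tray fully back. The stapler and cutter haven't moved. Handing in.

Run:
```python
from h import *
print(r.sign_off()); print(r.get_obs()['clock'])
```

```text
the job is handed in; nothing more can be done
None
the job is handed in; nothing more can be done
```

The tray is ready for the rack and handed in at about 51 s of the 205 s. I swung all three handles to the back, set the three white bowls one to a pan, then pushed the tray in until it met its stop.

- **Handles:** each points within about 2° of the tray's own direction. None hangs over a neighbouring pan or the tray's end, and the pans stayed in their wells.
- **Bowls:** all three are seated at the right height. In the top view the tilts are about 0.3° (left), 0.4° (middle) and 2° (right); the scene camera put the right bowl nearer 1°. The right bowl was tipped slightly when I pressed it down too far before letting go. I left it as it was.
- **Tray:** the push force rose to 13.7 N, against 4–8 N while it was running, and the tray stopped moving. From the handles I measured about 78 mm of travel in the push, against the 80 mm given. The pans had already sat 1–3 mm further back after the handles were swung, which may account for the rest.
- **Bystanders:** the stapler and box cutter look unmoved in the last picture, and I did not touch the purple or orange bowls.

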